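Clear out and refill: put the returned gap gauges back in their latched case

ROBOT

A 6-joint arm with a two-finger parallel gripper is mounted at the origin on the work surface. World frame = base frame: x ahead of the robot, y to its left, z up, the work surface at z = 0. Lengths are in m, angles in rad, forces in N, time in s.
With the tool pointing down it reaches from about 0.35 to 0.775 m from the base axis. Payload 5.5 kg.
Tool frame: the origin (TCP) lies at the very end of the fingers, on their centre line; the grasp point (between the pads) lies hold_point_z behind it (hold_point_z is the distance from the TCP to the grasp point, in m); x points along the fingers, y is the direction in which the jaws open and shut, and the axes are right-handed (so a half turn about x gives the same grasp; the last joint's range is limited). The gripper opens to 85 mm and grips with 20 to 120 N. Pads are 22 mm wide; open, the fingers measure 114 mm over their backs; the gripper's body (76 mm by 85 mm) begins 54 mm behind the grasp point. The pads swing forward as they close: fully open they stand 13 mm farther back than shut.
Start: joints at [-1.427, 0.313, 0.046, 1.304, 0, 1.431], TCP at [0.161, -0.552, 0.231] pointing down, gripper open.
Joint ranges: [-2.76, 2.76], [-0.86, 1.69], [-1.03, 1.26], [-2.2, 2.34], [-1.47, 1.5], [-3.14, 3.14]. Speed limits (rad/s): [2.57, 2.57, 3.14, 3.14, 3.14, 3.14].

INTERFACE

Orientations are given as a unit quaternion [w, x, y, z].
In Python, from workcell import * gives the robot as it stands. The module is installed in compiled form; this text tells all that it offers.
- The arm moves only by the tool step_arm, never from a script. Its argument "targets" is a list of rows, each a list of 3 entries, a list of its own where there are three numbers: the turn, a rotation vector about the tool's x, y, z in degrees, then the shift along the tool's x, y, z in cm, then the finger opening in cm, from 0 to 8.54. A call has exactly 10 rows; each row shifts and turns the commanded pose from where the row before left it, along the tool's axes as they then stand; what a row does not reach is not made up. A row lasts 1/10 s, in which the tool goes at most 50 mm and 8.59 degrees, less where a joint would pass 70% of its speed; a pose out of reach is approached as far as the arm can. A call with a gripper value outside its range is refused whole. The fingers move at their own pace and stop on an object; "force" is the grip in N (left out, the last holds). Time passes only in rows, so rows that do not move let the fingers close, or fill a call up. It gives the time, the measured TCP pose, the force and the opening at its end, in the units of the state.
- get_state(): the state, without advancing time (a new reading comes with each control period).
- read_camera(name): name is "scene" or "top"; returns the picture (400x640x3 uint8, red, green, blue); there is no depth.
- camera_model(name): a dict with "fx", "fy", "cx", "cy" (pixels), "dist_coeffs" ([k1, k2, p1, p2, k3] as OpenCV has them; the pictures are not rectified), "xyz" and "rotation" of the camera in the world. Camera axes: x right, y down, z forward; pixel columns grow to the right and rows downward; lengths in m; the calibration is good to about 2 mm. A picture is of the moment at which its call begins. camera_model takes no time and is no camera call.
- hand_in(): hands the job in, once; it reports no verdict.
Trained networks look in the newest picture that a camera, given by its name, has taken for a name from the list of things; names that differ only in an ending like _2 or _b are one class to them, and where a whole thing is asked for, a point or a joint stands for the part that bears it (a point fixed in the world has none). Each returns a list of dicts, best first, with "p" (0 to 1); they miss things now and then, are a little off and sometimes report something else, mostly with a low value. They report only what shows in the picture. A call takes as long as a camera call. They do not tell look-alikes from the thing itself.
- find_in(camera, label): "extent" ([left, top, width, height] in pixels, round what is visible of it).
- silhouettes(camera, label): "mask" (400x640 bool, what is visible of it) and "extent" ([left, top, width, height] in pixels, round what is visible of it).
The state is a dict: "clock": time; "joint_pos": joint angles; "qvel": joint speeds; "tau": joint torques, N m; "tcp_pos": TCP position; "orientation": TCP orientation; "wrist_force": force on the tool from outside, world axes, zero at the start; "ft_torque": the same for the moment, N m; "finger_gap": finger opening in m.
Only numpy, scipy, OpenCV 4.12 (cv2) and the standard library are available. Lean on these libraries where they do the work, as an engineer would, in place of code of your own. Each camera call takes 0.05 s, during which the arm holds its last target.

TASK

The gap gauges have come back to the stores: press the thumb catch so that the case's lid pops open, and put the spent desiccant tubs that lie in the case into the red bin. Then slide every gauge on the bench blade-first under the keeper bar, fully home against the end stop, each in the bay that fits its blade's width. When all are home, snap the lid shut until the catch holds it; leave the tape and the carton alone.

Things in the scene. Friction and masses are not known exactly. Their poses are not given: they have to be found in the camera images.
- case: low grey plastic gauge case fixed to the bench; origin on the bench under it. x points from its catch side to its hinge side, z up. Tray walls span x = -84 to +79 mm and y = -110 to +110 mm and stand 34 mm high (5 mm thick, 9 mm at the hinge side); tray floor 6 mm up. Shut, it is 54 mm high; the clear lid has a grey skirt 16 mm deep. Inside is open floor in front of the keeper bar
- keeper (a point): middle of the front edge of the aluminium keeper bar across the tray, at the case's x = 40 mm, 14 mm above the bench; axes as the case's. The bar covers x = 40 to 70 mm and is 14 to 20 mm above the bench: an 8 mm gap over the tray floor. Black ribs as high as the gap part it into four bays, each 5 mm wider than its blade; their round noses reach out to x = 29 mm
- case_hinge (a point): point on the lid's hinge line, mid-way along it, at the case's x = 79 mm, 36 mm above the bench; the hinge line runs along the case's y. Axes as the case's
- lid (a joint): angle of the sprung clear lid about its hinge line, rad: about 0 when shut and caught, 1.6 when popped open (upright at the hinge side). The spring holds it open; a push of 1 to 3 N at its free edge swings it down, and 4 to 10 N down on the middle of the free edge snaps it under the catch
- lid_edge (a point): point on the OUTER face of the lid (top when shut), middle of the free edge, 8 mm in from the edge, 155 mm from the hinge line and 18 mm out of the plane through it. The lid panel is 163 mm from hinge to free edge and 220 mm wide
- catch (a joint): angle of the thumb catch, rad: 0 at rest, grows as its pad is pushed down; from about 0.2 it lets go of the lid, its stop is at 0.38. It springs back by itself
- catch_pad (a point): top of the black ribbed thumb pad of the catch, 33 mm (x) by 44 mm (y), sticking out in front of the case, 31 mm above the bench; the point lies in its middle, 118 mm from the case's origin along -x. Pressed straight down it goes 5 to 9 mm with 2 to 5 N, and the lid pops open; the lid's free edge swings up just 30 mm from this point
- bay14 (a point): bay for the 14 mm blade: the point lies on its end stop, in the middle of its width (19 mm), 8.5 mm above the bench (2.5 mm above the tray floor), at the case's x = 70 mm, y = -71 mm. Axes as the case's. The blade slides in towards +x; it is home when its tip touches the stop, 30 mm in under the keeper bar
- bay26 (a point): bay for the 26 mm blade: the point lies on its end stop, in the middle of its width (31 mm), 8.5 mm above the bench (2.5 mm above the tray floor), at the case's x = 70 mm, y = -27 mm. Axes as the case's. The blade slides in towards +x; it is home when its tip touches the stop, 30 mm in under the keeper bar
- bay38 (a point): bay for the 38 mm blade: the point lies on its end stop, in the middle of its width (43 mm), 8.5 mm above the bench (2.5 mm above the tray floor), at the case's x = 70 mm, y = 17 mm. Axes as the case's. The blade slides in towards +x; it is home when its tip touches the stop, 30 mm in under the keeper bar
- bay50 (a point): bay for the 50 mm blade: the point lies on its end stop, in the middle of its width (55 mm), 8.5 mm above the bench (2.5 mm above the tray floor), at the case's x = 70 mm, y = 71 mm. Axes as the case's. The blade slides in towards +x; it is home when its tip touches the stop, 30 mm in under the keeper bar
- gauge14_grip (a point): centre of the upright black fin of the gauge with the 14 mm blade (may be absent). Flat steel blade 92 x 14 x 5 mm, lying flat, under a fin 36 mm long (x), 12 mm thick (y), 32 mm high; 37 mm high in all, up to 0.25 kg. The point is 21 mm above the underside, 58 mm behind the tip, 34 mm ahead of the tail. x points along the blade to its tip, z up
- gauge14_tip (a point): middle of the tip of the 14 mm blade, half-way through its thickness (2.5 mm above the underside); same axes. The last 6 mm of the blade are 4 mm narrower
- gauge26_grip (a point): centre of the upright black fin of the gauge with the 26 mm blade (may be absent). Flat steel blade 92 x 26 x 5 mm, lying flat, under a fin 36 mm long (x), 12 mm thick (y), 32 mm high; 37 mm high in all, up to 0.25 kg. The point is 21 mm above the underside, 58 mm behind the tip, 34 mm ahead of the tail. x points along the blade to its tip, z up
- gauge26_tip (a point): middle of the tip of the 26 mm blade, half-way through its thickness (2.5 mm above the underside); same axes. The last 6 mm of the blade are 4 mm narrower
- gauge38_grip (a point): centre of the upright black fin of the gauge with the 38 mm blade (may be absent). Flat steel blade 92 x 38 x 5 mm, lying flat, under a fin 36 mm long (x), 12 mm thick (y), 32 mm high; 37 mm high in all, up to 0.25 kg. The point is 21 mm above the underside, 58 mm behind the tip, 34 mm ahead of the tail. x points along the blade to its tip, z up
- gauge38_tip (a point): middle of the tip of the 38 mm blade, half-way through its thickness (2.5 mm above the underside); same axes. The last 6 mm of the blade are 4 mm narrower
- gauge50_grip (a point): centre of the upright black fin of the gauge with the 50 mm blade (may be absent). Flat steel blade 92 x 50 x 5 mm, lying flat, under a fin 36 mm long (x), 12 mm thick (y), 32 mm high; 37 mm high in all, up to 0.25 kg. The point is 21 mm above the underside, 58 mm behind the tip, 34 mm ahead of the tail. x points along the blade to its tip, z up
- gauge50_tip (a point): middle of the tip of the 50 mm blade, half-way through its thickness (2.5 mm above the underside); same axes. The last 6 mm of the blade are 4 mm narrower
- redbin: low red open bin for waste, 150 mm (x) by 110 mm (y), 50 mm high, walls and floor 4 mm, 0.8 kg, loose on the bench; origin under its centre
- tub1_mid (a point): centre of a spent desiccant tub, a round white plastic tub 44 mm across and 28 mm high, 0.04 kg (may be absent); it stands on the open tray floor of the case under the lid. z is its axis
- tub2_mid (a point): centre of a spent desiccant tub, a round white plastic tub 44 mm across and 28 mm high, 0.04 kg (may be absent); it stands on the open tray floor of the case under the lid. z is its axis
- tape: roll of brown tape, 100 mm across and 48 mm high, a bystander; origin under its centre
- carton: cardboard carton 140 x 200 x 90 mm, a bystander; origin under its centre
Mind the look-alikes: they are no part of the job. Leave any yellow look-alike of the part that bears gauge38_grip alone.

How it is judged:
On the way, in this order (a step that is already met when the one before it is completed fails the run):
1. the catch has been pressed and the lid has popped wide open (value of joint lid above 1.3 rad), for 0.2 s.
2. with the lid open, every tub is in the red bin and every gauge is fully home under the keeper bar in the bay of its width (x of gauge14_tip in the frame of bay14 between -0.004 and 0.003 m and y of gauge14_tip in the frame of bay14 between -0.006 and 0.006 m and z of gauge14_tip in the frame of bay14 between -0.004 and 0.004 m and angle between the x axis of gauge14_tip and the x axis of bay14, either way round below 0.12 rad and x of gauge26_tip in the frame of bay26 between -0.004 and 0.003 m and y of gauge26_tip in the frame of bay26 between -0.006 and 0.006 m and z of gauge26_tip in the frame of bay26 between -0.004 and 0.004 m and angle between the x axis of gauge26_tip and the x axis of bay26, either way round below 0.12 rad and x of gauge38_tip in the frame of bay38 between -0.004 and 0.003 m and y of gauge38_tip in the frame of bay38 between -0.006 and 0.006 m and z of gauge38_tip in the frame of bay38 between -0.004 and 0.004 m and angle between the x axis of gauge38_tip and the x axis of bay38, either way round below 0.12 rad and x of gauge50_tip in the frame of bay50 between -0.004 and 0.003 m and y of gauge50_tip in the frame of bay50 between -0.006 and 0.006 m and z of gauge50_tip in the frame of bay50 between -0.004 and 0.004 m and angle between the x axis of gauge50_tip and the x axis of bay50, either way round below 0.12 rad and x of tub1_mid in the frame of redbin between -0.07 and 0.07 m and y of tub1_mid in the frame of redbin between -0.05 and 0.05 m and z of tub1_mid in the frame of redbin between 0 and 0.055 m and x of tub2_mid in the frame of redbin between -0.07 and 0.07 m and y of tub2_mid in the frame of redbin between -0.05 and 0.05 m and z of tub2_mid in the frame of redbin between 0 and 0.055 m and value of joint lid above 0.9 rad), for 0.2 s.
At the end, for the whole second after the job is handed in: Lid shut (0.025 rad), catch sprung back (0.08 rad); tubs present inside the red bin; every gauge present flat (4 mm) in the bay of its width, tip within 4 mm of the end stop and 6 mm of the bay's middle line, blade within 0.12 rad of the bay's direction (x of gauge14_tip in the frame of bay14 between -0.004 and 0.003 m and y of gauge14_tip in the frame of bay14 between -0.006 and 0.006 m and z of gauge14_tip in the frame of bay14 between -0.004 and 0.004 m and angle between the x axis of gauge14_tip and the x axis of bay14, either way round below 0.12 rad and x of gauge26_tip in the frame of bay26 between -0.004 and 0.003 m and y of gauge26_tip in the frame of bay26 between -0.006 and 0.006 m and z of gauge26_tip in the frame of bay26 between -0.004 and 0.004 m and angle between the x axis of gauge26_tip and the x axis of bay26, either way round below 0.12 rad and x of gauge38_tip in the frame of bay38 between -0.004 and 0.003 m and y of gauge38_tip in the frame of bay38 between -0.006 and 0.006 m and z of gauge38_tip in the frame of bay38 between -0.004 and 0.004 m and angle between the x axis of gauge38_tip and the x axis of bay38, either way round below 0.12 rad and x of gauge50_tip in the frame of bay50 between -0.004 and 0.003 m and y of gauge50_tip in the frame of bay50 between -0.006 and 0.006 m and z of gauge50_tip in the frame of bay50 between -0.004 and 0.004 m and angle between the x axis of gauge50_tip and the x axis of bay50, either way round below 0.12 rad and x of tub1_mid in the frame of redbin between -0.07 and 0.07 m and y of tub1_mid in the frame of redbin between -0.05 and 0.05 m and z of tub1_mid in the frame of redbin between 0 and 0.055 m and x of tub2_mid in the frame of redbin between -0.07 and 0.07 m and y of tub2_mid in the frame of redbin between -0.05 and 0.05 m and z of tub2_mid in the frame of redbin between 0 and 0.055 m and value of joint lid below 0.025 rad and value of joint catch below 0.08 rad); the robot touches nothing.
It fails at once if a bystander (tape or carton) is pushed more than 30 mm away (distance of any of tape, carton from where it was at the start of the episode above 0.03 m).
Of gauge14, gauge26, gauge38, gauge50 only 3 to 4 are there at a start; the rules pass over those that are not, and their reading is None.
Of tub1, tub2 only 1 to 2 are there at a start; the rules pass over those that are not, and their reading is None.
At some moment in a run one of gauge38, redbin may be knocked a few centimetres aside while the robot is not near it.
Once in a run the grip may slacken for a moment while it holds something.
It also fails if it takes over 210 s, if anything falls off the work surface, if the arm or the gripper's body presses on something with over 40 N, if the wrist force passes 120 N, or if a joint passes its speed limit or range.

## Working session

There is one attempt and no reset: what is moved stays moved. The work goes in short steps, Python scripts to look and compute and a tool call to move; the robot and the scene stay as the last step left them, time stands still between calls to the robot, and variables do not carry over. Pictures are saved under pics/ and viewed, and the job is handed in when it is done.

Besides the shell and the picture viewer there is one more tool, called after "Emit:" in YAML: its name, and indented under it one key for each argument. step_arm: Moves the arm, as the interface text tells. Its arguments: {"type":"object","properties":{"targets":{"type":"array","items":{"type":"array"}},"force":{"type":"number"}},"required":["targets"]}

```bash
mkdir -p pics; ls; python3 - <<'E'
from workcell import *
import cv2
s=get_state(); print(s)
for c in("scene","top"):
    m=camera_model(c); print(c,m)
    im=read_camera(c); cv2.imwrite(f"pics/{c}0.png",im[:,:,::-1])
E
```

```text
pics
{'clock': 0.0, 'joint_pos': array([-1.42661726e+00,  3.14013941e-01,  4.49847049e-02,  1.30362966e+00,
        2.38422292e-05,  1.43122522e+00]), 'qvel': array([ 0.00123585, -0.00036675,  0.00028597,  0.00054156, -0.00036974,
        0.00038069]), 'tau': array([ 1.27351537e-03, -4.80624461e+01,  2.98535103e+01,  1.92928535e-02,
       -2.53047010e-04,  3.20373168e-06]), 'tcp_pos': array([ 0.16091391, -0.55148324,  0.23040353]), 'orientation': array([ 0.09932603,  0.70000881,  0.1006431 , -0.69999498]), 'wrist_force': array([ 0.17463616,  1.15617473, -0.59242984]), 'ft_torque': array([-0.01790306,  0.02411039, -0.01758327]), 'finger_gap': 0.08569974696118708}
scene {'fx': 369.25972919048803, 'fy': 369.25972919048803, 'cx': 317.19835186157644, 'cy': 200.59406594781495, 'dist_coeffs': array([-0.06646147,  0.        ,  0.        ,  0.        ,  0.        ]), 'xyz': array([ 1.0510651 , -0.18863051,  0.9693119 ]), 'rotation': array([-0.22590751,  0.79084123,  0.5467548 , -0.15682837])}
top {'fx': 452.09268087613714, 'fy': 452.09268087613714, 'cx': 319.14531741601706, 'cy': 205.30356885867053, 'dist_coeffs': array([0.03180888, 0.        , 0.        , 0.        , 0.        ]), 'xyz': array([ 0.35198476, -0.0070655 ,  1.39554202]), 'rotation': array([-0.04475973,  0.70926317, -0.70226822,  0.0419722 ])}
```

View pics/scene0.png

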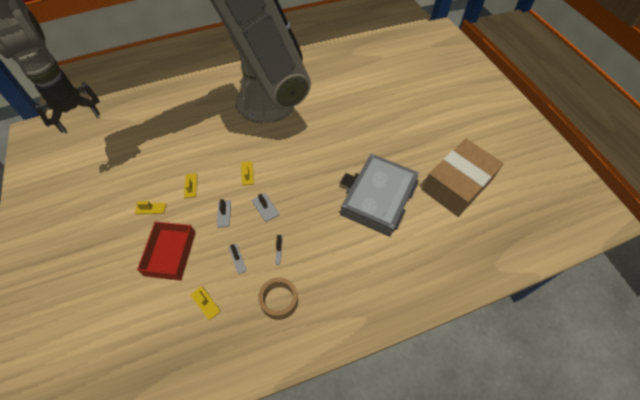

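View pics/top0.png

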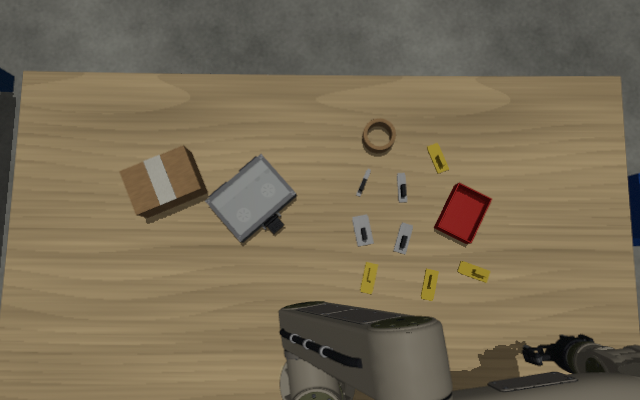

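```bash
cat > h.py <<'E'
import numpy as np, cv2, json
from scipy.spatial.transform import Rotation as R
from workcell import *
def q2R(q): return R.from_quat([q[1],q[2],q[3],q[0]])
def cam(n):
    m=camera_model(n); K=np.array([[m['fx'],0,m['cx']],[0,m['fy'],m['cy']],[0,0,1.]])
    return K,np.array(m['dist_coeffs']),np.array(m['xyz']),q2R(m['rotation']).as_matrix()
CM={n:cam(n) for n in('scene','top')}
def proj(n,P):
    K,d,t,Rm=CM[n]; P=np.atleast_2d(P).astype(float); Pc=(P-t)@Rm
    return cv2.projectPoints(Pc.reshape(-1,1,3),np.zeros(3),np.zeros(3),K,d)[0].reshape(-1,2)
def unproj(n,uv,z):
    K,d,t,Rm=CM[n]; uv=np.atleast_2d(uv).astype(float)
    p=cv2.undistortPoints(uv.reshape(-1,1,2),K,d).reshape(-1,2)
    r=np.c_[p,np.ones(len(p))]@Rm.T; s=(z-t[2])/r[:,2]
    return t+r*s[:,None]
def crop(im,x,y,w,h,s,fn):
    c=im[y:y+h,x:x+w,::-1]; cv2.imwrite('pics/'+fn,cv2.resize(c,None,fx=s,fy=s,interpolation=cv2.INTER_CUBIC))
E
python3 - <<'E'
from h import *
import workcell; print([k for k in dir(workcell) if not k.startswith('_')])
try: print(hold_point_z)
except Exception as e: print(e)
im=read_camera('top'); np.save('top0.npy',im); crop(im,330,100,170,210,3.7/1.3,'g_top0.png'); crop(im,190,140,120,120,5,'case_top0.png')
im=read_camera('scene'); np.save('scene0.npy',im); crop(im,120,140,200,190,3,'g_scene0.png'); crop(im,320,135,120,110,5,'case_scene0.png')
E
```

```text
['MotionError', 'camera_model', 'find_in', 'get_state', 'hand_in', 'hold_point_z', 'read_camera', 'silhouettes']
0.0187
```

View pics/g_top0.png

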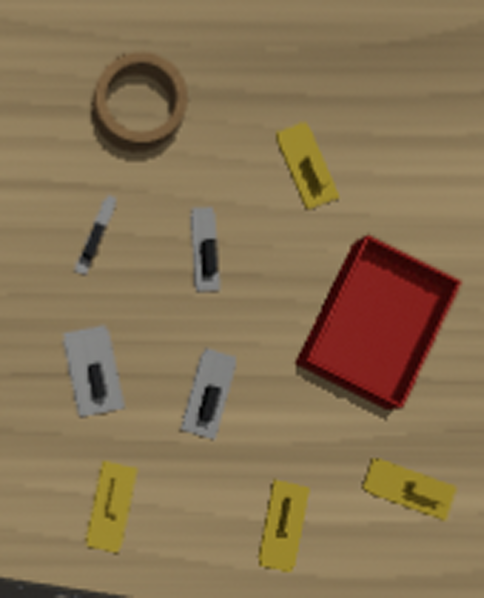

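View pics/case_top0.png

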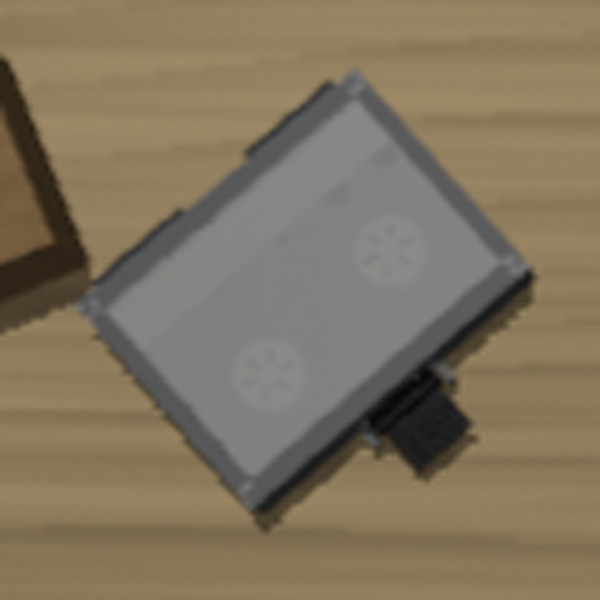

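View pics/g_scene0.png

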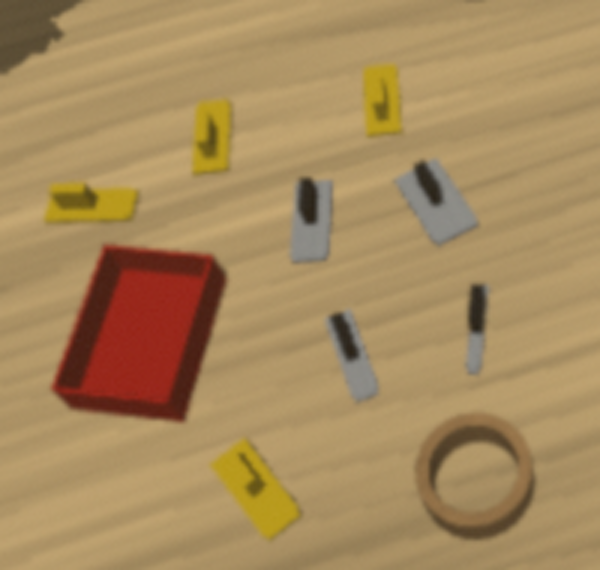

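View pics/case_scene0.png

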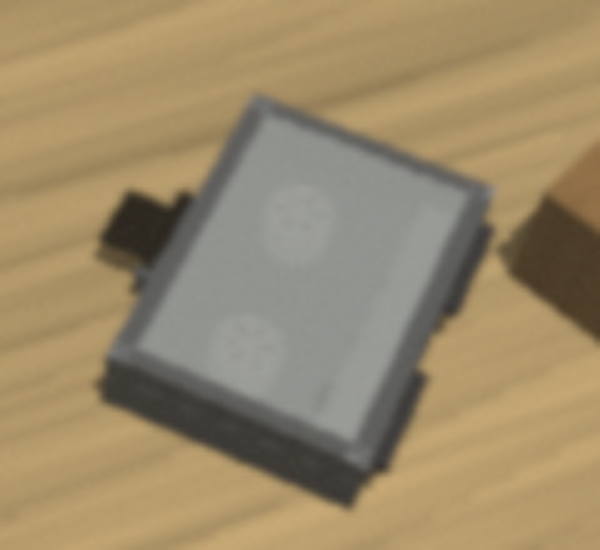

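```bash
python3 - <<'E'
from h import *
from scipy.optimize import least_squares
c={'top':((190,140),[(85,303),(255,508),(352,74),(531,267)]),'scene':((320,135),[(490,190),(256,96),(370,455),(113,352)])}
L=np.array([[79,110,54],[-84,110,54],[79,-110,54],[-84,-110,54]])/1000
obs={n:(np.array(p)+.5)/5-.5+np.array(o) for n,(o,p) in c.items()}
def pose(p,X): 
    Rm=R.from_euler('z',p[2]).as_matrix(); return X@Rm.T+[p[0],p[1],0]
for use in (['top'],['scene'],['top','scene']):
    f=lambda p: np.concatenate([(proj(n,pose(p,L))-obs[n]).ravel() for n in use])
    r=least_squares(f,[.36,.2,.8]); print(use,r.x.round(4),np.degrees(r.x[2]).round(2),np.abs(r.fun).max().round(2),np.sqrt((r.fun**2).mean()).round(2))
p=r.x
json.dump(list(p),open('case.json','w'))
for nm,X in dict(pad=[-118,0,31],b14=[70,-71,8.5],b26=[70,-27,8.5],b38=[70,17,8.5],b50=[70,71,8.5]).items(): print(nm,pose(p,np.array([X])/1000).round(4))
# tubs at top z=34
print('tubs',unproj('top',(np.array([(268,374),(389,249)])+.5)/5-.5+[190,140],.034).round(4),unproj('scene',(np.array([(299,224),(247,350)])+.5)/5-.5+[320,135],.034).round(4))
for n in obs:
    im=np.load(n+'0.npy').copy()
    big=cv2.resize(im,None,fx=4,fy=4,interpolation=cv2.INTER_CUBIC)
    for X in L: 
        u=(proj(n,pose(p,X[None]))[0]+.5)*4-.5; cv2.circle(big,tuple(int(v) for v in u),3,(255,0,0),1)
    u=(proj(n,pose(p,np.array([[-.118,0,.031]])))[0]+.5)*4-.5; cv2.circle(big,tuple(int(v) for v in u),3,(0,255,0),1)
    o={'top':(190,140),'scene':(320,135)}[n]
    cv2.imwrite(f'pics/ck_{n}.png',big[o[1]*4:(o[1]+120)*4,o[0]*4:(o[0]+120)*4,::-1])
E
```

```text
['top'] [0.5426 0.2055 0.7361] 42.17 1.47 0.86
['scene'] [0.5439 0.2092 0.7395] 42.37 1.99 1.18
['top', 'scene'] [0.5434 0.2073 0.7381] 42.29 2.06 1.13
pad [[0.4561 0.1279 0.031 ]]
b14 [[0.643  0.2019 0.0085]]
b26 [[0.6134 0.2345 0.0085]]
b38 [[0.5838 0.267  0.0085]]
b50 [[0.5474 0.307  0.0085]]
tubs [[0.4899 0.2287 0.034 ]
 [0.5672 0.1573 0.034 ]] [[0.5012 0.2239 0.034 ]
 [0.5729 0.155  0.034 ]]
```

```bash
python3 -c "
import cv2,numpy as np
a=cv2.imread('pics/ck_top.png');b=cv2.imread('pics/ck_scene.png');h=min(a.shape[0],b.shape[0]);c=np.hstack([a[:h],b[:h]]);cv2.imwrite('pics/ck0.png',cv2.resize(c,None,fx=.83,fy=.83))"
```

```text
(no output)
```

View pics/ck0.png

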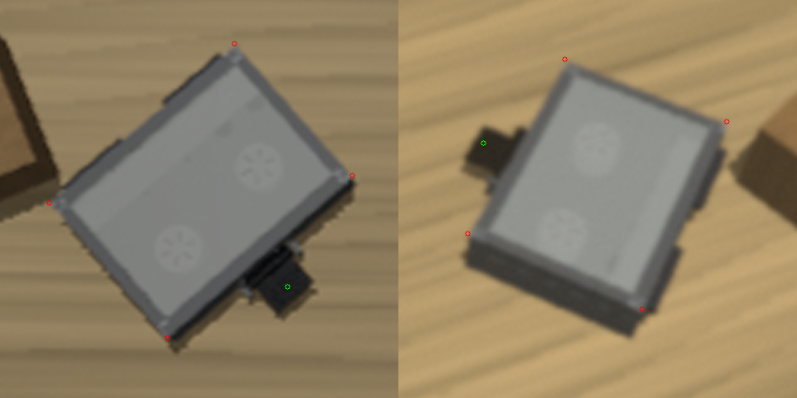

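```bash
python3 - <<'E'
from h import *
from scipy.optimize import least_squares
c={'top':((190,140),[(85,303),(255,508),(352,74),(531,267)]),'scene':((320,135),[(490,190),(256,96),(370,455),(113,352)])}
obs={n:(np.array(p)+.5)/5-.5+np.array(o) for n,(o,p) in c.items()}
pad={'top':(np.array([429,433])+.5)/5-.5+[190,140],'scene':(np.array([147,226])+.5)/5-.5+[320,135]}
def pose(p,X): 
    Rm=R.from_euler('z',p[2]).as_matrix(); return X@Rm.T+[p[0],p[1],0]
def L(xm,ym): return np.array([[xm,ym,.054],[-.084,ym,.054],[xm,-ym,.054],[-.084,-ym,.054]])
for use in (['top'],['scene'],['top','scene']):
    f=lambda p: np.concatenate([(proj(n,pose(p,L(p[3],p[4])))-obs[n]).ravel() for n in use]+[(proj(n,pose(p,np.array([[-.118,0,.031]])))-pad[n]).ravel() for n in use])
    r=least_squares(f,[.54,.2,.74,.079,.11],x_scale=[.01,.01,.01,.01,.01]); print(use,r.x.round(4),np.abs(r.fun).max().round(2),r.fun.round(1))
E
```

```text
['top'] [0.5435 0.2071 0.7325 0.0762 0.1069] 0.86 [-0.6  0.3 -0.  -0.5  0.4 -0.2 -0.7  0.5  0.9 -0.1]
['scene'] [0.5492 0.2122 0.7386 0.0706 0.1052] 1.66 [-0.  -0.3  0.5  0.6 -0.2  0.7  1.3 -0.1 -1.7 -1.1]
['top', 'scene'] [0.5461 0.2098 0.7358 0.0736 0.1063] 2.73 [-0.7  0.1 -0.5 -1.5 -0.1 -0.3 -1.7 -0.4 -0.1 -0.6 -0.4 -0.1 -0.7  0.8
 -0.1 -0.5  0.1 -1.1 -2.7 -1.7]
```

```bash
cat >> h.py <<'E'
def ax(s=None):
    s=s or get_state(); return q2R(s['orientation']).as_matrix()
def st():
    s=get_state(); M=ax(s)
    yaw=np.degrees(np.arctan2(M[1,1],M[0,1]))
    print('t',round(s['clock'],2),'tcp',s['tcp_pos'].round(4),'yawY',yaw.round(1),'down',M[:,0].round(3),'F',s['wrist_force'].round(1),'gap',round(s['finger_gap'],4),'j',s['joint_pos'].round(2))
def goal(pos,yawY,n=None):
    """tool down, tool y at yaw (deg). print rotvec tool (deg) and shift in goal tool axes (cm) and current tool axes"""
    s=get_state(); M=ax(s); a=np.radians(yawY)
    X=np.array([0,0,-1.]);Y=np.array([np.cos(a),np.sin(a),0]);Z=np.cross(X,Y); G=np.c_[X,Y,Z]
    rv=np.degrees(R.from_matrix(M.T@G).as_rotvec()); d=np.array(pos)-s['tcp_pos']
    print('turn',rv.round(2),'shift(cur axes)',(M.T@d*100).round(2),'shift(goal axes)',(G.T@d*100).round(2),'world',(d*100).round(2))
def cpose(): return json.load(open('case.json'))
def cp(X):
    p=cpose(); Rm=R.from_euler('z',p[2]).as_matrix(); return np.atleast_2d(np.array(X)/1000.)@Rm.T+[p[0],p[1],0]
E
python3 - <<'E'
from h import *
json.dump([.5435,.2085,.735],open('case.json','w'))
st(); pz=cp([-125,0,70])[0]; print(pz)
for y in (42.1,-47.9,-137.9): goal(pz,y)
E
```

```text
t 0.2 tcp [ 0.161  -0.5517  0.2307] yawY -73.7 down [-0.     0.001 -1.   ] F [0.5 0.8 0.5] gap 0.0855 j [-1.43  0.31  0.05  1.3   0.    1.43]
[0.45077116 0.12467661 0.07      ]
turn [-1.1584e+02 -7.0000e-02  3.0000e-02] shift(cur axes) [ 16.14 -56.8  -46.76] shift(goal axes) [ 16.07  66.85 -30.76] world [ 28.98  67.64 -16.07]
turn [-2.584e+01 -2.000e-02  6.000e-02] shift(cur axes) [ 16.14 -56.8  -46.76] shift(goal axes) [ 16.07 -30.76 -66.85] world [ 28.98  67.64 -16.07]
turn [6.416e+01 3.000e-02 6.000e-02] shift(cur axes) [ 16.14 -56.8  -46.76] shift(goal axes) [ 16.07 -66.85  30.76] world [ 28.98  67.64 -16.07]
```

```bash
cat >> h.py <<'E'
def rows(pos,yawY,n,gap,after=True,dirn=None):
    """n rows to tool-down pose; prints rows"""
    s=get_state(); M=ax(s); a=np.radians(yawY)
    X=np.array([0,0,-1.]);Y=np.array([np.cos(a),np.sin(a),0]);G=np.c_[X,Y,np.cross(X,Y)]
    rv=R.from_matrix(M.T@G).as_rotvec()
    if dirn and np.sign(rv[0])!=dirn: rv=rv*(1-2*np.pi/np.linalg.norm(rv))
    d=(np.array(pos)-s['tcp_pos'])/n; out=[]; cur=R.from_matrix(M); acc=np.zeros(3); tot=np.zeros(3)
    for i in range(n):
        nxt=cur*R.from_rotvec(rv/n)
        tot=tot+d; base=(nxt if after else cur).as_matrix()
        sh=(base.T@(tot-acc)*100).round(1); acc=acc+base@sh/100; cur=nxt
        out.append([[round(float(v),1)+0. for v in np.degrees(rv/n)],[float(v)+0. for v in sh],gap])
    print('deg/row',np.degrees(np.linalg.norm(rv))/n,'mm/row',np.linalg.norm(d)*1000)
    print(json.dumps(out))
E
python3 - <<'E'
from h import *
rows([.42,-.30,.2],17,10,0,dirn=-1)
E
```

```text
deg/row 9.073639002826107 mm/row 36.251608104451066
[[[-9.1, 0.0, 0.0], [0.3, -1.2, -3.4], 0], [[-9.1, 0.0, 0.0], [0.3, -0.6, -3.6], 0], [[-9.1, 0.0, 0.0], [0.3, 0.0, -3.6], 0], [[-9.1, 0.0, 0.0], [0.3, 0.5, -3.6], 0], [[-9.1, 0.0, 0.0], [0.3, 1.1, -3.4], 0], [[-9.1, 0.0, 0.0], [0.4, 1.6, -3.2], 0], [[-9.1, 0.0, 0.0], [0.3, 2.1, -3.0], 0], [[-9.1, 0.0, 0.0], [0.3, 2.5, -2.5], 0], [[-9.1, 0.0, 0.0], [0.3, 3.0, -2.2], 0], [[-9.1, 0.0, 0.0], [0.3, 3.2, -1.6], 0]]
```

Emit:
step_arm:
  targets:
    - [[-8.5,0,0],[0.3,-1.2,-3.4],0]
    - [[-8.5,0,0],[0.3,-0.6,-3.6],0]
    - [[-8.5,0,0],[0.3,0,-3.6],0]
    - [[-8.5,0,0],[0.3,0.5,-3.6],0]
    - [[-8.5,0,0],[0.3,1.0,-3.4],0]
    - [[-8.5,0,0],[0.3,1.5,-3.2],0]
    - [[-8.5,0,0],[0.3,2.0,-3.0],0]
    - [[-8.5,0,0],[0.3,2.4,-2.6],0]
    - [[-8.5,0,0],[0.3,2.9,-2.3],0]
    - [[-8.5,0,0],[0.3,3.1,-1.8],0]

```text
clock: 1.2
tcp_pos: [0.4616, -0.3514, 0.201]
orientation: [0.548, 0.447, 0.548, -0.447]
wrist_force: [0.3, -0.6, -0.3]
finger_gap: 0.0002
```

```bash
python3 - <<'E'
from h import *
st(); g=cp([-128,0,100])[0]; print(g); rows(g,132,14,0,dirn=-1)
E
```

```text
t 1.2 tcp [ 0.4616 -0.3514  0.201 ] yawY 11.6 down [-0.  0. -1.] F [ 0.3 -0.6 -0.3] gap 0.0002 j [-0.79  0.33 -0.    1.24 -0.    0.58]
[0.44854566 0.12266484 0.1       ]
deg/row 8.599071884477954 mm/row 34.63335338808737
[[[-8.6, 0.0, 0.0], [0.7, 1.1, -3.2], 0], [[-8.6, 0.0, 0.0], [0.7, 1.5, -3.0], 0], [[-8.6, 0.0, 0.0], [0.8, 2.0, -2.8], 0], [[-8.6, 0.0, 0.0], [0.7, 2.4, -2.4], 0], [[-8.6, 0.0, 0.0], [0.7, 2.7, -2.0], 0], [[-8.6, 0.0, 0.0], [0.7, 3.0, -1.6], 0], [[-8.6, 0.0, 0.0], [0.8, 3.2, -1.2], 0], [[-8.6, 0.0, 0.0], [0.7, 3.3, -0.6], 0], [[-8.6, 0.0, 0.0], [0.7, 3.4, -0.2], 0], [[-8.6, 0.0, 0.0], [0.7, 3.3, 0.4], 0], [[-8.6, 0.0, 0.0], [0.7, 3.3, 0.8], 0], [[-8.6, 0.0, 0.0], [0.8, 3.1, 1.4], 0], [[-8.6, 0.0, 0.0], [0.7, 2.9, 1.7], 0], [[-8.6, 0.0, 0.0], [0.7, 2.6, 2.2], 0]]
```

```bash
sed -i 's/after=True/after=False/' h.py; python3 - <<'E'
from h import *
g=cp([-128,0,100])[0]; rows(g,132,15,0,dirn=-1)
E
```

```text
deg/row 8.025800425512758 mm/row 32.32446316221488
[[[-8.0, 0.0, 0.0], [0.7, 0.6, -3.1], 0], [[-8.0, 0.0, 0.0], [0.6, 0.9, -3.0], 0], [[-8.0, 0.0, 0.0], [0.7, 1.4, -2.9], 0], [[-8.0, 0.0, 0.0], [0.7, 1.8, -2.6], 0], [[-8.0, 0.0, 0.0], [0.7, 2.1, -2.3], 0], [[-8.0, 0.0, 0.0], [0.6, 2.4, -2.0], 0], [[-8.0, 0.0, 0.0], [0.7, 2.7, -1.7], 0], [[-8.0, 0.0, 0.0], [0.7, 2.9, -1.3], 0], [[-8.0, 0.0, 0.0], [0.7, 3.1, -0.8], 0], [[-8.0, 0.0, 0.0], [0.6, 3.1, -0.5], 0], [[-8.0, 0.0, 0.0], [0.7, 3.2, 0.1], 0], [[-8.0, 0.0, 0.0], [0.7, 3.1, 0.4], 0], [[-8.0, 0.0, 0.0], [0.7, 3.0, 0.9], 0], [[-8.0, 0.0, 0.0], [0.6, 2.9, 1.3], 0], [[-8.0, 0.0, 0.0], [0.7, 2.7, 1.7], 0]]
```

Emit:
step_arm:
  targets:
    - [[-8,0,0],[0.7,0.6,-3.1],0]
    - [[-8,0,0],[0.6,0.9,-3.0],0]
    - [[-8,0,0],[0.7,1.4,-2.9],0]
    - [[-8,0,0],[0.7,1.8,-2.6],0]
    - [[-8,0,0],[0.7,2.1,-2.3],0]
    - [[-8,0,0],[0.6,2.4,-2.0],0]
    - [[-8,0,0],[0.7,2.7,-1.7],0]
    - [[-8,0,0],[0.7,2.9,-1.3],0]
    - [[-8,0,0],[0.7,3.1,-0.8],0]
    - [[-8,0,0],[0.6,3.1,-0.5],0]

```text
clock: 2.2
tcp_pos: [0.4537, -0.0351, 0.1339]
orientation: [0.707, -0.01, 0.707, 0.01]
wrist_force: [1.1, -0.5, 0.4]
finger_gap: -0.0
```

Emit:
step_arm:
  targets:
    - [[-8,0,0],[0.7,3.2,0.1],0]
    - [[-8,0,0],[0.7,3.1,0.4],0]
    - [[-8,0,0],[0.7,3.0,0.9],0]
    - [[-8,0,0],[0.6,2.9,1.3],0]
    - [[-8,0,0],[0.7,2.7,1.7],0]
    - [[0,0,0],[0,0,0],0]
    - [[0,0,0],[0,0,0],0]
    - [[0,0,0],[0,0,0],0]
    - [[0,0,0],[0,0,0],0]
    - [[0,0,0],[0,0,0],0]

```text
clock: 3.2
tcp_pos: [0.4521, 0.121, 0.1005]
orientation: [0.662, -0.249, 0.662, 0.248]
wrist_force: [-0.3, 0.2, -0.1]
finger_gap: 0.0002
```

```bash
python3 - <<'E'
from h import *
st(); goal(cp([-128,0,45])[0],132)
for n,o in(('top',(200,130)),('scene',(300,100))):
    im=read_camera(n); crop(im,o[0],o[1],130,130,3,f'press_{n}.png'); print(n,proj(n,get_state()['tcp_pos']))
a=cv2.imread('pics/press_top.png');b=cv2.imread('pics/press_scene.png');cv2.imwrite('pics/press.png',np.hstack([a,b]))
E
```

```text
t 3.2 tcp [0.4521 0.121  0.1005] yawY 131.1 down [ 0.001 -0.    -1.   ] F [-0.3  0.2 -0.1] gap 0.0002 j [ 0.09  0.19 -0.45  0.93 -0.   -0.63]
turn [-0.86  0.02  0.03] shift(cur axes) [ 5.55  0.36 -0.16] shift(goal axes) [ 5.55  0.36 -0.15] world [-0.35  0.17 -5.55]
top [[276.35341814 225.52411746]]
scene [[344.0137761  163.71053132]]
```

View pics/press.png

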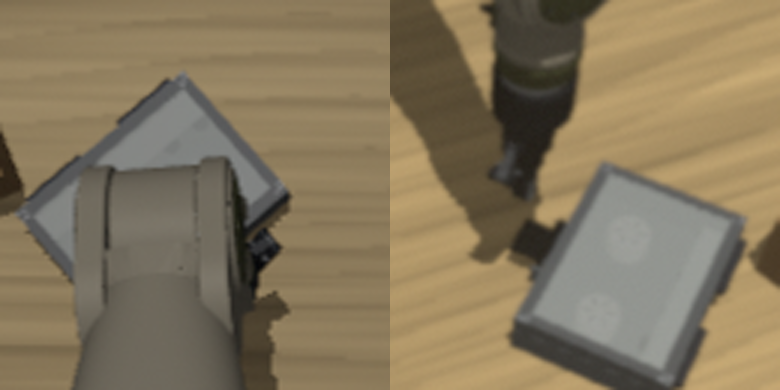

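Emit:
step_arm:
  targets:
    - [[-0.9,0,0],[1.5,0.4,-0.2],0]
    - [[0,0,0],[2,0,0],0]
    - [[0,0,0],[2,0,0],0]
    - [[0,0,0],[0.5,0,0],0]
    - [[0,0,0],[0.5,0,0],0]
    - [[0,0,0],[0.4,0,0],0]
    - [[0,0,0],[0.3,0,0],0]
    - [[0,0,0],[0.3,0,0],0]
    - [[0,0,0],[0.3,0,0],0]
    - [[0,0,0],[0,0,0],0]

```text
clock: 4.3
tcp_pos: [0.4472, 0.1229, 0.0221]
orientation: [0.659, -0.255, 0.66, 0.254]
wrist_force: [-1.6, -4.5, 3.9]
finger_gap: -0.0001
```

```bash
python3 - <<'E'
from h import *
st()
im=read_camera('scene'); crop(im,280,80,190,170,4,'press2.png')
E
```

```text
t 4.3 tcp [0.4472 0.1229 0.0221] yawY 132.1 down [-0.001 -0.002 -1.   ] F [-1.6 -4.5  3.9] gap -0.0001 j [ 0.1   0.28 -0.56  0.73 -0.   -0.64]
```

View pics/press2.png

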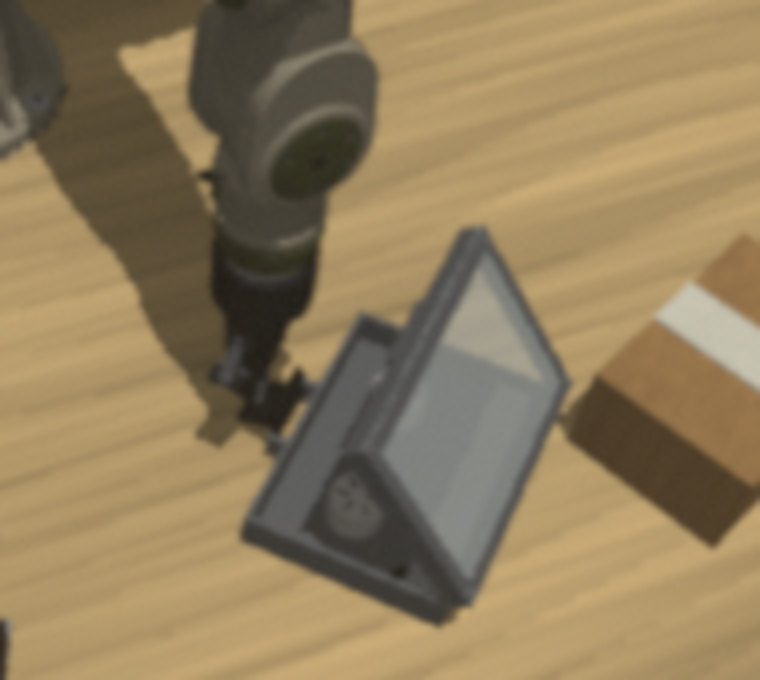

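Emit:
step_arm:
  targets:
    - [[0,0,0],[-2,0,0],0]
    - [[0,0,0],[-3,0,-0.5],5]
    - [[0,0,0],[-3,-1.5,-1],8.5]
    - [[0,0,0],[-3,-3,-1],8.5]
    - [[0,0,0],[-3,-3,0],8.5]
    - [[0,0,0],[-3,-4,0],8.5]
    - [[0,0,0],[-2,-4,0],8.5]
    - [[0,0,0],[0,-4,0],8.5]
    - [[0,0,0],[0,-4,0],8.5]
    - [[0,0,0],[0,0,0],8.5]

```text
clock: 5.35
tcp_pos: [0.5906, -0.0708, 0.2116]
orientation: [0.661, -0.254, 0.659, 0.253]
wrist_force: [-1.3, 0.9, 0.0]
finger_gap: 0.085
```

```bash
python3 - <<'E'
from h import *
st()
for n,o in(('top',(180,130)),('scene',(320,105))):
    im=read_camera(n); np.save(n+'1.npy',im); crop(im,o[0],o[1],130,130,6,f'open_{n}.png')
    if n=='top': cv2.imwrite('pics/top1.png',im[:,:,::-1])
E
```

```text
t 5.35 tcp [ 0.5906 -0.0708  0.2116] yawY 132.0 down [ 0.003 -0.    -1.   ] F [-1.3  0.9  0. ] gap 0.085 j [-0.25  0.35  0.06  1.27  0.   -0.99]
```

View pics/open_top.png

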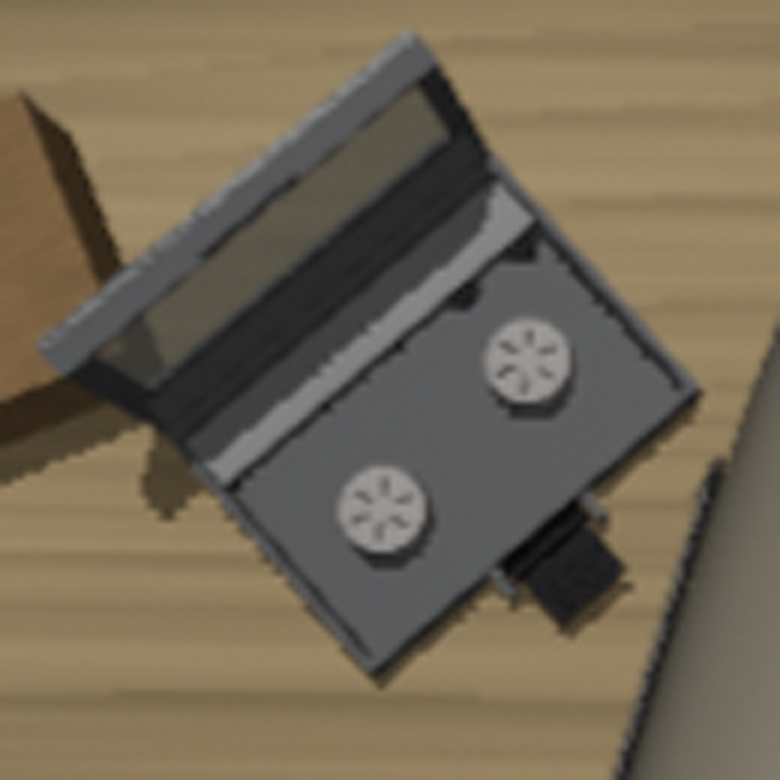

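View pics/open_scene.png

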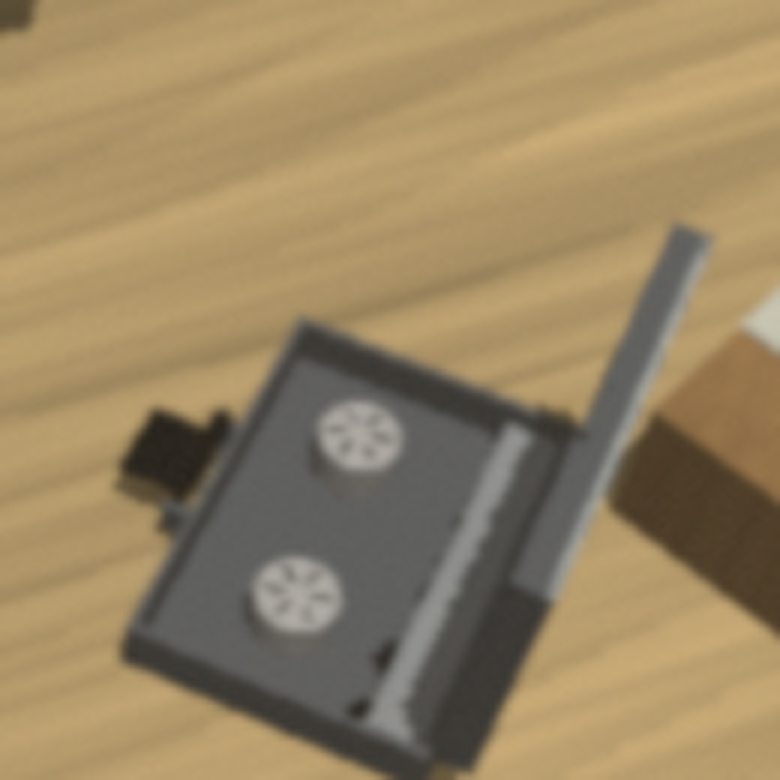

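```bash
cat > fit.py <<'E'
from h import *
from scipy.optimize import least_squares
X=np.array([[-84,-110,34],[-84,110,34],[40,-105,20],[40,105,20]])/1000
obs={'top':(np.array([(698,391),(374,667),(538,222),(230,488)])+.5)/6-.5+[180,130],
'scene':(np.array([(128,634),(303,320),(370,722),(506,428)])+.5)/6-.5+[320,105]}
def pose(p,X): return X@R.from_euler('z',p[2]).as_matrix().T+[p[0],p[1],0]
for use in (['top'],['scene'],['top','scene']):
    f=lambda p: np.concatenate([(proj(n,pose(p,X))-obs[n]).ravel() for n in use])
    r=least_squares(f,[.54,.2,.74],x_scale=.01); print(use,r.x.round(4),r.fun.round(1))
E
python3 fit.py
```

```text
['top'] [0.5425 0.2056 0.7319] [ 0.8 -0.6 -0.5  1.3  0.2 -0.5 -0.6 -0.3]
['scene'] [0.5468 0.2093 0.7487] [ 0.5 -0.5 -0.5 -0.8 -0.6  2.2  0.7 -1.3]
['top', 'scene'] [0.5446 0.2076 0.7409] [ 0.2 -1.7 -0.7  0.7 -0.7 -1.3 -1.1 -0.6 -0.5 -1.3 -1.  -1.2 -1.7  1.8
  0.1 -1.5]
```

```bash
cat > ov.py <<'E'
from h import *
import sys
def segs():
    S=[]
    def poly(P,close=True):
        P=[np.array(q,float) for q in P]
        for a,b in zip(P,P[1:]+(P[:1] if close else [])): S.append((a,b))
    poly([(-84,-110,34),(-84,110,34),(79,110,34),(79,-110,34)])
    poly([(-79,-105,34),(-79,105,34),(70,105,34),(70,-105,34)])
    poly([(-79,-105,6),(-79,105,6),(40,105,6),(40,-105,6)])
    poly([(40,-105,20),(40,105,20),(70,105,20),(70,-105,20)])
    poly([(40,-105,14),(40,105,14)],False)
    for a,b in((-105,-80.5),(-61.5,-42.5),(-11.5,-4.5),(38.5,43.5),(98.5,105)):
        poly([(40,a,14),(29,(a+b)/2,14),(40,b,14)],False)
    poly([(-134.5,-22,31),(-134.5,22,31),(-101.5,22,31),(-101.5,-22,31)])
    return S
def draw(n,im,p,o,w,s,fn):
    c=cv2.resize(im[o[1]:o[1]+w,o[0]:o[0]+w],None,fx=s,fy=s,interpolation=cv2.INTER_CUBIC)
    Rm=R.from_euler('z',p[2]).as_matrix()
    for a,b in segs():
        t=np.linspace(0,1,2)[:,None]; P=(a+(b-a)*t)/1000@Rm.T+[p[0],p[1],0]
        u=((proj(n,P)-o+.5)*s-.5)
        cv2.line(c,tuple(int(round(v)) for v in u[0]),tuple(int(round(v)) for v in u[1]),(0,255,0),1,cv2.LINE_AA)
    cv2.imwrite('pics/'+fn,c[:,:,::-1])
E
python3 - <<'E'
from ov import *
draw('top',np.load('top1.npy'),[.5425,.2056,.7319],(195,145),110,7,'ovt1.png')
draw('scene',np.load('scene1.npy'),[.5468,.2093,.7487],(330,145),100,7,'ovs1.png')
E
```

```text
(no output)
```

View pics/ovt1.png

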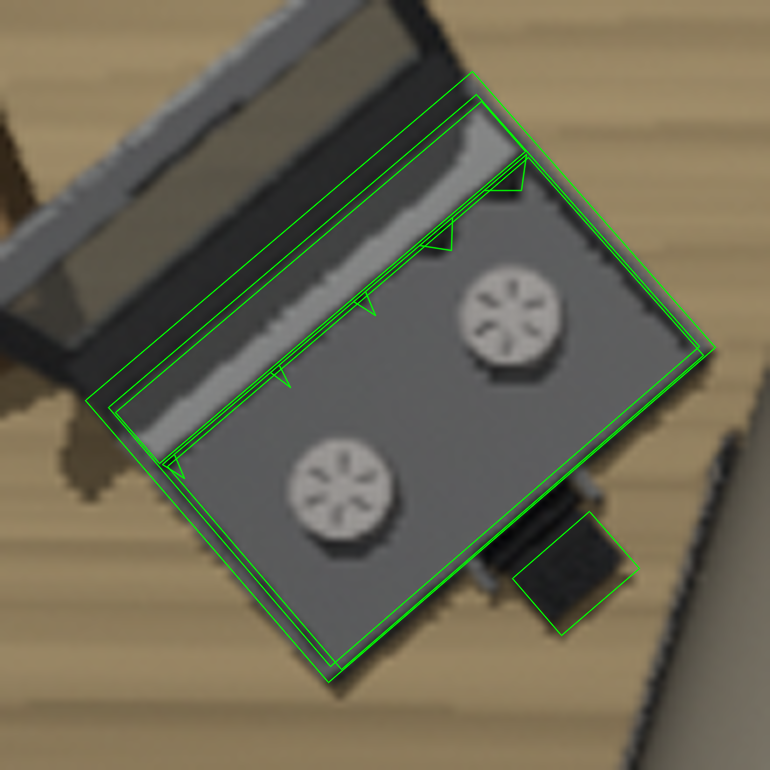

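View pics/ovs1.png

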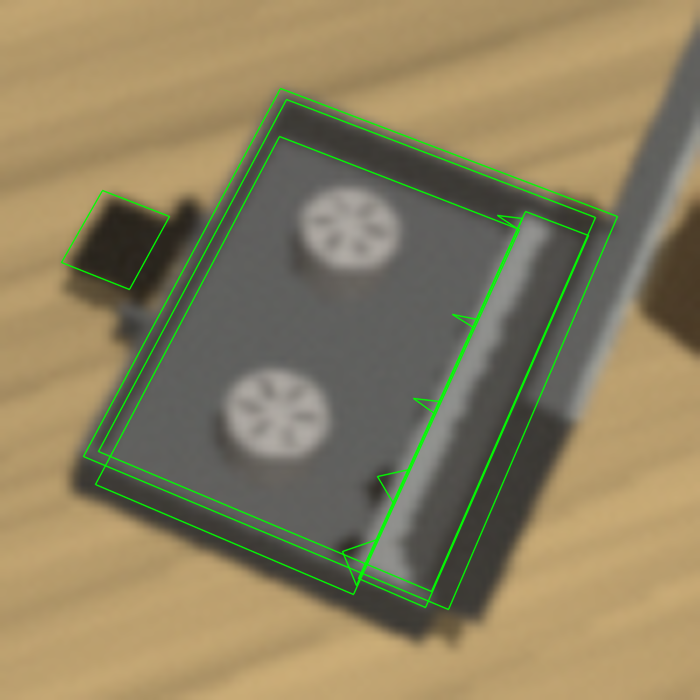

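```bash
python3 - <<'E'
from h import *
p=[.5435,.2066,.735]; json.dump(p,open('case.json','w'))
t=unproj('top',(np.array([(511,316),(341,488)])+.5)/7-.5+[195,145],.034)
s=unproj('scene',(np.array([(276,415),(350,229)])+.5)/7-.5+[330,145],.034)
print(t,s)
Rm=R.from_euler('z',p[2]).as_matrix()
for a in (t+s)/2: print('case', ((a-[p[0],p[1],0])@Rm*1000).round(1))
# red bin corners top z=.05 : crop scale 3.7/1.3
sc=3.7/1.3
b=unproj('top',(np.array([(367,237),(461,283),(401,410),(298,364)])+.5)/sc-.5+[330,100],.05); print('bin',b.round(3),b.mean(0).round(3),np.linalg.norm(np.diff(b,axis=0),axis=1))
for m in ((t+s)/2)[:1]: rows([m[0],m[1],.1],132,5,6)
goal([*t[0][:2],.015],132)
E
```

```text
[[0.56624621 0.15680075 0.034     ]
 [0.49029652 0.22843203 0.034     ]] [[0.57058656 0.15609567 0.034     ]
 [0.49413675 0.2279375  0.034     ]]
case [-15.1 -53.9  34. ]
case [-23.6  50.4  34. ]
bin [[ 0.59  -0.419  0.05 ]
 [ 0.542 -0.516  0.05 ]
 [ 0.408 -0.449  0.05 ]
 [ 0.455 -0.344  0.05 ]] [ 0.498 -0.432  0.05 ] [0.10787317 0.14931577 0.11511162]
deg/row 0.023106377632547005 mm/row 50.21542504376864
[[[0.0, 0.0, 0.0], [2.2, 3.6, 2.7], 6], [[0.0, 0.0, 0.0], [2.3, 3.6, 2.7], 6], [[0.0, 0.0, 0.0], [2.2, 3.5, 2.8], 6], [[0.0, 0.0, 0.0], [2.2, 3.6, 2.7], 6], [[0.0, 0.0, 0.0], [2.3, 3.6, 2.7], 6]]
turn [ 0.09  0.03 -0.07] shift(cur axes) [19.68 18.05 13.48] shift(goal axes) [19.65 18.09 13.46] world [ -2.1   22.45 -19.65]
```

Emit:
step_arm:
  targets:
    - [[0,0,0],[1.5,3,2.3],6]
    - [[0,0,0],[1.5,3,2.3],6]
    - [[0,0,0],[2.2,3,2.3],6]
    - [[0,0,0],[2,3,2.3],6]
    - [[0,0,0],[2,3,2.2],6]
    - [[0,0,0],[2,2.9,2.2],6]
    - [[0,0,0],[2.5,0,0],6]
    - [[0,0,0],[3,0,0],6]
    - [[0,0,0],[2,0,0],6]
    - [[0,0,0],[0,0,0],6]

```text
clock: 6.45
tcp_pos: [0.5635, 0.1576, 0.0225]
orientation: [0.657, -0.254, 0.662, 0.256]
wrist_force: [-0.1, 0.3, 0.2]
finger_gap: 0.0597
```

```bash
python3 - <<'E'
from h import *
st(); goal([.5685,.1565,.015],132)
im=read_camera('scene'); crop(im,320,105,130,130,5,'tub1.png')
E
```

```text
t 6.45 tcp [0.5635 0.1576 0.0225] yawY 132.3 down [-0.006 -0.    -1.   ] F [-0.1  0.3  0.2] gap 0.0597 j [ 0.14  0.48 -0.25  0.85  0.   -0.6 ]
turn [ 0.28 -0.27 -0.23] shift(cur axes) [ 0.75 -0.42  0.3 ] shift(goal axes) [ 0.75 -0.41  0.3 ] world [ 0.5  -0.11 -0.75]
```

View pics/tub1.png

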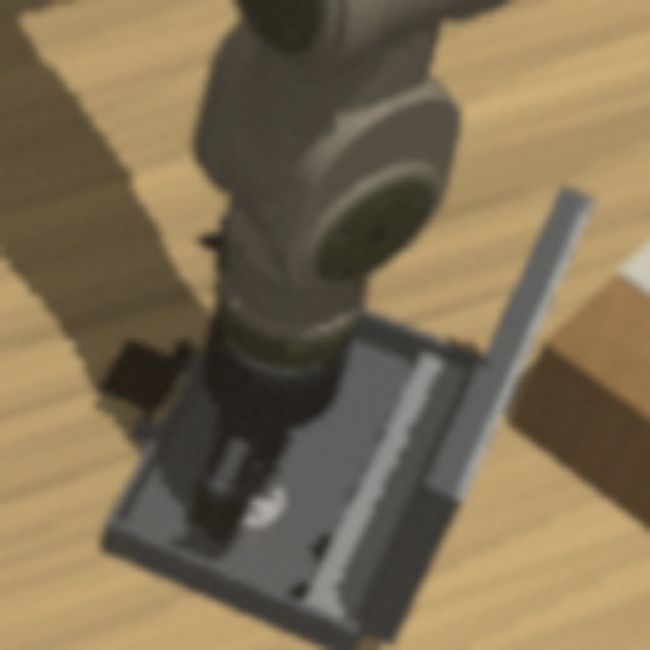

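Emit:
step_arm:
  targets:
    - [[0,0,0],[0.3,-0.4,0.3],6]
    - [[0,0,0],[0.8,0,0],6]
    - [[0,0,0],[0,0,0],4]
    - [[0,0,0],[0,0,0],3.5]
    - [[0,0,0],[0,0,0],3.5]
    - [[0,0,0],[0,0,0],3.5]
    - [[0,0,0],[-2,0,0],3.5]
    - [[0,0,0],[-3,0,0],3.5]
    - [[0,0,0],[-3,0,0],3.5]
    - [[0,0,0],[-3,0,0],3.5]
  force: 25

```text
clock: 7.5
tcp_pos: [0.5721, 0.1555, 0.1253]
orientation: [0.66, -0.254, 0.66, 0.254]
wrist_force: [0.6, 0.4, -0.0]
finger_gap: 0.0427
```

```bash
python3 - <<'E'
from h import *
st(); 
im=read_camera('scene'); crop(im,320,75,130,130,4,'tub1b.png')
rows([.498,-.432,.13],115,15,3.5)
E
```

```text
t 7.5 tcp [0.5721 0.1555 0.1253] yawY 132.2 down [-0. -0. -1.] F [ 0.6  0.4 -0. ] gap 0.0427 j [ 0.13  0.4  -0.1   1.08 -0.   -0.61]
deg/row 1.1444849463120816 mm/row 39.5339319250422
[[[1.1, 0.0, 0.0], [0.0, -2.6, -3.0], 3.5], [[1.1, 0.0, 0.0], [0.0, -2.6, -3.0], 3.5], [[1.1, 0.0, 0.0], [0.0, -2.7, -2.9], 3.5], [[1.1, 0.0, 0.0], [0.0, -2.7, -2.8], 3.5], [[1.1, 0.0, 0.0], [0.0, -2.8, -2.8], 3.5], [[1.1, 0.0, 0.0], [0.0, -2.8, -2.8], 3.5], [[1.1, 0.0, 0.0], [0.0, -2.9, -2.7], 3.5], [[1.1, 0.0, 0.0], [0.0, -3.0, -2.6], 3.5], [[1.1, 0.0, 0.0], [0.0, -3.0, -2.5], 3.5], [[1.1, 0.0, 0.0], [0.0, -3.1, -2.6], 3.5], [[1.1, 0.0, 0.0], [0.0, -3.1, -2.4], 3.5], [[1.1, 0.0, 0.0], [0.0, -3.1, -2.4], 3.5], [[1.1, 0.0, 0.0], [0.0, -3.2, -2.3], 3.5], [[1.1, 0.0, 0.0], [0.0, -3.3, -2.2], 3.5], [[1.1, 0.0, 0.0], [0.0, -3.3, -2.2], 3.5]]
```

View pics/tub1b.png

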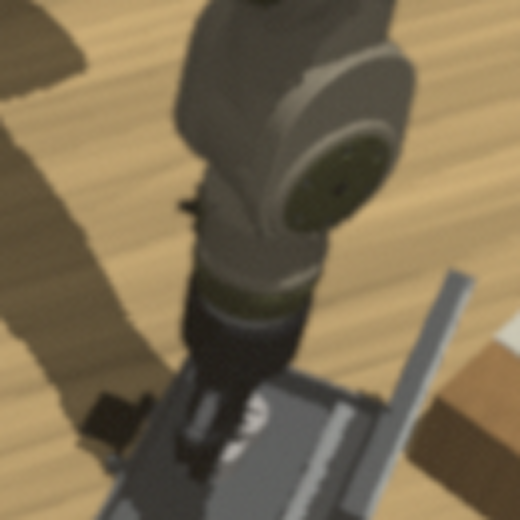

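```bash
python3 - <<'E'
from h import *
rows([.529,-.448,.125],63,16,3.5)
E
```

```text
deg/row 4.322690957610872 mm/row 37.86051033568722
[[[4.3, 0.0, 0.0], [0.0, -2.6, -2.7], 3.5], [[4.3, 0.0, 0.0], [0.1, -2.8, -2.6], 3.5], [[4.3, 0.0, 0.0], [0.0, -3.0, -2.3], 3.5], [[4.3, 0.0, 0.0], [0.0, -3.2, -2.1], 3.5], [[4.3, 0.0, 0.0], [0.1, -3.3, -1.9], 3.5], [[4.3, 0.0, 0.0], [0.0, -3.4, -1.6], 3.5], [[4.3, 0.0, 0.0], [0.0, -3.5, -1.3], 3.5], [[4.3, 0.0, 0.0], [0.1, -3.7, -1.0], 3.5], [[4.3, 0.0, 0.0], [0.0, -3.7, -0.8], 3.5], [[4.3, 0.0, 0.0], [0.1, -3.7, -0.5], 3.5], [[4.3, 0.0, 0.0], [0.0, -3.8, -0.2], 3.5], [[4.3, 0.0, 0.0], [0.0, -3.8, 0.0], 3.5], [[4.3, 0.0, 0.0], [0.1, -3.8, 0.4], 3.5], [[4.3, 0.0, 0.0], [0.0, -3.7, 0.6], 3.5], [[4.3, 0.0, 0.0], [0.1, -3.7, 0.9], 3.5], [[4.3, 0.0, 0.0], [0.0, -3.6, 1.2], 3.5]]
```

Emit:
step_arm:
  targets:
    - [[4.3,0,0],[0,-2.6,-2.7],3.5]
    - [[4.3,0,0],[0,-2.8,-2.6],3.5]
    - [[4.3,0,0],[0,-3.0,-2.3],3.5]
    - [[4.3,0,0],[0,-3.2,-2.1],3.5]
    - [[4.3,0,0],[0,-3.3,-1.9],3.5]
    - [[4.3,0,0],[0,-3.4,-1.6],3.5]
    - [[4.3,0,0],[0,-3.5,-1.3],3.5]
    - [[4.3,0,0],[0,-3.7,-1.0],3.5]
    - [[4.3,0,0],[0,-3.7,-0.8],3.5]
    - [[4.3,0,0],[0,-3.7,-0.5],3.5]

```text
clock: 8.55
tcp_pos: [0.5442, -0.2232, 0.1243]
orientation: [0.707, 0.006, 0.707, -0.006]
wrist_force: [0.3, 0.2, -0.9]
finger_gap: 0.0428
```

```bash
python3 - <<'E'
from h import *
st()
im=read_camera('scene'); cv2.imwrite('pics/s3.png',im[:,:,::-1])
im=read_camera('top'); cv2.imwrite('pics/t3.png',im[:,:,::-1])
rows([.529,-.448,.11],63,6,3.5)
E
```

```text
t 8.55 tcp [ 0.5442 -0.2232  0.1243] yawY 89.0 down [ 0. -0. -1.] F [ 0.3  0.2 -0.9] gap 0.0428 j [-0.53  0.39 -0.11  1.07 -0.   -0.51]
deg/row 4.296311947455165 mm/row 37.11232389687641
[[[4.3, 0.0, 0.0], [0.2, -3.7, -0.2], 3.5], [[4.3, 0.0, 0.0], [0.3, -3.7, 0.1], 3.5], [[4.3, 0.0, 0.0], [0.2, -3.7, 0.4], 3.5], [[4.3, 0.0, 0.0], [0.3, -3.6, 0.6], 3.5], [[4.3, 0.0, 0.0], [0.2, -3.6, 1.0], 3.5], [[4.3, 0.0, 0.0], [0.2, -3.5, 1.2], 3.5]]
```

View pics/s3.png

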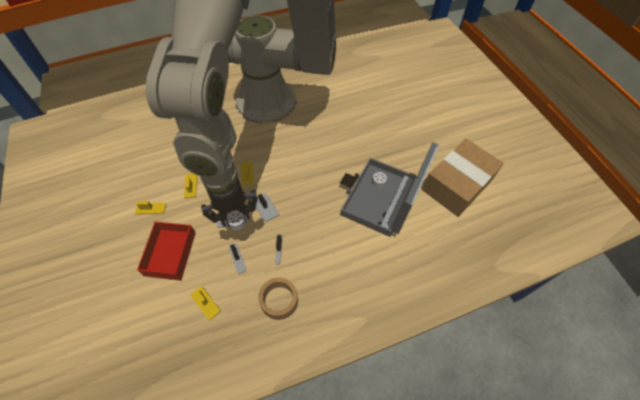

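View pics/t3.png

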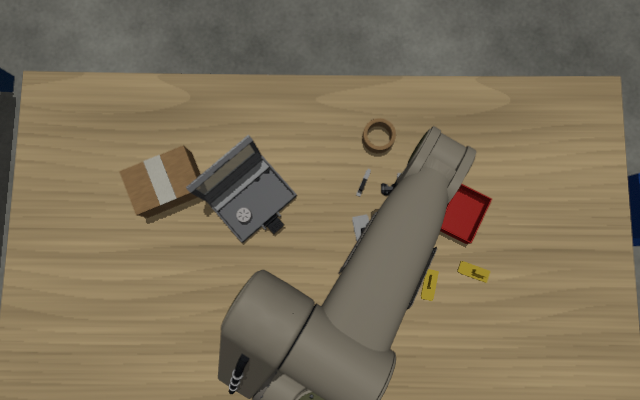

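Emit:
step_arm:
  targets:
    - [[4.3,0,0],[0,-3.7,-0.2],3.5]
    - [[4.3,0,0],[0,-3.7,0.1],3.5]
    - [[4.3,0,0],[0,-3.7,0.4],3.5]
    - [[4.3,0,0],[0,-3.6,0.6],3.5]
    - [[4.3,0,0],[0,-3.6,1.0],3.5]
    - [[4.3,0,0],[0,-3.5,1.2],3.5]
    - [[0,0,0],[3,0,0],3.5]
    - [[0,0,0],[3,0,0],3.5]
    - [[0,0,0],[2.5,0,0],3.5]
    - [[0,0,0],[1,0,0],3.5]

```text
clock: 9.65
tcp_pos: [0.5296, -0.4412, 0.0258]
orientation: [0.687, 0.164, 0.69, -0.162]
wrist_force: [0.6, 0.9, -1.3]
finger_gap: 0.0429
```

```bash
python3 - <<'E'
from h import *
st()
im=read_camera('scene'); crop(im,110,150,130,140,5,'bin1.png')
E
```

```text
t 9.65 tcp [ 0.5296 -0.4412  0.0258] yawY 63.4 down [-0.004  0.004 -1.   ] F [ 0.6  0.9 -1.3] gap 0.0429 j [-0.81  0.65  0.07  0.99  0.   -0.35]
```

View pics/bin1.png

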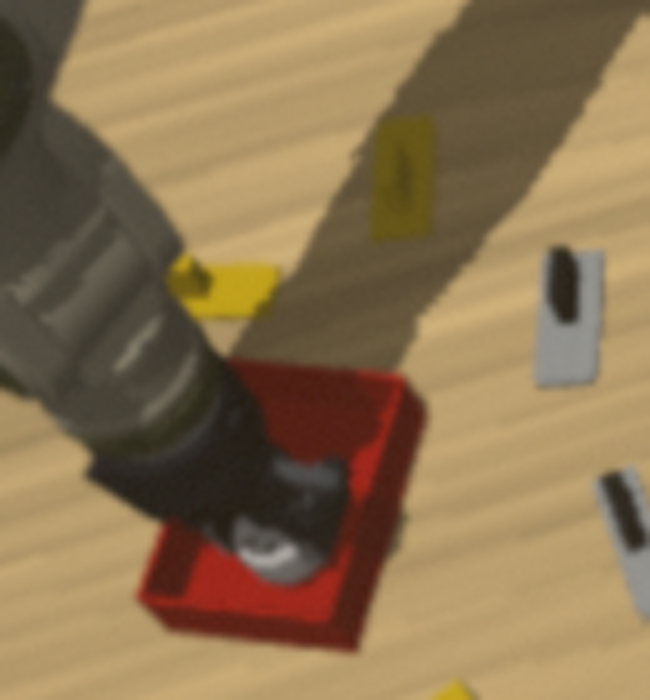

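Emit:
step_arm:
  targets:
    - [[0,0,0],[0,0,0],5.4]
    - [[0,0,0],[0,0,0],5.4]
    - [[0,0,0],[0,0,0],5.4]
    - [[0,0,0],[-3,0,0],5.4]
    - [[0,0,0],[-3,0,0],6]
    - [[0,0,0],[-4,0,0],6]
    - [[-3,0,0],[-2,3.5,-1],6]
    - [[-4,0,0],[0,3.7,-0.7],6]
    - [[-4,0,0],[0,3.7,-0.3],6]
    - [[-4,0,0],[0,3.7,0],6]

```text
clock: 10.7
tcp_pos: [0.5666, -0.2986, 0.1514]
orientation: [0.705, 0.07, 0.702, -0.071]
wrist_force: [-0.3, -0.8, -0.3]
finger_gap: 0.06
```

```bash
python3 - <<'E'
from h import *
st()
im=read_camera('scene'); crop(im,110,150,250,140,3,'bin2.png')
rows([.4922,.2282,.13],132,15,6)
E
```

```text
t 10.7 tcp [ 0.5666 -0.2986  0.1514] yawY 78.5 down [ 0.003 -0.002 -1.   ] F [-0.3 -0.8 -0.3] gap 0.06 j [-0.61  0.47  0.08  1.18  0.   -0.41]
deg/row 3.5368307789845073 mm/row 35.10931734170939
[[[-3.5, 0.0, 0.0], [0.1, 3.3, -1.2], 6], [[-3.5, 0.0, 0.0], [0.2, 3.4, -0.9], 6], [[-3.5, 0.0, 0.0], [0.1, 3.4, -0.8], 6], [[-3.5, 0.0, 0.0], [0.2, 3.5, -0.5], 6], [[-3.5, 0.0, 0.0], [0.1, 3.5, -0.3], 6], [[-3.5, 0.0, 0.0], [0.2, 3.5, -0.1], 6], [[-3.5, 0.0, 0.0], [0.1, 3.5, 0.1], 6], [[-3.5, 0.0, 0.0], [0.2, 3.5, 0.3], 6], [[-3.5, 0.0, 0.0], [0.1, 3.4, 0.6], 6], [[-3.5, 0.0, 0.0], [0.2, 3.5, 0.8], 6], [[-3.5, 0.0, 0.0], [0.1, 3.3, 0.9], 6], [[-3.5, 0.0, 0.0], [0.2, 3.3, 1.2], 6], [[-3.5, 0.0, 0.0], [0.1, 3.3, 1.4], 6], [[-3.5, 0.0, 0.0], [0.2, 3.1, 1.6], 6], [[-3.5, 0.0, 0.0], [0.1, 3.0, 1.7], 6]]
```

View pics/bin2.png

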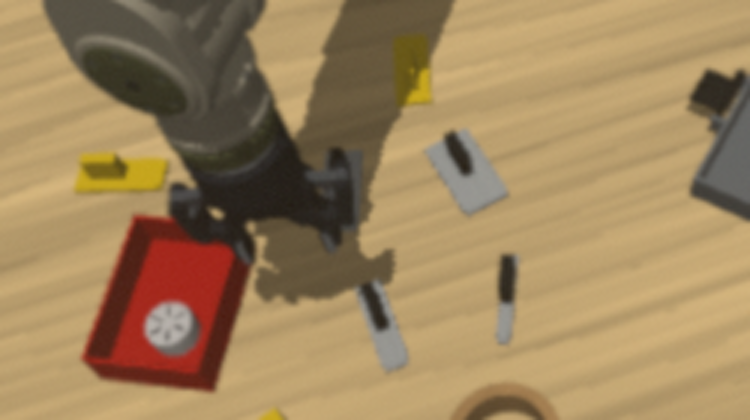

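Tub 1 stands in the red bin. Back for tub 2.

Emit:
step_arm:
  targets:
    - [[-3.5,0,0],[0.1,3.3,-1.2],6]
    - [[-3.5,0,0],[0.2,3.4,-0.9],6]
    - [[-3.5,0,0],[0.1,3.4,-0.8],6]
    - [[-3.5,0,0],[0.2,3.5,-0.5],6]
    - [[-3.5,0,0],[0.1,3.5,-0.3],6]
    - [[-3.5,0,0],[0.2,3.5,-0.1],6]
    - [[-3.5,0,0],[0.1,3.5,0.1],6]
    - [[-3.5,0,0],[0.2,3.5,0.3],6]
    - [[-3.5,0,0],[0.1,3.4,0.6],6]
    - [[-3.5,0,0],[0.2,3.5,0.8],6]

```text
clock: 11.75
tcp_pos: [0.521, 0.05, 0.1358]
orientation: [0.693, -0.144, 0.691, 0.144]
wrist_force: [0.6, -0.7, -0.1]
finger_gap: 0.0598
```

Emit:
step_arm:
  targets:
    - [[-3.5,0,0],[0.1,3.3,0.9],6]
    - [[-3.5,0,0],[0.2,3.3,1.2],6]
    - [[-3.5,0,0],[0.1,3.3,1.4],6]
    - [[-3.5,0,0],[0.2,3.1,1.6],6]
    - [[-3.5,0,0],[0.1,3.0,1.7],6]
    - [[0,0,0],[2,0,0],6]
    - [[0,0,0],[3,0,0],6]
    - [[0,0,0],[3,0,0],6]
    - [[0,0,0],[1,0,0],6]
    - [[0,0,0],[0,0,0],6]

```text
clock: 12.75
tcp_pos: [0.4973, 0.2217, 0.0367]
orientation: [0.662, -0.247, 0.663, 0.247]
wrist_force: [-0.5, 0.2, 0.2]
finger_gap: 0.0599
```

```bash
python3 - <<'E'
from h import *
st(); goal([.4922,.2282,.012],132)
im=read_camera('scene'); crop(im,320,105,130,130,5,'tub2.png')
E
```

```text
t 12.75 tcp [0.4973 0.2217 0.0367] yawY 130.9 down [-0.002 -0.001 -1.   ] F [-0.5  0.2  0.2] gap 0.0599 j [ 0.27  0.39 -0.34  0.83 -0.   -0.44]
turn [-1.15 -0.1  -0.04] shift(cur axes) [2.47 0.82 0.05] shift(goal axes) [2.47 0.82 0.06] world [-0.51  0.65 -2.47]
```

View pics/tub2.png

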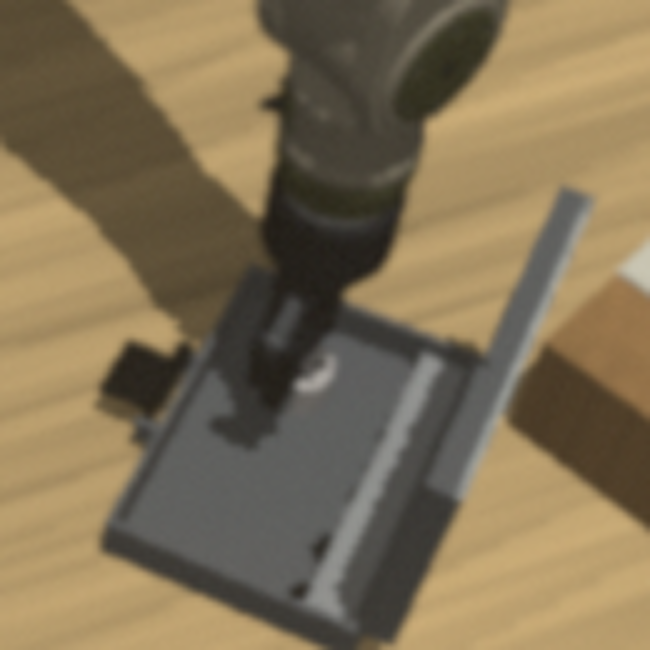

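Emit:
step_arm:
  targets:
    - [[-1.1,0,0],[0,0.8,0],6]
    - [[0,0,0],[1.5,0,0],6]
    - [[0,0,0],[1,0,0],6]
    - [[0,0,0],[0,0,0],3.5]
    - [[0,0,0],[0,0,0],3.5]
    - [[0,0,0],[0,0,0],3.5]
    - [[0,0,0],[-2,0,0],3.5]
    - [[0,0,0],[-3,0,0],3.5]
    - [[0,0,0],[-3,0,0],3.5]
    - [[0,0,0],[-3,0,0],3.5]

```text
clock: 13.8
tcp_pos: [0.4928, 0.228, 0.1238]
orientation: [0.66, -0.253, 0.66, 0.253]
wrist_force: [1.0, 0.6, -0.7]
finger_gap: 0.0432
```

```bash
python3 - <<'E'
from h import *
st(); 
rows([.467,-.416,.125],63,20,3.5)
E
```

```text
t 13.8 tcp [0.4928 0.228  0.1238] yawY 132.0 down [ 0.  0. -1.] F [ 1.   0.6 -0.7] gap 0.0432 j [ 0.29  0.31 -0.23  1.03 -0.   -0.45]
deg/row 3.447724061202969 mm/row 32.2258467579658
[[[3.4, 0.0, 0.0], [0.0, -2.3, -2.2], 3.5], [[3.4, 0.0, 0.0], [0.0, -2.5, -2.2], 3.5], [[3.4, 0.0, 0.0], [0.0, -2.5, -1.9], 3.5], [[3.4, 0.0, 0.0], [0.0, -2.7, -1.8], 3.5], [[3.4, 0.0, 0.0], [0.0, -2.8, -1.6], 3.5], [[3.4, 0.0, 0.0], [0.0, -2.8, -1.5], 3.5], [[3.4, 0.0, 0.0], [0.0, -3.0, -1.3], 3.5], [[3.4, 0.0, 0.0], [0.0, -3.0, -1.1], 3.5], [[3.4, 0.0, 0.0], [-0.1, -3.1, -0.9], 3.5], [[3.4, 0.0, 0.0], [0.0, -3.1, -0.8], 3.5], [[3.4, 0.0, 0.0], [0.0, -3.2, -0.5], 3.5], [[3.4, 0.0, 0.0], [0.0, -3.2, -0.4], 3.5], [[3.4, 0.0, 0.0], [0.0, -3.2, -0.1], 3.5], [[3.4, 0.0, 0.0], [0.0, -3.3, 0.0], 3.5], [[3.4, 0.0, 0.0], [0.0, -3.2, 0.2], 3.5], [[3.4, 0.0, 0.0], [0.0, -3.2, 0.5], 3.5], [[3.4, 0.0, 0.0], [0.0, -3.1, 0.6], 3.5], [[3.4, 0.0, 0.0], [0.0, -3.2, 0.8], 3.5], [[3.4, 0.0, 0.0], [0.0, -3.0, 0.9], 3.5], [[3.4, 0.0, 0.0], [0.0, -3.0, 1.2], 3.5]]
```

Emit:
step_arm:
  targets:
    - [[3.4,0,0],[0,-2.3,-2.2],3.5]
    - [[3.4,0,0],[0,-2.5,-2.2],3.5]
    - [[3.4,0,0],[0,-2.5,-1.9],3.5]
    - [[3.4,0,0],[0,-2.7,-1.8],3.5]
    - [[3.4,0,0],[0,-2.8,-1.6],3.5]
    - [[3.4,0,0],[0,-2.8,-1.5],3.5]
    - [[3.4,0,0],[0,-3.0,-1.3],3.5]
    - [[3.4,0,0],[0,-3.0,-1.1],3.5]
    - [[3.4,0,0],[0,-3.1,-0.9],3.5]
    - [[3.4,0,0],[0,-3.1,-0.8],3.5]

```text
clock: 14.8
tcp_pos: [0.4808, -0.0951, 0.1229]
orientation: [0.706, -0.048, 0.705, 0.048]
wrist_force: [0.8, -0.1, -0.1]
finger_gap: 0.0431
```

Emit:
step_arm:
  targets:
    - [[3.4,0,0],[0,-3.2,-0.5],3.5]
    - [[3.4,0,0],[0,-3.2,-0.4],3.5]
    - [[3.4,0,0],[0,-3.2,-0.1],3.5]
    - [[3.4,0,0],[0,-3.3,0],3.5]
    - [[3.4,0,0],[0,-3.2,0.2],3.5]
    - [[3.4,0,0],[0,-3.2,0.5],3.5]
    - [[3.4,0,0],[0,-3.1,0.6],3.5]
    - [[3.4,0,0],[0,-3.2,0.8],3.5]
    - [[3.4,0,0],[0,-3.0,0.9],3.5]
    - [[3.4,0,0],[0,-3.0,1.2],3.5]

```text
clock: 15.8
tcp_pos: [0.4719, -0.4172, 0.1229]
orientation: [0.689, 0.16, 0.689, -0.16]
wrist_force: [0.4, 0.2, -0.5]
finger_gap: 0.0427
```

```bash
python3 - <<'E'
from h import *
st(); goal([.467,-.416,.028],63)
im=read_camera('scene'); crop(im,110,150,130,140,5,'bin3.png')
E
```

```text
t 15.8 tcp [ 0.4719 -0.4172  0.1229] yawY 63.8 down [ 0. -0. -1.] F [ 0.4  0.2 -0.5] gap 0.0427 j [-0.85  0.47  0.    1.11  0.   -0.39]
turn [0.81 0.03 0.01] shift(cur axes) [ 9.49 -0.11 -0.5 ] shift(goal axes) [ 9.49 -0.12 -0.49] world [-0.49  0.12 -9.49]
```

View pics/bin3.png

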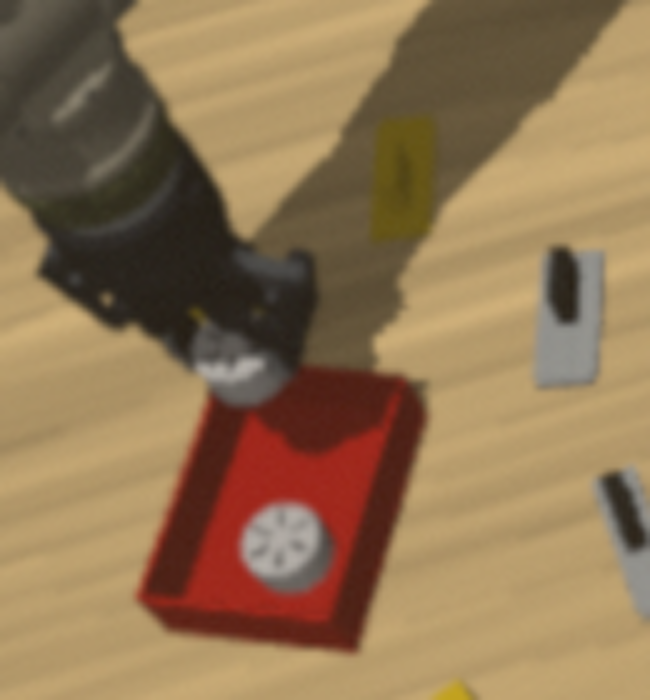

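Emit:
step_arm:
  targets:
    - [[0,0,0],[2,-0.2,-0.3],3.5]
    - [[0,0,0],[4,0,0],3.5]
    - [[0,0,0],[3.5,0,0],3.5]
    - [[0,0,0],[0,0,0],3.5]
    - [[0,0,0],[0,0,0],5.4]
    - [[0,0,0],[0,0,0],5.4]
    - [[0,0,0],[0,0,0],5.4]
    - [[0,0,0],[-4,0,0],5.4]
    - [[0,0,0],[-4,0,0],5.4]
    - [[0,0,0],[-4,0,0],5.4]

```text
clock: 16.85
tcp_pos: [0.4689, -0.4165, 0.1504]
orientation: [0.69, 0.159, 0.688, -0.16]
wrist_force: [0.7, -1.0, 0.1]
finger_gap: 0.0542
```

```bash
python3 - <<'E'
from h import *
st()
im=read_camera('scene'); np.save('scene4.npy',im); crop(im,110,150,200,190,4,'bin4.png')
im=read_camera('top'); np.save('top4.npy',im); crop(im,330,100,170,190,4,'t4.png')
E
```

```text
t 16.85 tcp [ 0.4689 -0.4165  0.1504] yawY 64.0 down [ 0.001 -0.002 -1.   ] F [ 0.7 -1.   0.1] gap 0.0542 j [-0.85  0.44  0.04  1.16 -0.   -0.4 ]
```

View pics/bin4.png

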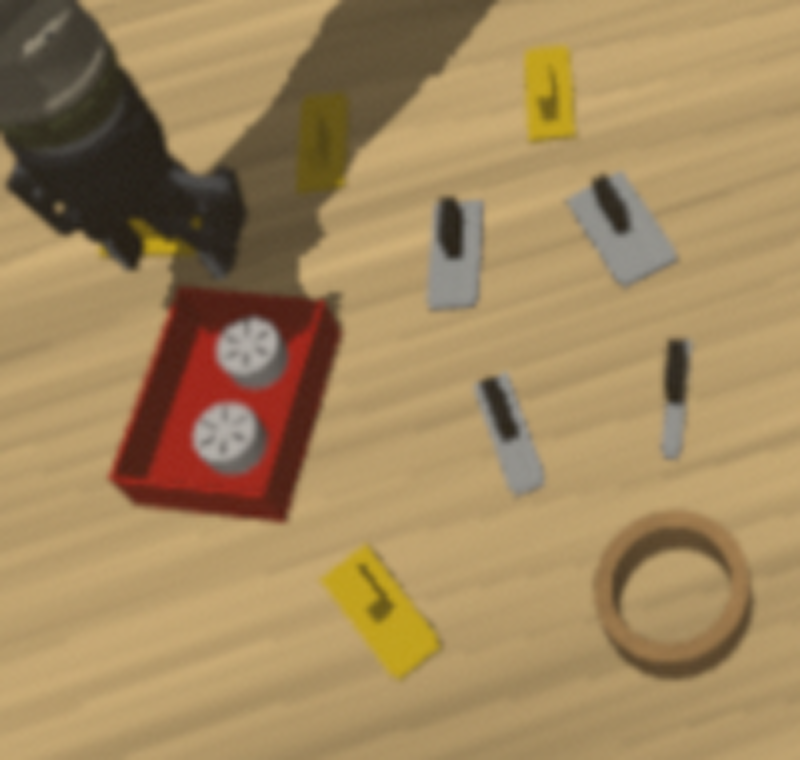

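View pics/t4.png

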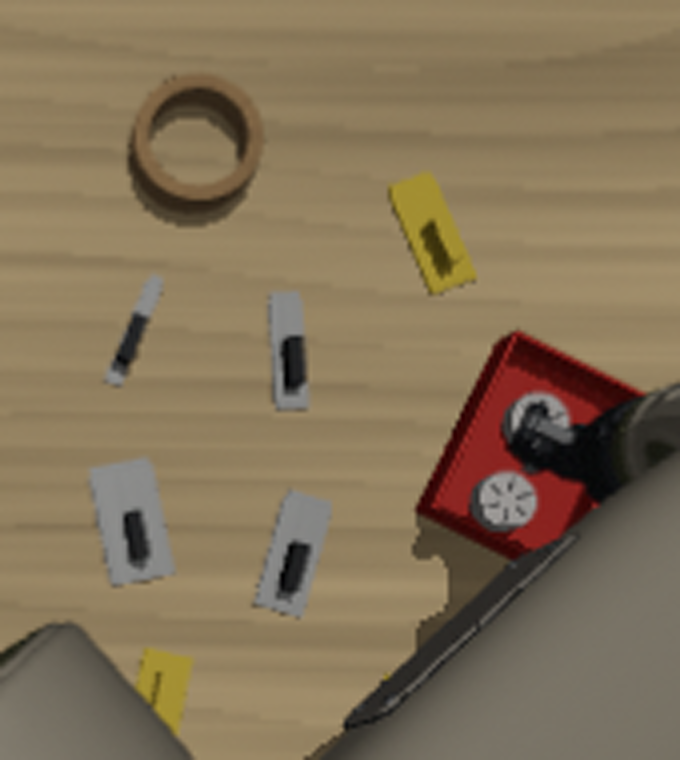

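```bash
cat > fitg.py <<'E'
from h import *
from scipy.optimize import least_squares
def fitg(w,obs,use=('top','scene')):
    X=np.array([[92,w/2,5],[92,-w/2,5],[0,w/2,5],[0,-w/2,5]],float)-[58*0+34,0,0]; X[:2,1]*=(w-3)/w; X/=1000
    ps=lambda p:X@R.from_euler('z',p[2]).as_matrix().T+[p[0],p[1],0]
    f=lambda p:np.concatenate([(proj(n,ps(p))-obs[n]).ravel() for n in use])
    r=least_squares(f,[.5,-.2,0.],x_scale=.01); return r.x,r.fun
if __name__=='__main__':
    T={14:[(148,277),(163,280),(104,383),(121,386)],26:[(268,294),(298,292),(278,409),(307,408)],50:[(90,468),(150,458),(112,585),(174,574)],38:[(290,490),(331,503),(254,605),(299,618)]}
    S={38:[(478,306),(429,310),(484,202),(436,198)],50:[(679,260),(627,287),(624,172),(567,200)],26:[(544,484),(517,495),(508,374),(475,380)],14:[(680,458),(663,458),(691,340),(668,340)]}
    for w in T:
        o={'top':(np.array(T[w])+.5)/4-.5+[330,100],'scene':(np.array(S[w])+.5)/4-.5+[110,150]}
        for u in (('top',),('scene',),('top','scene')):
            p,r=fitg(w,o,u); print(w,u,p[:2].round(4),np.degrees(p[2]).round(1),np.abs(r).max().round(2))
E
python3 fitg.py
```

```text
14 ('top',) [ 0.5854 -0.1327] -21.6 0.7
14 ('scene',) [ 0.5906 -0.1337] -21.1 0.48
14 ('top', 'scene') [ 0.588  -0.1332] -21.3 1.37
26 ('top',) [ 0.5705 -0.2572] 3.9 0.57
26 ('scene',) [ 0.5743 -0.2557] 2.5 0.98
26 ('top', 'scene') [ 0.5724 -0.2564] 3.2 1.19
50 ('top',) [ 0.4368 -0.1371] 10.9 0.28
50 ('scene',) [ 0.4422 -0.1351] 11.8 0.42
50 ('top', 'scene') [ 0.4391 -0.136 ] 11.3 1.18
38 ('top',) [ 0.4133 -0.2553] -17.0 0.41
38 ('scene',) [ 0.4181 -0.254 ] -16.7 1.25
38 ('top', 'scene') [ 0.4153 -0.2547] -16.8 1.22
```

```bash
python3 - <<'E'
from h import *
rows([.4153,-.2547,.06],73.2,6,4)
E
```

```text
deg/row 1.543258308564072 mm/row 33.182781891531924
[[[-1.5, 0.1, 0.1], [1.6, 2.1, -2.1], 4], [[-1.5, 0.1, 0.1], [1.5, 2.1, -2.0], 4], [[-1.5, 0.1, 0.1], [1.6, 2.2, -1.9], 4], [[-1.5, 0.1, 0.1], [1.6, 2.2, -1.9], 4], [[-1.5, 0.1, 0.1], [1.6, 2.2, -1.9], 4], [[-1.5, 0.1, 0.1], [1.6, 2.4, -1.7], 4]]
```

Emit:
step_arm:
  targets:
    - [[-1.5,0,0],[0.5,2.1,-2.1],4]
    - [[-1.5,0,0],[1,2.1,-2.0],4]
    - [[-1.5,0,0],[1.5,2.2,-1.9],4]
    - [[-1.5,0,0],[2,2.2,-1.9],4]
    - [[-1.5,0,0],[2,2.2,-1.9],4]
    - [[-1.5,0,0],[2,2.4,-1.7],4]
    - [[0,0,0],[0,0,0],4]
    - [[0,0,0],[0,0,0],4]
    - [[0,0,0],[0,0,0],4]
    - [[0,0,0],[0,0,0],4]

```text
clock: 17.95
tcp_pos: [0.4135, -0.252, 0.0585]
orientation: [0.7, 0.104, 0.698, -0.106]
wrist_force: [0.3, -0.5, 0.3]
finger_gap: 0.0402
```

```bash
python3 - <<'E'
from h import *
st(); goal([.4153,-.2547,.011],73.2)
im=read_camera('scene'); crop(im,160,140,130,120,6,'g38.png')
E
```

```text
t 17.95 tcp [ 0.4135 -0.252   0.0585] yawY 72.9 down [ 0.002 -0.002 -1.   ] F [ 0.3 -0.5  0.3] gap 0.0402 j [-0.71  0.26 -0.47  0.83 -0.   -0.42]
turn [-0.28  0.17  0.09] shift(cur axes) [ 4.75 -0.2   0.23] shift(goal axes) [ 4.75 -0.2   0.25] world [ 0.18 -0.27 -4.75]
```

View pics/g38.png

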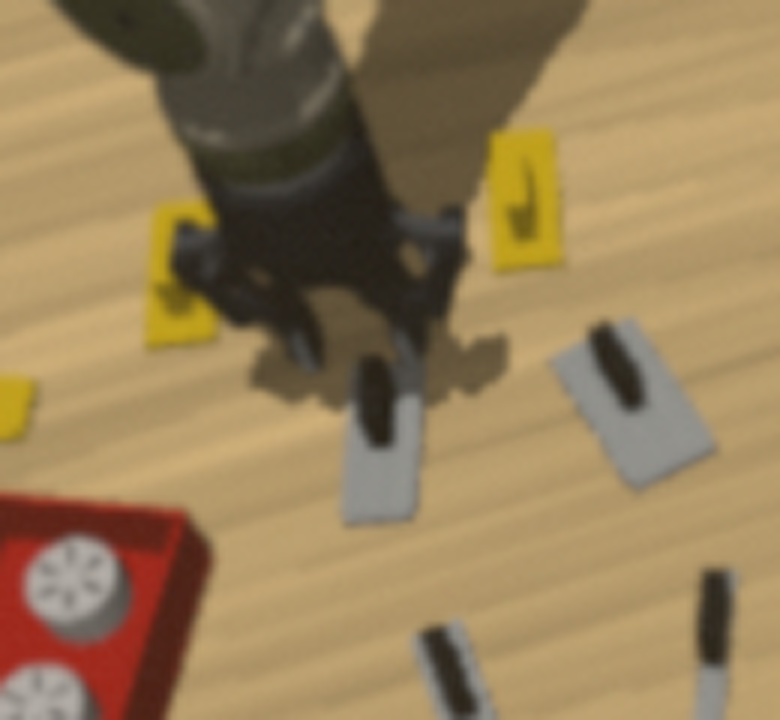

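Emit:
step_arm:
  targets:
    - [[-0.3,0,0],[1,-0.2,0.2],4]
    - [[0,0,0],[2,0,0],3.5]
    - [[0,0,0],[1.7,0,0],3.5]
    - [[0,0,0],[0,0,0],3]
    - [[0,0,0],[0,0,0],0.8]
    - [[0,0,0],[0,0,0],0.8]
    - [[0,0,0],[0,0,0],0.8]
    - [[0,0,0],[0,0,0],0.8]
    - [[0,0,0],[0,0,0],0.8]
    - [[0,0,0],[0,0,0],0.8]
  force: 50

```text
clock: 19.0
tcp_pos: [0.4136, -0.2528, 0.0105]
orientation: [0.7, 0.103, 0.699, -0.103]
wrist_force: [0.6, 0.0, -2.0]
finger_gap: 0.0109
```

```bash
python3 - <<'E'
from h import *
st()
E
```

```text
t 19.0 tcp [ 0.4136 -0.2528  0.0105] yawY 73.3 down [ 0. -0. -1.] F [ 0.6  0.  -2. ] gap 0.0109 j [-0.71  0.33 -0.53  0.71 -0.   -0.42]
```

Emit:
step_arm:
  targets:
    - [[0,0,0],[-1,0,0],0.8]
    - [[0,0,0],[-2,0,0],0.8]
    - [[0,0,0],[-3,0,0],0.8]
    - [[0,0,0],[-3,0,0],0.8]
    - [[0,0,0],[0,0,0],0.8]
    - [[0,0,0],[0,0,0],0.8]
    - [[0,0,0],[0,0,0],0.8]
    - [[0,0,0],[0,0,0],0.8]
    - [[0,0,0],[0,0,0],0.8]
    - [[0,0,0],[0,0,0],0.8]

```text
clock: 20.0
tcp_pos: [0.4131, -0.2525, 0.0996]
orientation: [0.699, 0.103, 0.7, -0.103]
wrist_force: [-0.8, 0.5, -1.7]
finger_gap: 0.0113
```

```bash
python3 - <<'E'
from h import *
st()
c=cp([-38,17,0])[0]; print(c)
p=cpose(); rows([c[0],c[1],.10],np.degrees(p[2])+90,15,0.8)
im=read_camera('scene'); crop(im,160,120,130,120,6,'g38b.png')
E
```

```text
t 20.0 tcp [ 0.4131 -0.2525  0.0996] yawY 73.3 down [-0.001  0.001 -1.   ] F [-0.8  0.5 -1.7] gap 0.0113 j [-0.71  0.22 -0.41  0.94 -0.   -0.42]
[0.50391045 0.19372881 0.        ]
deg/row 3.923484282708437 mm/row 30.356316985231686
[[[-3.9, 0.0, 0.0], [0.0, 3.0, -0.3], 0.8], [[-3.9, 0.0, 0.0], [0.0, 3.1, 0.0], 0.8], [[-3.9, 0.0, 0.0], [0.0, 3.0, 0.1], 0.8], [[-3.9, 0.0, 0.0], [0.0, 3.0, 0.3], 0.8], [[-3.9, 0.0, 0.0], [0.0, 3.0, 0.6], 0.8], [[-3.9, 0.0, 0.0], [0.0, 2.9, 0.7], 0.8], [[-3.9, 0.0, 0.0], [0.0, 2.9, 1.0], 0.8], [[-3.9, 0.0, 0.0], [0.0, 2.8, 1.1], 0.8], [[-3.9, 0.0, 0.0], [0.0, 2.7, 1.4], 0.8], [[-3.9, 0.0, 0.0], [0.0, 2.7, 1.5], 0.8], [[-3.9, 0.0, 0.0], [0.0, 2.5, 1.7], 0.8], [[-3.9, 0.0, 0.0], [0.0, 2.4, 1.9], 0.8], [[-3.9, 0.0, 0.0], [0.0, 2.2, 2.0], 0.8], [[-3.9, 0.0, 0.0], [0.0, 2.2, 2.2], 0.8], [[-3.9, 0.0, 0.0], [0.0, 1.9, 2.3], 0.8]]
```

View pics/g38b.png

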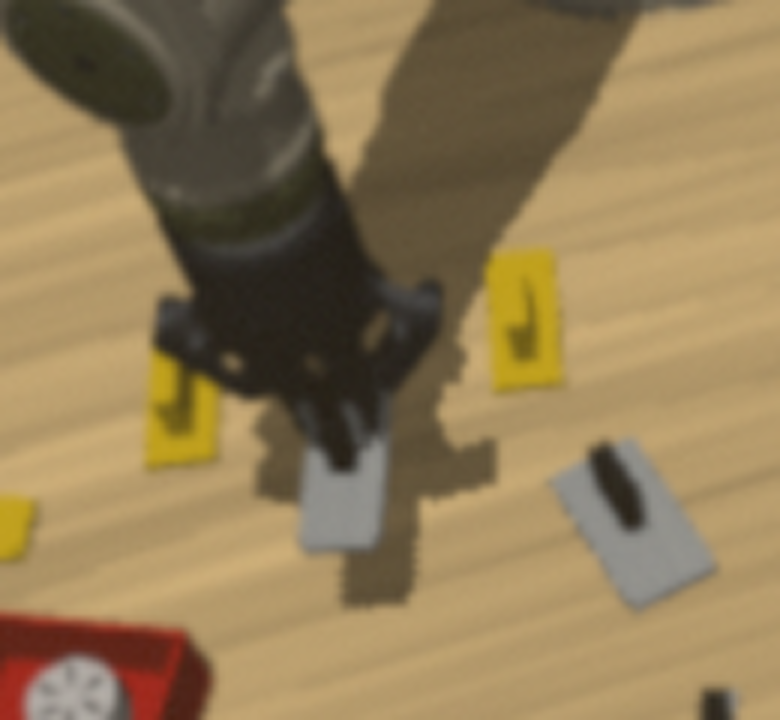

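Emit:
step_arm:
  targets:
    - [[-3.9,0,0],[0,3.0,-0.3],0.8]
    - [[-3.9,0,0],[0,3.1,0],0.8]
    - [[-3.9,0,0],[0,3.0,0.1],0.8]
    - [[-3.9,0,0],[0,3.0,0.3],0.8]
    - [[-3.9,0,0],[0,3.0,0.6],0.8]
    - [[-3.9,0,0],[0,2.9,0.7],0.8]
    - [[-3.9,0,0],[0,2.9,1.0],0.8]
    - [[-3.9,0,0],[0,2.8,1.1],0.8]
    - [[-3.9,0,0],[0,2.7,1.4],0.8]
    - [[-3.9,0,0],[0,2.7,1.5],0.8]

```text
clock: 21.05
tcp_pos: [0.4746, 0.046, 0.1002]
orientation: [0.694, -0.138, 0.694, 0.137]
wrist_force: [1.1, -0.3, -2.4]
finger_gap: 0.0108
```

Emit:
step_arm:
  targets:
    - [[-3.9,0,0],[0,2.5,1.7],0.8]
    - [[-3.9,0,0],[0,2.4,1.9],0.8]
    - [[-3.9,0,0],[0,2.2,2.0],0.8]
    - [[-3.9,0,0],[0,2.2,2.2],0.8]
    - [[-3.9,0,0],[0,1.9,2.3],0.8]
    - [[0,0,0],[0,0,0],0.8]
    - [[0,0,0],[0,0,0],0.8]
    - [[0,0,0],[0,0,0],0.8]
    - [[0,0,0],[0,0,0],0.8]
    - [[0,0,0],[0,0,0],0.8]

```text
clock: 22.05
tcp_pos: [0.5058, 0.1921, 0.1003]
orientation: [0.661, -0.252, 0.661, 0.251]
wrist_force: [-0.2, 0.2, -2.6]
finger_gap: 0.0109
```

```bash
python3 - <<'E'
from h import *
st()
c=cp([-38,17,0])[0]; print(c)
p=cpose(); goal([c[0],c[1],.05],np.degrees(p[2])+90)
im=read_camera('scene'); crop(im,320,115,130,120,6,'c38a.png')
im=read_camera('top'); crop(im,190,130,130,120,5,'c38at.png')
E
```

```text
t 22.05 tcp [0.5058 0.1921 0.1003] yawY 131.7 down [-0. -0. -1.] F [-0.2  0.2 -2.6] gap 0.0109 j [ 0.21  0.32 -0.27  0.98 -0.   -0.51]
[0.50391045 0.19372881 0.        ]
turn [-0.44 -0.01  0.01] shift(cur axes) [ 5.03  0.25 -0.03] shift(goal axes) [ 5.03  0.25 -0.03] world [-0.19  0.16 -5.03]
```

View pics/c38a.png

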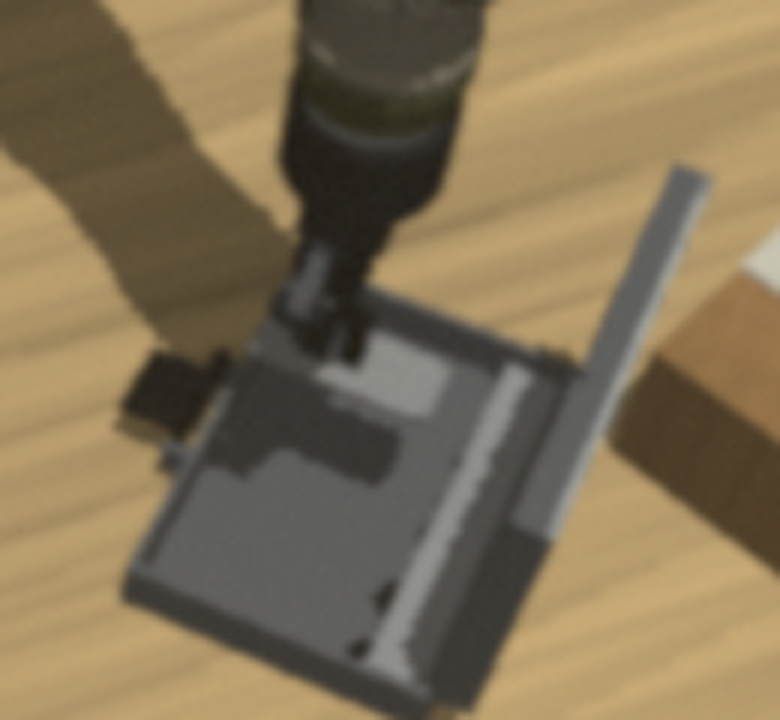

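View pics/c38at.png

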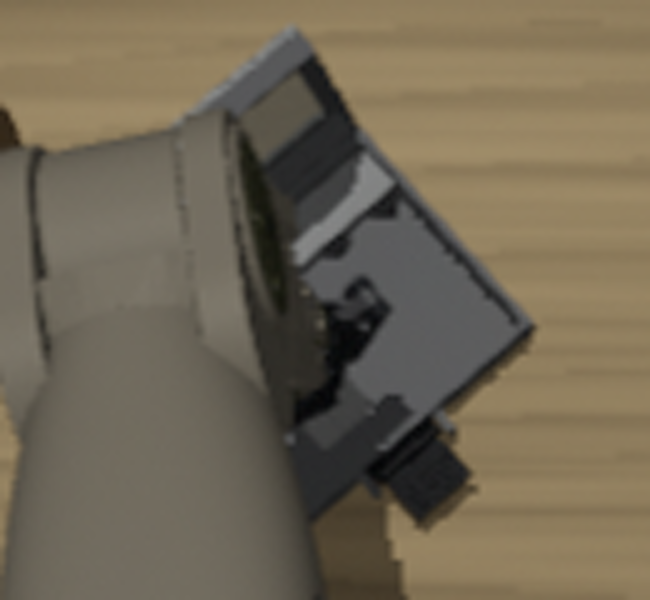

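Emit:
step_arm:
  targets:
    - [[-0.4,0,0],[1,0.2,0],0.8]
    - [[0,0,0],[2,0,0],0.8]
    - [[0,0,0],[2,0,0],0.8]
    - [[0,0,0],[2,0,0],0.8]
    - [[0,0,0],[0.6,0,0],0.8]
    - [[0,0,0],[0,0,0],0.8]
    - [[0,0,0],[0,0,0],0.8]
    - [[0,0,0],[0,0,0],0.8]
    - [[0,0,0],[0,0,0],0.8]
    - [[0,0,0],[0,0,0],0.8]

```text
clock: 23.15
tcp_pos: [0.5051, 0.1946, 0.025]
orientation: [0.66, -0.254, 0.659, 0.254]
wrist_force: [0.3, -0.5, -1.9]
finger_gap: 0.0109
```

```bash
cat > look.py <<'E'
from h import *
import sys
# predicted gauge outline from TCP (blade along tool z), drawn on scene using given under offset
def look(fn,w,under,xoff=0,o=(325,135),W=110,s=7,case=True,cam='scene',cpv=None):
    from ov import segs
    st_=get_state(); M=ax(st_); im=read_camera(cam)
    c=cv2.resize(im[o[1]:o[1]+W,o[0]:o[0]+W],None,fx=s,fy=s,interpolation=cv2.INTER_CUBIC)
    def ln(P,col):
        u=((proj(cam,P)-o+.5)*s-.5)
        for a,b in zip(u,u[1:]): cv2.line(c,tuple(int(round(v)) for v in a),tuple(int(round(v)) for v in b),col,1,cv2.LINE_AA)
    t=st_['tcp_pos']; zz=under+.005
    if w: 
        P=[t+M[:,2]*a+M[:,1]*b for a,b in((-.034+xoff,w/2),(.052+xoff,w/2),(.058+xoff,w/2-.002),(.058+xoff,-w/2+.002),(.052+xoff,-w/2),(-.034+xoff,-w/2))]
        P=np.array(P); P[:,2]=zz; ln(P,(255,0,0))
    p=cpv or cpose(); Rm=R.from_euler('z',p[2]).as_matrix()
    for a,b in segs(): ln(np.array([a,b])/1000@Rm.T+[p[0],p[1],0],(0,200,0))
    cv2.imwrite('pics/'+fn,c[:,:,::-1]); st()
E
python3 - <<'E'
from look import *
look('c38b.png',.038,get_state()['tcp_pos'][2]-.0105)
im=read_camera('scene'); crop(im,325,135,110,110,7,'c38c.png')
E
```

```text
t 23.2 tcp [0.5049 0.1946 0.0248] yawY 132.2 down [ 0.001  0.    -1.   ] F [ 0.1  0.7 -1.8] gap 0.011 j [ 0.22  0.4  -0.37  0.8  -0.   -0.52]
```

View pics/c38b.png

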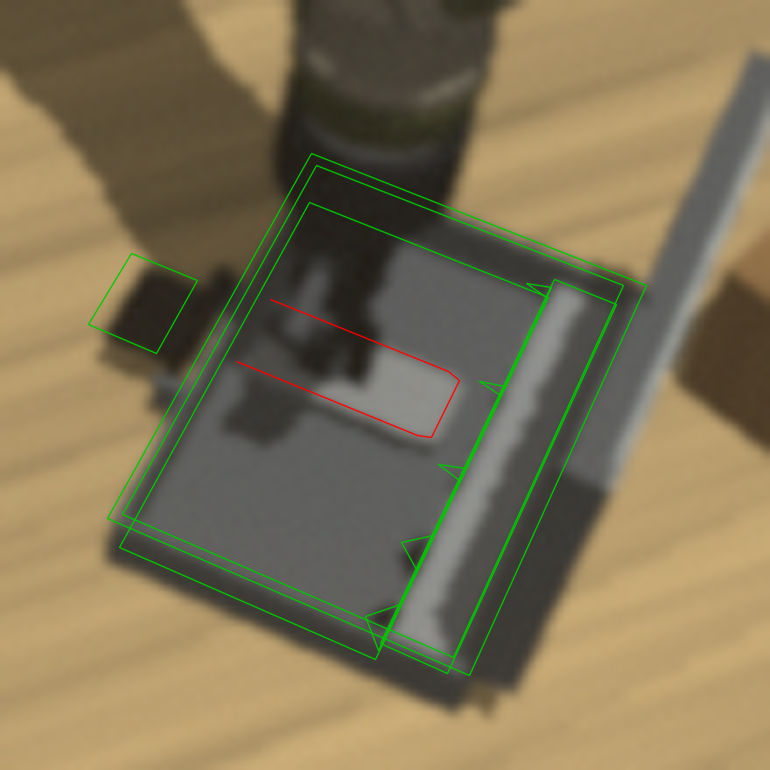

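View pics/c38c.png

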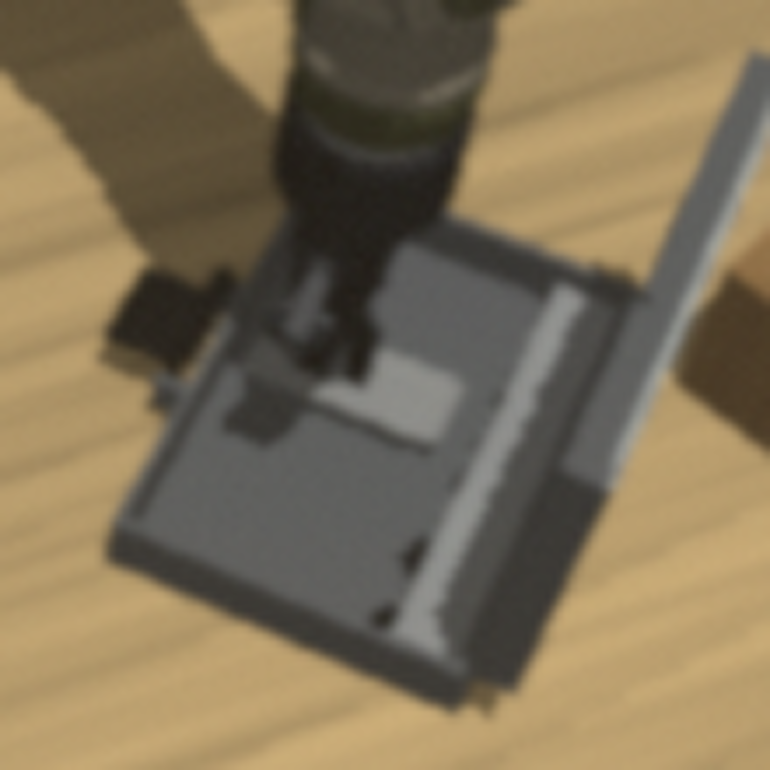

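```bash
cat >> h.py <<'E'
def incase(y=None):
    p=cpose(); Rm=R.from_euler('z',p[2]).as_matrix(); t=get_state()['tcp_pos']
    q=(t-[p[0],p[1],0])@Rm*1000; M=ax(); v=Rm.T@M[:,2]; print('TCP in case',q.round(1),'yaw err deg',np.degrees(np.arctan2(v[1],v[0])).round(2))
    return q
E
python3 - <<'E'
from look import *
json.dump([.5463,.2090,.741],open('case.json','w')); incase()
look('c38d.png',.038,get_state()['tcp_pos'][2]-.0105)
E
```

```text
TCP in case [-40.3  17.3  24.7] yaw err deg -0.3
t 23.3 tcp [0.5047 0.1945 0.0246] yawY 132.2 down [ 0.001  0.    -1.   ] F [-0.3 -0.5 -2.3] gap 0.0107 j [ 0.22  0.4  -0.37  0.8  -0.   -0.52]
```

View pics/c38d.png

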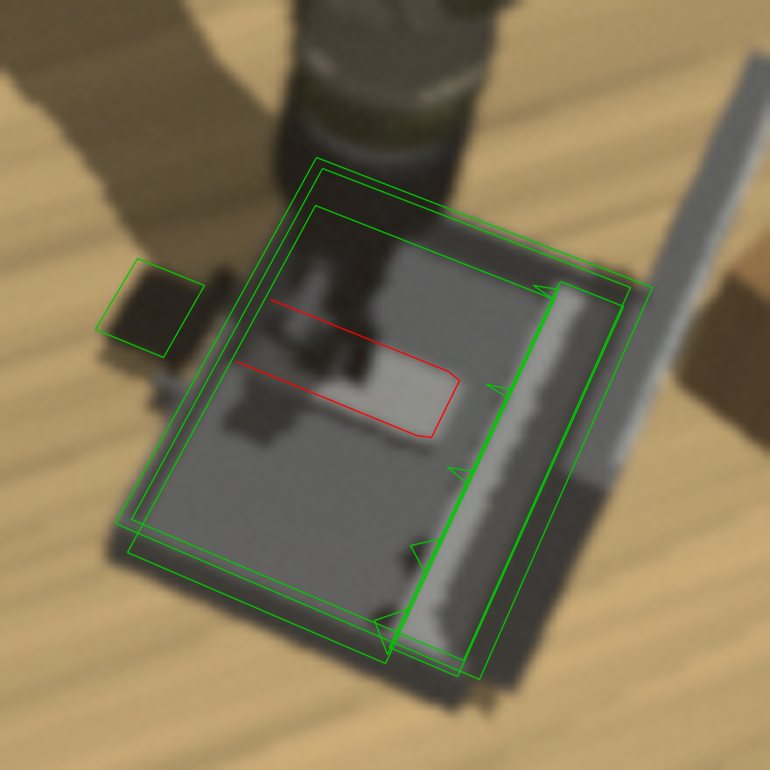

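Emit:
step_arm:
  targets:
    - [[-0.3,0,0],[0.4,0,0],0.8]
    - [[0,0,0],[0.2,0,0],0.8]
    - [[0,0,0],[0,0,0.4],0.8]
    - [[0,0,0],[0,0,0.4],0.8]
    - [[0,0,0],[0,0,0.4],0.8]
    - [[0,0,0],[0,0,0.4],0.8]
    - [[0,0,0],[0,0,0.4],0.8]
    - [[0,0,0],[0,0,0.4],0.8]
    - [[0,0,0],[0,0,0.4],0.8]
    - [[0,0,0],[0,0,0],0.8]

```text
clock: 24.3
tcp_pos: [0.5258, 0.2138, 0.0183]
orientation: [0.659, -0.256, 0.659, 0.256]
wrist_force: [0.4, 0.3, -2.9]
finger_gap: 0.0109
```

```bash
python3 - <<'E'
from look import *
incase()
look('c38e.png',.038,get_state()['tcp_pos'][2]-.0105)
E
```

```text
TCP in case [-11.9  17.3  18.3] yaw err deg 0.02
t 24.35 tcp [0.5254 0.2135 0.0182] yawY 132.5 down [ 0. -0. -1.] F [-0.7  0.2 -1.8] gap 0.0113 j [ 0.24  0.45 -0.31  0.81 -0.   -0.5 ]
```

View pics/c38e.png

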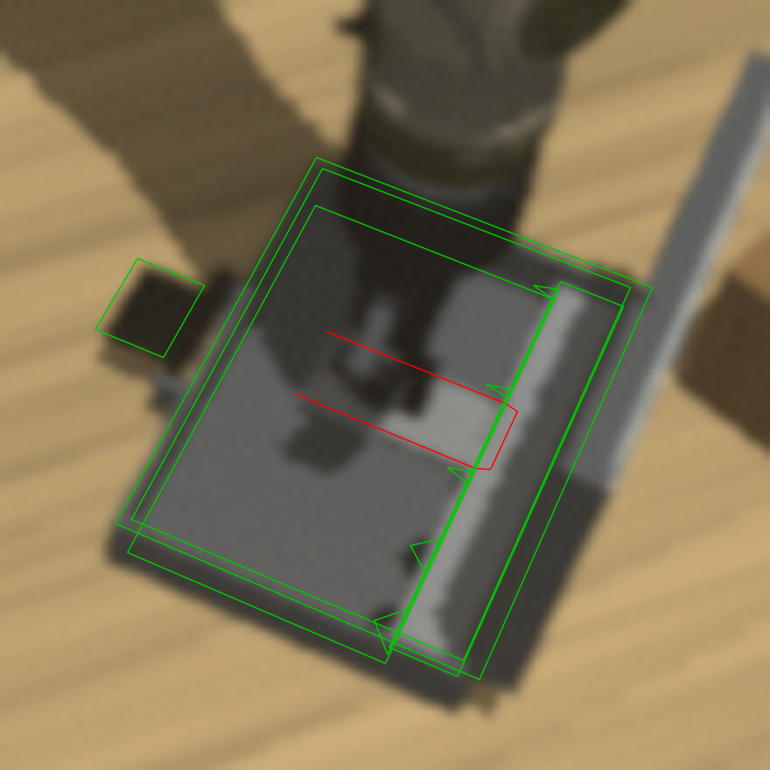

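Emit:
step_arm:
  targets:
    - [[0,0,0],[0,0,0.4],0.8]
    - [[0,0,0],[0,0,0.4],0.8]
    - [[0,0,0],[0,0,0.4],0.8]
    - [[0,0,0],[0,0,0.4],0.8]
    - [[0,0,0],[0,0,0.3],0.8]
    - [[0,0,0],[0,0,0.2],0.8]
    - [[0,0,0],[0,0,0.1],0.8]
    - [[0,0,0],[0,0,0],0.8]
    - [[0,0,0],[0,0,0],0.8]
    - [[0,0,0],[0,0,0],0.8]

```text
clock: 25.35
tcp_pos: [0.5394, 0.2269, 0.0176]
orientation: [0.658, -0.256, 0.661, 0.255]
wrist_force: [-3.9, -3.9, -0.1]
finger_gap: 0.011
```

```bash
python3 - <<'E'
from look import *
incase();st()
E
```

```text
TCP in case [ 7.  17.8 17.6] yaw err deg -0.04
t 25.35 tcp [0.5394 0.2269 0.0176] yawY 132.4 down [-0.004 -0.003 -1.   ] F [-3.9 -3.9 -0.1] gap 0.011 j [ 0.26  0.48 -0.25  0.84 -0.   -0.48]
```

Emit:
step_arm:
  targets:
    - [[0,0,0],[0,0,0.2],0.8]
    - [[0,0,0],[0,0,0.2],0.8]
    - [[0,0,0],[0,0,0],0.8]
    - [[0,0,0],[0,0,0],0.8]
    - [[0,0,0],[0,0,0],0.8]
    - [[0,0,0],[0,0,0],0.8]
    - [[0,0,0],[0,0,0],0.8]
    - [[0,0,0],[0,0,0],0.8]
    - [[0,0,0],[0,0,0],0.8]
    - [[0,0,0],[0,0,0],0.8]

```text
clock: 26.35
tcp_pos: [0.5392, 0.2272, 0.017]
orientation: [0.655, -0.257, 0.663, 0.254]
wrist_force: [-11.0, -11.0, 5.2]
finger_gap: 0.011
```

```bash
python3 - <<'E'
from look import *
incase();look('c38f.png',.038,.006)
E
```

```text
TCP in case [ 7.1 18.2 17. ] yaw err deg -0.1
t 26.4 tcp [0.5393 0.2272 0.017 ] yawY 132.4 down [-0.009 -0.007 -1.   ] F [-10.6 -11.2   6.1] gap 0.0112 j [ 0.26  0.49 -0.25  0.85 -0.   -0.48]
```

View pics/c38f.png

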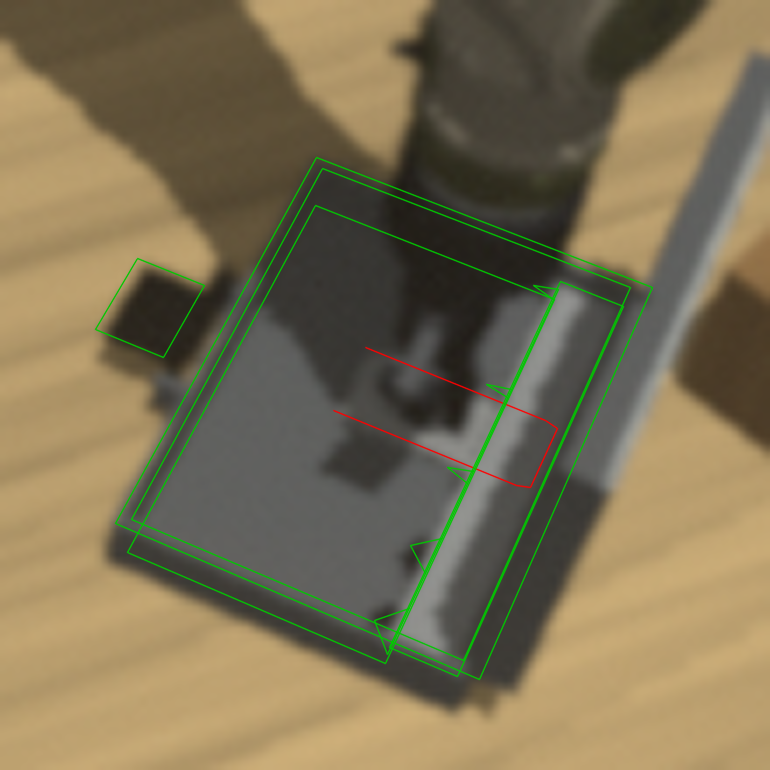

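Emit:
step_arm:
  targets:
    - [[0,0,0],[0,0,-0.2],0.8]
    - [[0,0,0],[0,0,-0.1],0.8]
    - [[0,0,0],[0,0,0],2.6]
    - [[0,0,0],[0,0,0],2.6]
    - [[0,0,0],[0,0,0],2.6]
    - [[0,0,0],[-1,0,0],2.6]
    - [[0,0,0],[-3,0,0],2.6]
    - [[0,0,0],[-4,0,0],2.6]
    - [[0,0,0],[-2,-2,-2],2.6]
    - [[0,0,0],[0,-3,-2],2.6]

```text
clock: 27.4
tcp_pos: [0.5489, 0.1663, 0.1233]
orientation: [0.662, -0.258, 0.656, 0.257]
wrist_force: [0.6, -0.3, -0.6]
finger_gap: 0.0257
```

```bash
python3 - <<'E'
from look import *
look('c38g.png',0,.006)
rows([.588,-.1332,.10],68.7,14,4)
E
```

```text
t 27.45 tcp [0.5492 0.1606 0.1217] yawY 132.4 down [ 0.006 -0.003 -1.   ] F [ 0.9 -4.   0.1] gap 0.0261 j [ 0.15  0.36 -0.17  1.04 -0.   -0.59]
deg/row 4.547351534928532 mm/row 21.224078283244317
[[[4.5, 0.0, 0.0], [0.2, -1.7, -1.2], 4], [[4.5, 0.0, 0.0], [0.1, -1.9, -1.1], 4], [[4.5, 0.0, 0.0], [0.2, -1.9, -0.9], 4], [[4.5, 0.0, 0.0], [0.1, -1.9, -0.8], 4], [[4.5, 0.0, 0.0], [0.2, -2.1, -0.6], 4], [[4.5, 0.0, 0.0], [0.2, -2.0, -0.4], 4], [[4.5, 0.0, 0.0], [0.1, -2.1, -0.3], 4], [[4.5, 0.0, 0.0], [0.2, -2.1, -0.1], 4], [[4.5, 0.0, 0.0], [0.2, -2.2, 0.1], 4], [[4.5, 0.0, 0.0], [0.1, -2.1, 0.2], 4], [[4.5, 0.0, 0.0], [0.2, -2.0, 0.4], 4], [[4.5, 0.0, 0.0], [0.1, -2.1, 0.5], 4], [[4.5, 0.0, 0.0], [0.2, -2.0, 0.7], 4], [[4.5, 0.0, 0.0], [0.1, -1.9, 0.9], 4]]
```

View pics/c38g.png

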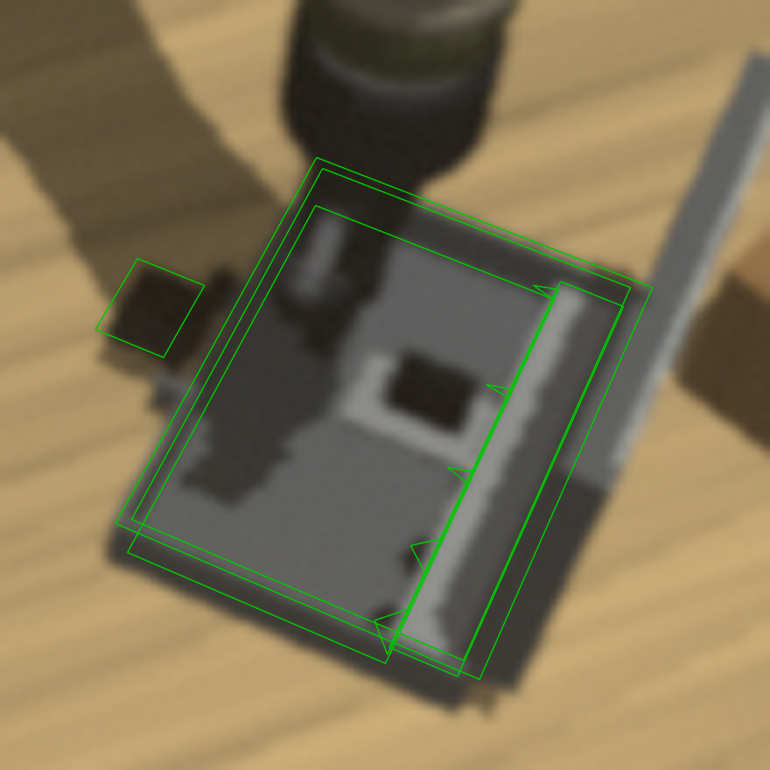

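Emit:
step_arm:
  targets:
    - [[4.5,0,0],[0,-2.2,-1.6],4]
    - [[4.5,0,0],[0,-2.5,-1.4],4]
    - [[4.5,0,0],[0,-2.6,-1.1],4]
    - [[4.5,0,0],[0,-2.6,-0.9],4]
    - [[4.5,0,0],[0,-2.7,-0.7],4]
    - [[4.5,0,0],[0,-2.7,-0.5],4]
    - [[4.5,0,0],[0,-2.7,-0.3],4]
    - [[4.5,0,0],[0,-2.7,0],4]
    - [[4.5,0,0],[0,-2.7,0.2],4]
    - [[4.5,0,0],[0,-2,0.4],4]

```text
clock: 28.45
tcp_pos: [0.5927, -0.1011, 0.1191]
orientation: [0.707, 0.017, 0.706, -0.017]
wrist_force: [0.4, 0.7, 0.4]
finger_gap: 0.0398
```

```bash
python3 - <<'E'
from look import *
st();rows([.588,-.1332,.06],68.7,5,4)
E
```

```text
t 28.45 tcp [ 0.5927 -0.1011  0.1191] yawY 87.2 down [ 0.001 -0.001 -1.   ] F [0.4 0.7 0.4] gap 0.0398 j [-0.3   0.42 -0.08  1.07 -0.   -0.25]
deg/row 3.7037715335309755 mm/row 13.48326321391418
[[[3.7, 0.0, 0.0], [1.2, -0.6, -0.1], 4], [[3.7, 0.0, 0.0], [1.2, -0.7, 0.0], 4], [[3.7, 0.0, 0.0], [1.1, -0.6, 0.0], 4], [[3.7, 0.0, 0.0], [1.2, -0.7, 0.1], 4], [[3.7, 0.0, 0.0], [1.2, -0.6, 0.1], 4]]
```

Emit:
step_arm:
  targets:
    - [[3.7,0,0],[1.2,-0.4,-0.1],4]
    - [[3.7,0,0],[1.2,-0.5,0],4]
    - [[3.7,0,0],[1.1,-0.6,0],4]
    - [[3.7,0,0],[1.2,-0.5,0.1],4]
    - [[3.7,0,0],[1.0,-0.5,0.1],4]
    - [[0,0,0],[0,0,0],4]
    - [[0,0,0],[0,0,0],4]
    - [[0,0,0],[0,0,0],4]
    - [[0,0,0],[0,0,0],4]
    - [[0,0,0],[0,0,0],4]

```text
clock: 29.45
tcp_pos: [0.5891, -0.1244, 0.0619]
orientation: [0.696, 0.129, 0.695, -0.129]
wrist_force: [0.4, -0.4, -0.7]
finger_gap: 0.0399
```

```bash
python3 - <<'E'
from look import *
st();goal([.588,-.1332,.009],68.7)
im=read_camera('scene'); np.save('scene5.npy',im); crop(im,230,200,100,100,6,'g14.png')
E
```

```text
t 29.45 tcp [ 0.5891 -0.1244  0.0619] yawY 69.0 down [ 0.001 -0.    -1.   ] F [ 0.4 -0.4 -0.7] gap 0.0399 j [-0.34  0.46 -0.16  0.94 -0.    0.03]
turn [0.3  0.06 0.  ] shift(cur axes) [ 5.29 -0.86  0.21] shift(goal axes) [ 5.29 -0.86  0.22] world [-0.11 -0.88 -5.29]
```

View pics/g14.png

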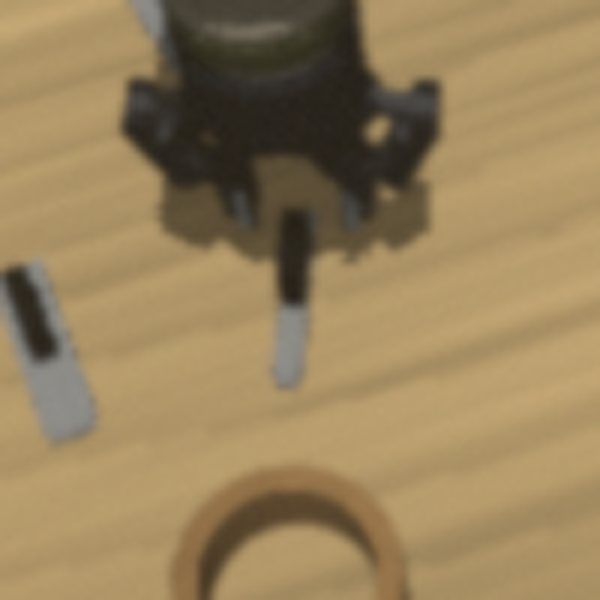

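Emit:
step_arm:
  targets:
    - [[0.2,0,0],[1,-0.5,0.2],4]
    - [[0,0,0],[2,-0.4,0.2],3.5]
    - [[0,0,0],[2,0,0],3.5]
    - [[0,0,0],[0.3,0,0],3]
    - [[0,0,0],[0,0,0],0.8]
    - [[0,0,0],[0,0,0],0.8]
    - [[0,0,0],[0,0,0],0.8]
    - [[0,0,0],[0,0,0],0.8]
    - [[0,0,0],[0,0,0],0.8]
    - [[0,0,0],[0,0,0],0.8]

```text
clock: 30.5
tcp_pos: [0.5893, -0.1344, 0.0086]
orientation: [0.695, 0.13, 0.695, -0.13]
wrist_force: [-0.2, -0.7, -0.2]
finger_gap: 0.0111
```

```bash
python3 - <<'E'
from look import *
st()
E
```

```text
t 30.5 tcp [ 0.5893 -0.1344  0.0086] yawY 68.8 down [ 0. -0. -1.] F [-0.2 -0.7 -0.2] gap 0.0111 j [-0.36  0.52 -0.22  0.83 -0.    0.01]
```

Emit:
step_arm:
  targets:
    - [[0,0,0],[-1,0,0],0.8]
    - [[0,0,0],[-2,0,0],0.8]
    - [[0,0,0],[-3,0,0],0.8]
    - [[0,0,0],[-3,0,0],0.8]
    - [[0,0,0],[0,0,0],0.8]
    - [[0,0,0],[0,0,0],0.8]
    - [[0,0,0],[0,0,0],0.8]
    - [[0,0,0],[0,0,0],0.8]
    - [[0,0,0],[0,0,0],0.8]
    - [[0,0,0],[0,0,0],0.8]

```text
clock: 31.5
tcp_pos: [0.5887, -0.1342, 0.0974]
orientation: [0.694, 0.13, 0.696, -0.13]
wrist_force: [0.2, 0.5, -1.6]
finger_gap: 0.0113
```

```bash
python3 - <<'E'
from look import *
st(); im=read_camera('scene'); crop(im,230,170,100,100,6,'g14b.png')
c=cp([-40,-71,0])[0]; print(c); rows([c[0],c[1],.10],132.5,15,.8)
E
```

```text
t 31.5 tcp [ 0.5887 -0.1342  0.0974] yawY 68.8 down [-0.001  0.    -1.   ] F [ 0.2  0.5 -1.6] gap 0.0113 j [-0.36  0.44 -0.11  1.03 -0.    0.01]
[0.56471509 0.12961559 0.        ]
deg/row 4.249442722895256 mm/row 17.666614855907405
[[[-4.2, 0.0, 0.0], [0.0, 1.6, -0.8], 0.8], [[-4.2, 0.0, 0.0], [0.0, 1.6, -0.7], 0.8], [[-4.2, 0.0, 0.0], [0.0, 1.7, -0.5], 0.8], [[-4.2, 0.0, 0.0], [-0.1, 1.7, -0.4], 0.8], [[-4.2, 0.0, 0.0], [0.0, 1.8, -0.3], 0.8], [[-4.2, 0.0, 0.0], [0.0, 1.7, -0.2], 0.8], [[-4.2, 0.0, 0.0], [0.0, 1.8, 0.0], 0.8], [[-4.2, 0.0, 0.0], [0.0, 1.7, 0.1], 0.8], [[-4.2, 0.0, 0.0], [0.0, 1.8, 0.2], 0.8], [[-4.2, 0.0, 0.0], [-0.1, 1.7, 0.4], 0.8], [[-4.2, 0.0, 0.0], [0.0, 1.7, 0.5], 0.8], [[-4.2, 0.0, 0.0], [0.0, 1.7, 0.6], 0.8], [[-4.2, 0.0, 0.0], [0.0, 1.6, 0.7], 0.8], [[-4.2, 0.0, 0.0], [0.0, 1.5, 0.9], 0.8], [[-4.2, 0.0, 0.0], [0.0, 1.5, 0.9], 0.8]]
```

View pics/g14b.png

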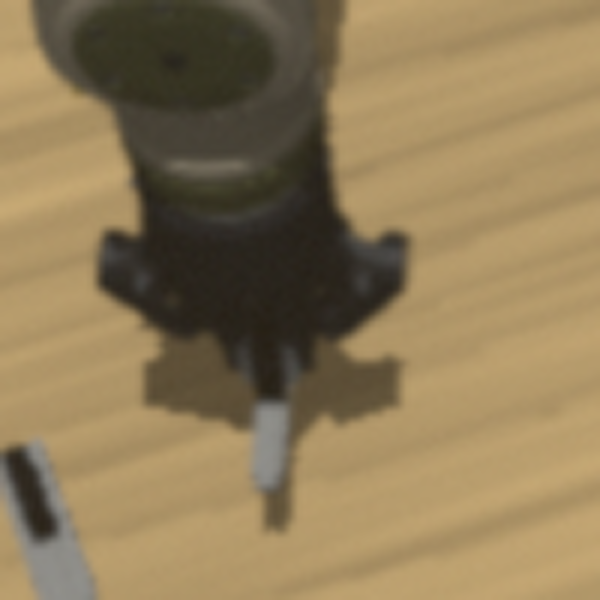

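Emit:
step_arm:
  targets:
    - [[-6.4,0,0],[0,2.4,-1.2],0.8]
    - [[-6.4,0,0],[0,2.5,-0.9],0.8]
    - [[-6.4,0,0],[0,2.6,-0.6],0.8]
    - [[-6.4,0,0],[0,2.6,-0.4],0.8]
    - [[-6.4,0,0],[0,2.6,0],0.8]
    - [[-6.4,0,0],[0,2.6,0.2],0.8]
    - [[-6.4,0,0],[0,2.6,0.5],0.8]
    - [[-6.4,0,0],[0,2.5,0.8],0.8]
    - [[-6.3,0,0],[0,2.4,1.1],0.8]
    - [[-6.2,0,0],[0,2.2,1.3],0.8]

```text
clock: 32.55
tcp_pos: [0.5635, 0.1287, 0.0982]
orientation: [0.659, -0.258, 0.659, 0.258]
wrist_force: [0.1, -0.5, -1.0]
finger_gap: 0.0109
```

```bash
python3 - <<'E'
from look import *
st(); c=cp([-40,-71,0])[0]; goal([c[0],c[1],.024],132.5); incase()
E
```

```text
t 32.55 tcp [0.5635 0.1287 0.0982] yawY 132.7 down [-0. -0. -1.] F [ 0.1 -0.5 -1. ] gap 0.0109 j [ 0.09  0.39 -0.18  1.   -0.   -0.66]
turn [ 0.22 -0.    0.  ] shift(cur axes) [ 7.42 -0.01  0.15] shift(goal axes) [ 7.42 -0.01  0.15] world [ 0.12  0.1  -7.42]
TCP in case [-41.5 -70.9  98.2] yaw err deg 0.27
```

Emit:
step_arm:
  targets:
    - [[0.2,0,0],[2,0,0.2],0.8]
    - [[0,0,0],[2,0,0],0.8]
    - [[0,0,0],[2,0,0],0.8]
    - [[0,0,0],[1.4,0,0],0.8]
    - [[0,0,0],[0,0,0],0.8]
    - [[0,0,0],[0,0,0],0.8]
    - [[0,0,0],[0,0,0],0.8]
    - [[0,0,0],[0,0,0],0.8]
    - [[0,0,0],[0,0,0],0.8]
    - [[0,0,0],[0,0,0],0.8]

```text
clock: 33.55
tcp_pos: [0.5656, 0.1289, 0.0248]
orientation: [0.66, -0.255, 0.659, 0.255]
wrist_force: [-0.5, -0.3, -0.8]
finger_gap: 0.011
```

```bash
python3 - <<'E'
from look import *
incase(); look('c14.png',.014,get_state()['tcp_pos'][2]-.0086,xoff=.001,o=(325,155),W=90,s=8)
im=read_camera('top'); crop(im,200,140,110,110,7,'c14t.png')
E
```

```text
TCP in case [-39.9 -72.2  24.8] yaw err deg -0.2
t 33.6 tcp [0.5655 0.1289 0.0247] yawY 132.3 down [ 0.001 -0.    -1.   ] F [-0.8 -0.3 -0.9] gap 0.0112 j [ 0.09  0.46 -0.27  0.84 -0.   -0.65]
```

View pics/c14.png

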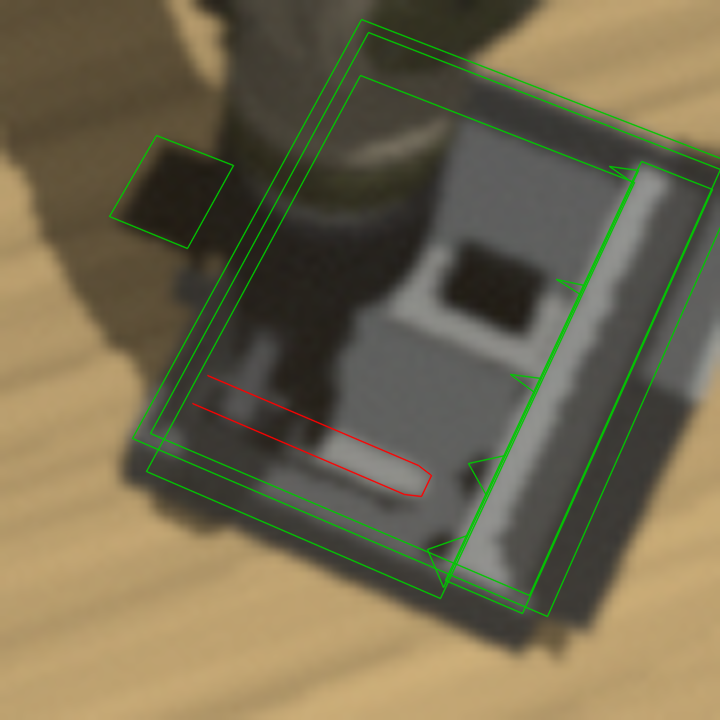

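View pics/c14t.png

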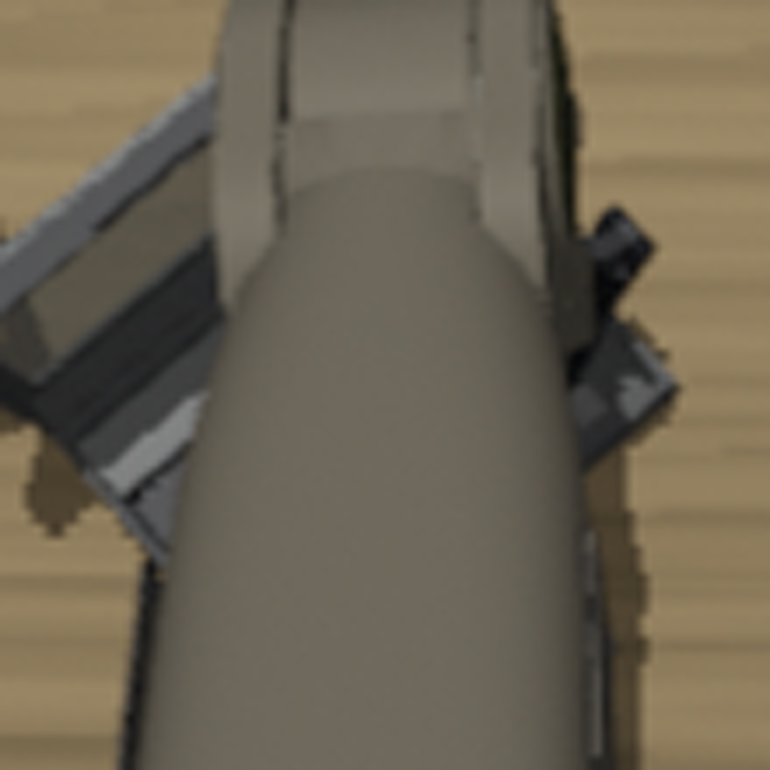

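Emit:
step_arm:
  targets:
    - [[-0.2,0,0],[0.6,0,0],0.8]
    - [[0,0,0],[0.2,0,0],0.8]
    - [[0,0,0],[0,0,0.4],0.8]
    - [[0,0,0],[0,0,0.4],0.8]
    - [[0,0,0],[0,0,0.4],0.8]
    - [[0,0,0],[0,0,0.4],0.8]
    - [[0,0,0],[0,0,0.4],0.8]
    - [[0,0,0],[0,0,0.4],0.8]
    - [[0,0,0],[0,0,0.4],0.8]
    - [[0,0,0],[0,0,0],0.8]

```text
clock: 34.65
tcp_pos: [0.5864, 0.1481, 0.0163]
orientation: [0.659, -0.256, 0.659, 0.256]
wrist_force: [-0.5, 0.2, -0.3]
finger_gap: 0.0112
```

```bash
python3 - <<'E'
from look import *
incase(); look('c14b.png',.014,get_state()['tcp_pos'][2]-.0086,xoff=.001,o=(325,155),W=90,s=8)
E
```

```text
TCP in case [-11.5 -72.   16.3] yaw err deg 0.02
t 34.7 tcp [0.586  0.1479 0.0162] yawY 132.5 down [ 0. -0. -1.] F [ 0.1  1.1 -0.3] gap 0.0112 j [ 0.11  0.51 -0.21  0.85 -0.   -0.63]
```

View pics/c14b.png

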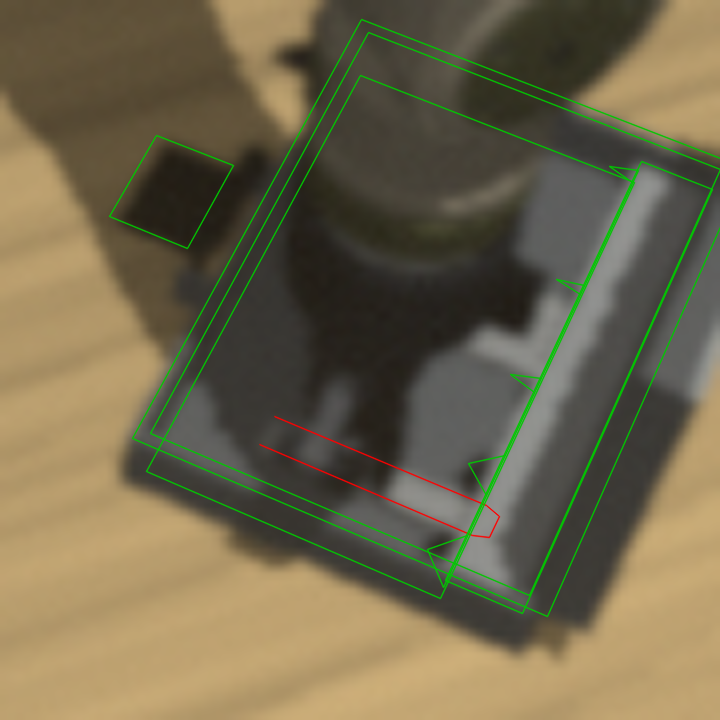

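Emit:
step_arm:
  targets:
    - [[0,0,0],[0,0,0.4],0.8]
    - [[0,0,0],[0,0,0.4],0.8]
    - [[0,0,0],[0,0,0.4],0.8]
    - [[0,0,0],[0,0,0.4],0.8]
    - [[0,0,0],[0,0,0.3],0.8]
    - [[0,0,0],[0,0,0.2],0.8]
    - [[0,0,0],[0,0,0.1],0.8]
    - [[0,0,0],[0,0,0.1],0.8]
    - [[0,0,0],[0,0,0],0.8]
    - [[0,0,0],[0,0,0],0.8]

```text
clock: 35.7
tcp_pos: [0.6016, 0.1625, 0.0159]
orientation: [0.658, -0.256, 0.66, 0.256]
wrist_force: [-3.9, -3.5, 1.4]
finger_gap: 0.0108
```

```bash
python3 - <<'E'
from look import *
incase(); st()
E
```

```text
TCP in case [  9.4 -71.7  15.9] yaw err deg -0.03
t 35.7 tcp [0.6016 0.1625 0.0159] yawY 132.4 down [-0.002 -0.001 -1.   ] F [-3.9 -3.5  1.4] gap 0.0108 j [ 0.14  0.55 -0.15  0.88 -0.   -0.6 ]
```

Emit:
step_arm:
  targets:
    - [[0,0,0],[0,0,0.2],0.8]
    - [[0,0,0],[0,0,0],0.8]
    - [[0,0,0],[0,0,0],0.8]
    - [[0,0,0],[0,0,-0.2],0.8]
    - [[0,0,0],[0,0,0],2.6]
    - [[0,0,0],[0,0,0],2.6]
    - [[0,0,0],[0,0,0],2.6]
    - [[0,0,0],[-2,0,0],2.6]
    - [[0,0,0],[-4,0,0],2.6]
    - [[0,0,0],[-4,0,0],2.6]

```text
clock: 36.7
tcp_pos: [0.6024, 0.1636, 0.1168]
orientation: [0.659, -0.256, 0.659, 0.256]
wrist_force: [0.5, 0.2, -0.3]
finger_gap: 0.0259
```

```bash
python3 - <<'E'
from look import *
st(); rows([.5743,-.2557,.10],93,12,4)
E
```

```text
t 36.7 tcp [0.6024 0.1636 0.1168] yawY 132.5 down [-0.001  0.    -1.   ] F [ 0.5  0.2 -0.3] gap 0.0259 j [ 0.14  0.46 -0.02  1.09  0.   -0.6 ]
deg/row 3.289774233749174 mm/row 35.0453723916117
[[[3.3, 0.0, 0.0], [0.1, -2.4, -2.5], 4], [[3.3, 0.0, 0.0], [0.2, -2.6, -2.4], 4], [[3.3, 0.0, 0.0], [0.1, -2.7, -2.3], 4], [[3.3, 0.0, 0.0], [0.2, -2.8, -2.0], 4], [[3.3, 0.0, 0.0], [0.1, -2.9, -2.0], 4], [[3.3, 0.0, 0.0], [0.1, -3.1, -1.7], 4], [[3.3, 0.0, 0.0], [0.2, -3.1, -1.6], 4], [[3.3, 0.0, 0.0], [0.1, -3.2, -1.4], 4], [[3.3, 0.0, 0.0], [0.2, -3.3, -1.2], 4], [[3.3, 0.0, 0.0], [0.1, -3.3, -1.0], 4], [[3.3, 0.0, 0.0], [0.1, -3.4, -0.8], 4], [[3.3, 0.0, 0.0], [0.2, -3.5, -0.6], 4]]
```

Emit:
step_arm:
  targets:
    - [[3.3,0,0],[0,-2.4,-2.5],4]
    - [[3.3,0,0],[0,-2.6,-2.4],4]
    - [[3.3,0,0],[0,-2.7,-2.3],4]
    - [[3.3,0,0],[0,-2.8,-2.0],4]
    - [[3.3,0,0],[0,-2.9,-2.0],4]
    - [[3.3,0,0],[0,-3.1,-1.7],4]
    - [[3.3,0,0],[0,-3.1,-1.6],4]
    - [[3.3,0,0],[0,-3.2,-1.4],4]
    - [[3.3,0,0],[0,-3.3,-1.2],4]
    - [[3.3,0,0],[0,-3.3,-1.0],4]

```text
clock: 37.7
tcp_pos: [0.579, -0.1872, 0.1168]
orientation: [0.705, -0.058, 0.704, 0.057]
wrist_force: [0.1, 1.8, -0.5]
finger_gap: 0.0402
```

```bash
python3 - <<'E'
from look import *
st(); rows([.5743,-.2562,.06],93,4,4)
im=read_camera('scene'); np.save('scene6.npy',im); crop(im,180,150,270,150,2.9,'s6.png')
E
```

```text
t 37.7 tcp [ 0.579  -0.1872  0.1168] yawY 99.3 down [ 0.002 -0.    -1.   ] F [ 0.1  1.8 -0.5] gap 0.0402 j [-0.44  0.43 -0.07  1.07  0.   -0.61]
deg/row 1.5841893919830596 mm/row 22.37144809243938
[[[1.6, 0.0, 0.0], [1.4, -1.7, -0.4], 4], [[1.6, 0.0, 0.0], [1.4, -1.7, -0.3], 4], [[1.6, 0.0, 0.0], [1.5, -1.7, -0.4], 4], [[1.6, 0.0, 0.0], [1.4, -1.7, -0.2], 4]]
```

View pics/s6.png

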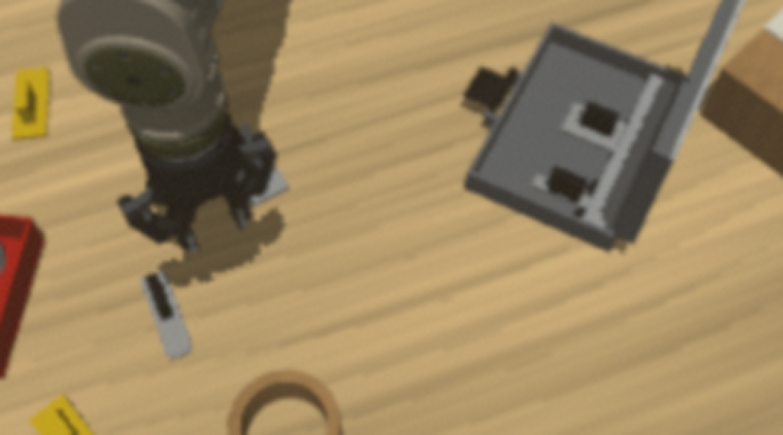

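Emit:
step_arm:
  targets:
    - [[1.6,0,0],[1.4,-1.5,-0.4],4]
    - [[1.6,0,0],[1.4,-1.6,-0.3],4]
    - [[1.6,0,0],[1.5,-1.7,-0.3],4]
    - [[1.6,0,0],[1.4,-1.6,-0.2],4]
    - [[0,0,0],[0,0,0],4]
    - [[0,0,0],[0,0,0],4]
    - [[0,0,0],[0,0,0],4]
    - [[0,0,0],[0,0,0],4]
    - [[0,0,0],[0,0,0],4]
    - [[0,0,0],[0,0,0],4]

```text
clock: 38.75
tcp_pos: [0.5748, -0.2505, 0.0599]
orientation: [0.707, -0.019, 0.707, 0.019]
wrist_force: [-0.5, -0.3, 0.6]
finger_gap: 0.0398
```

```bash
python3 - <<'E'
from look import *
st();goal([.5743,-.2560,.0095],93)
im=read_camera('scene'); crop(im,180,180,100,100,6,'g26.png')
E
```

```text
t 38.75 tcp [ 0.5748 -0.2505  0.0599] yawY 93.1 down [ 0.001 -0.001 -1.   ] F [-0.5 -0.3  0.6] gap 0.0398 j [-0.54  0.51 -0.09  0.97 -0.   -0.59]
turn [0.1  0.05 0.03] shift(cur axes) [ 5.04 -0.55 -0.09] shift(goal axes) [ 5.04 -0.55 -0.08] world [-0.05 -0.55 -5.04]
```

View pics/g26.png

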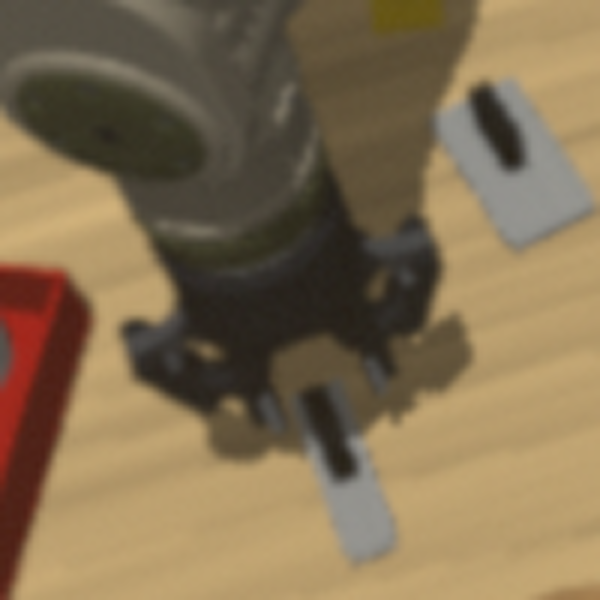

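Emit:
step_arm:
  targets:
    - [[0,0,0],[1,-0.5,0],4]
    - [[0,0,0],[2,0,0],3.5]
    - [[0,0,0],[2,0,0],3.5]
    - [[0,0,0],[0,0,0],3]
    - [[0,0,0],[0,0,0],0.8]
    - [[0,0,0],[0,0,0],0.8]
    - [[0,0,0],[0,0,0],0.8]
    - [[0,0,0],[0,0,0],0.8]
    - [[0,0,0],[0,0,0],0.8]
    - [[0,0,0],[0,0,0],0.8]

```text
clock: 39.8
tcp_pos: [0.5748, -0.2558, 0.0096]
orientation: [0.707, -0.019, 0.707, 0.019]
wrist_force: [-1.1, 0.6, -1.6]
finger_gap: 0.0111
```

```bash
python3 - <<'E'
from look import *
st()
E
```

```text
t 39.8 tcp [ 0.5748 -0.2558  0.0096] yawY 93.1 down [ 0. -0. -1.] F [-1.1  0.6 -1.6] gap 0.0111 j [-0.55  0.56 -0.14  0.87 -0.   -0.6 ]
```

Emit:
step_arm:
  targets:
    - [[0,0,0],[-1,0,0],0.8]
    - [[0,0,0],[-2,0,0],0.8]
    - [[0,0,0],[-3,0,0],0.8]
    - [[0,0,0],[-3,0,0],0.8]
    - [[0,0,0],[0,0,0],0.8]
    - [[0,0,0],[0,0,0],0.8]
    - [[0,0,0],[0,0,0],0.8]
    - [[0,0,0],[0,0,0],0.8]
    - [[0,0,0],[0,0,0],0.8]
    - [[0,0,0],[0,0,0],0.8]

```text
clock: 40.8
tcp_pos: [0.5743, -0.2555, 0.0984]
orientation: [0.706, -0.019, 0.707, 0.019]
wrist_force: [0.3, -0.6, -1.2]
finger_gap: 0.0107
```

```bash
python3 - <<'E'
from look import *
st(); im=read_camera('scene'); crop(im,180,160,100,100,6,'g26b.png')
c=cp([-40,-28,0])[0]; print(c); rows([c[0],c[1],.10],132.5,12,.8)
E
```

```text
t 40.8 tcp [ 0.5743 -0.2555  0.0984] yawY 93.1 down [-0.001  0.001 -1.   ] F [ 0.3 -0.6 -1.2] gap 0.0107 j [-0.55  0.48 -0.03  1.06 -0.   -0.6 ]
[0.53568897 0.16134073 0.        ]
deg/row 3.2867957366105274 mm/row 34.892765139887594
[[[-3.3, 0.0, 0.0], [0.0, 3.5, -0.1], 0.8], [[-3.3, 0.0, 0.0], [0.0, 3.5, 0.0], 0.8], [[-3.3, 0.0, 0.0], [0.0, 3.5, 0.3], 0.8], [[-3.3, 0.0, 0.0], [0.0, 3.4, 0.4], 0.8], [[-3.3, 0.0, 0.0], [-0.1, 3.4, 0.7], 0.8], [[-3.3, 0.0, 0.0], [0.0, 3.4, 0.9], 0.8], [[-3.3, 0.0, 0.0], [0.0, 3.3, 1.0], 0.8], [[-3.3, 0.0, 0.0], [0.0, 3.3, 1.3], 0.8], [[-3.3, 0.0, 0.0], [0.0, 3.2, 1.4], 0.8], [[-3.3, 0.0, 0.0], [0.0, 3.1, 1.6], 0.8], [[-3.3, 0.0, 0.0], [0.0, 3.0, 1.8], 0.8], [[-3.3, 0.0, 0.0], [0.0, 2.9, 1.9], 0.8]]
```

View pics/g26b.png

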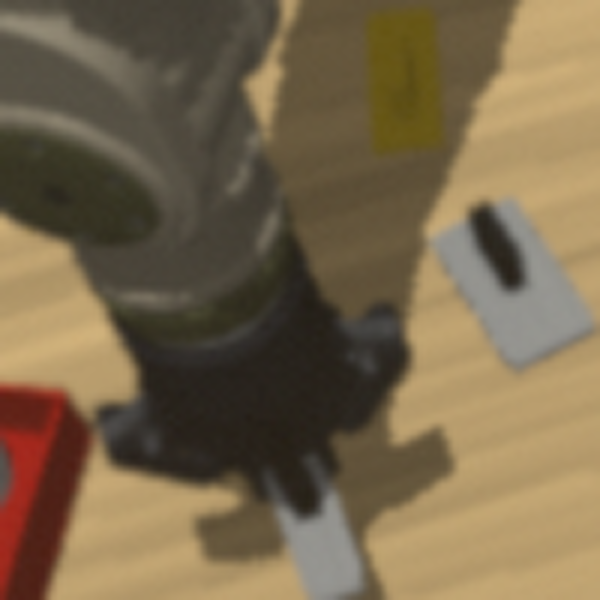

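Emit:
step_arm:
  targets:
    - [[-3.3,0,0],[0,3.5,-0.1],0.8]
    - [[-3.3,0,0],[0,3.5,0],0.8]
    - [[-3.3,0,0],[0,3.5,0.3],0.8]
    - [[-3.3,0,0],[0,3.4,0.4],0.8]
    - [[-3.3,0,0],[0,3.4,0.7],0.8]
    - [[-3.3,0,0],[0,3.4,0.9],0.8]
    - [[-3.3,0,0],[0,3.3,1.0],0.8]
    - [[-3.3,0,0],[0,3.3,1.3],0.8]
    - [[-3.3,0,0],[0,3.2,1.4],0.8]
    - [[-3.3,0,0],[0,3.1,1.6],0.8]

```text
clock: 41.85
tcp_pos: [0.542, 0.0931, 0.0993]
orientation: [0.672, -0.22, 0.672, 0.22]
wrist_force: [0.7, 0.5, -1.6]
finger_gap: 0.0111
```

Emit:
step_arm:
  targets:
    - [[-3.3,0,0],[0,3.0,1.8],0.8]
    - [[-3.3,0,0],[0,2.9,1.9],0.8]
    - [[0,0,0],[0,0,0],0.8]
    - [[0,0,0],[0,0,0],0.8]
    - [[0,0,0],[0,0,0],0.8]
    - [[0,0,0],[0,0,0],0.8]
    - [[0,0,0],[0,0,0],0.8]
    - [[0,0,0],[0,0,0],0.8]
    - [[0,0,0],[0,0,0],0.8]
    - [[0,0,0],[0,0,0],0.8]

```text
clock: 42.85
tcp_pos: [0.5355, 0.1608, 0.0993]
orientation: [0.659, -0.257, 0.659, 0.257]
wrist_force: [-0.0, -0.6, -1.1]
finger_gap: 0.011
```

```bash
python3 - <<'E'
from look import *
st(); c=cp([-40,-28,0])[0]; goal([c[0],c[1],.025],132.5); incase()
E
```

```text
t 42.85 tcp [0.5355 0.1608 0.0993] yawY 132.6 down [-0. -0. -1.] F [-0.  -0.6 -1.1] gap 0.011 j [ 0.15  0.36 -0.23  0.99 -0.   -0.6 ]
turn [ 0.13 -0.    0.  ] shift(cur axes) [7.43 0.03 0.05] shift(goal axes) [7.43 0.03 0.05] world [ 0.02  0.06 -7.43]
TCP in case [-40.5 -28.3  99.3] yaw err deg 0.18
```

Emit:
step_arm:
  targets:
    - [[0,0,0],[2,0.1,0],0.8]
    - [[0,0,0],[2,0,0],0.8]
    - [[0,0,0],[2,0,0],0.8]
    - [[0,0,0],[1.4,0,0],0.8]
    - [[0,0,0],[0,0,0],0.8]
    - [[0,0,0],[0,0,0],0.8]
    - [[0,0,0],[0,0,0],0.8]
    - [[0,0,0],[0,0,0],0.8]
    - [[0,0,0],[0,0,0],0.8]
    - [[0,0,0],[0,0,0],0.8]

```text
clock: 43.85
tcp_pos: [0.5351, 0.1618, 0.0258]
orientation: [0.659, -0.257, 0.658, 0.257]
wrist_force: [0.1, 0.5, -0.9]
finger_gap: 0.0108
```

```bash
python3 - <<'E'
from look import *
incase(); look('c26.png',.026,get_state()['tcp_pos'][2]-.0096,xoff=.0,o=(325,155),W=90,s=8)
E
```

```text
TCP in case [-40.1 -27.3  25.8] yaw err deg 0.21
t 43.9 tcp [0.535  0.1618 0.0256] yawY 132.7 down [ 0.001 -0.    -1.   ] F [ 0.1  0.6 -1.1] gap 0.0108 j [ 0.15  0.43 -0.32  0.82 -0.   -0.59]
```

View pics/c26.png

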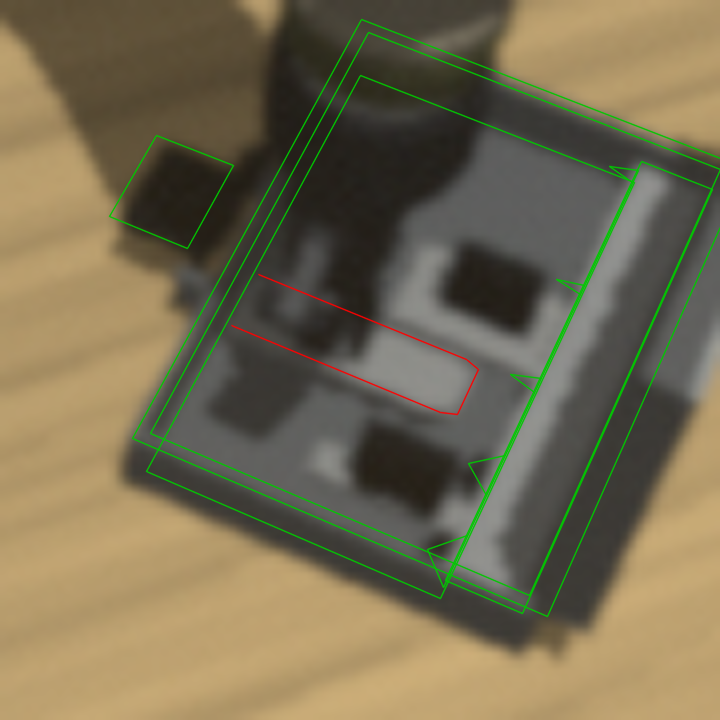

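Emit:
step_arm:
  targets:
    - [[0.2,0,0],[0.6,0,0],0.8]
    - [[0,0,0],[0.2,0,0],0.8]
    - [[0,0,0],[0,0,0.4],0.8]
    - [[0,0,0],[0,0,0.4],0.8]
    - [[0,0,0],[0,0,0.4],0.8]
    - [[0,0,0],[0,0,0.4],0.8]
    - [[0,0,0],[0,0,0.4],0.8]
    - [[0,0,0],[0,0,0.4],0.8]
    - [[0,0,0],[0,0,0.4],0.8]
    - [[0,0,0],[0,0,0],0.8]

```text
clock: 44.9
tcp_pos: [0.556, 0.1811, 0.0173]
orientation: [0.659, -0.256, 0.659, 0.256]
wrist_force: [-0.6, -0.3, -1.3]
finger_gap: 0.0106
```

```bash
python3 - <<'E'
from look import *
incase(); st()
E
```

```text
TCP in case [-11.7 -27.2  17.3] yaw err deg 0.02
t 44.9 tcp [0.556  0.1811 0.0173] yawY 132.5 down [ 0.001  0.    -1.   ] F [-0.6 -0.3 -1.3] gap 0.0106 j [ 0.18  0.48 -0.26  0.83 -0.   -0.56]
```

Emit:
step_arm:
  targets:
    - [[0,0,0],[0,0,0.4],0.8]
    - [[0,0,0],[0,0,0.4],0.8]
    - [[0,0,0],[0,0,0.4],0.8]
    - [[0,0,0],[0,0,0.4],0.8]
    - [[0,0,0],[0,0,0.4],0.8]
    - [[0,0,0],[0,0,0.2],0.8]
    - [[0,0,0],[0,0,0.1],0.8]
    - [[0,0,0],[0,0,0.1],0.8]
    - [[0,0,0],[0,0,0],0.8]
    - [[0,0,0],[0,0,0],0.8]

```text
clock: 45.9
tcp_pos: [0.5728, 0.1967, 0.0171]
orientation: [0.659, -0.256, 0.659, 0.256]
wrist_force: [-1.1, 0.4, -1.7]
finger_gap: 0.0107
```

```bash
python3 - <<'E'
from look import *
incase(); st()
E
```

```text
TCP in case [ 11.3 -27.   17.1] yaw err deg -0.0
t 45.9 tcp [0.5728 0.1967 0.0171] yawY 132.5 down [-0. -0. -1.] F [-1.1  0.4 -1.7] gap 0.0107 j [ 0.2   0.51 -0.2   0.86 -0.   -0.54]
```

Emit:
step_arm:
  targets:
    - [[0,0,0],[0,0,0.1],0.8]
    - [[0,0,0],[0,0,0.1],0.8]
    - [[0,0,0],[0,0,0.1],0.8]
    - [[0,0,0],[0,0,0.1],0.8]
    - [[0,0,0],[0,0,0],0.8]
    - [[0,0,0],[0,0,0],0.8]
    - [[0,0,0],[0,0,0],0.8]
    - [[0,0,0],[0,0,0],0.8]
    - [[0,0,0],[0,0,0],0.8]
    - [[0,0,0],[0,0,0],0.8]

```text
clock: 46.9
tcp_pos: [0.5727, 0.1971, 0.0164]
orientation: [0.657, -0.256, 0.662, 0.255]
wrist_force: [-7.8, -7.3, 3.8]
finger_gap: 0.0114
```

```bash
python3 - <<'E'
from look import *
incase(); st()
E
```

```text
TCP in case [ 11.5 -26.6  16.4] yaw err deg -0.07
t 46.9 tcp [0.5727 0.1971 0.0164] yawY 132.4 down [-0.006 -0.005 -1.   ] F [-7.8 -7.3  3.8] gap 0.0114 j [ 0.2   0.52 -0.19  0.86 -0.   -0.54]
```

Home (11 N, stopped at 11.5). Release and go to gauge 50.

Emit:
step_arm:
  targets:
    - [[0,0,0],[0,0,-0.3],0.8]
    - [[0,0,0],[0,0,0],0.8]
    - [[0,0,0],[0,0,0],2.6]
    - [[0,0,0],[0,0,0],2.6]
    - [[0,0,0],[0,0,0],2.6]
    - [[0,0,0],[-2,0,0],2.6]
    - [[0,0,0],[-4,0,0],2.6]
    - [[0,0,0],[-4,0,0],2.6]
    - [[0,0,0],[0,0,-2],2.6]
    - [[3,0,0],[0,-2,-3],2.6]

```text
clock: 47.9
tcp_pos: [0.552, 0.151, 0.1196]
orientation: [0.667, -0.24, 0.663, 0.24]
wrist_force: [0.1, 0.0, -0.3]
finger_gap: 0.0263
```

```bash
python3 - <<'E'
from look import *
st(); im=read_camera('scene'); np.save('scene7.npy',im); crop(im,180,130,270,150,2.9,'s7.png')
rows([.441,-.1355,.11],101.5,11,4)
E
```

```text
t 47.9 tcp [0.552  0.151  0.1196] yawY 129.6 down [ 0.005  0.002 -1.   ] F [ 0.1  0.  -0.3] gap 0.0263 j [ 0.13  0.36 -0.17  1.04  0.   -0.57]
deg/row 2.5186989017616974 mm/row 27.379130707352708
[[[2.5, 0.0, 0.0], [0.1, -1.4, -2.4], 4], [[2.5, 0.0, 0.0], [0.1, -1.4, -2.3], 4], [[2.5, 0.0, 0.0], [0.0, -1.6, -2.2], 4], [[2.5, 0.0, 0.0], [0.1, -1.6, -2.2], 4], [[2.5, 0.0, 0.0], [0.1, -1.8, -2.1], 4], [[2.5, 0.0, 0.0], [0.1, -1.8, -2.1], 4], [[2.5, 0.0, 0.0], [0.1, -1.9, -1.9], 4], [[2.5, 0.0, 0.0], [0.1, -2.1, -1.9], 4], [[2.5, 0.0, 0.0], [0.0, -2.0, -1.7], 4], [[2.5, 0.0, 0.0], [0.1, -2.2, -1.7], 4], [[2.5, 0.0, 0.0], [0.1, -2.2, -1.6], 4]]
```

View pics/s7.png

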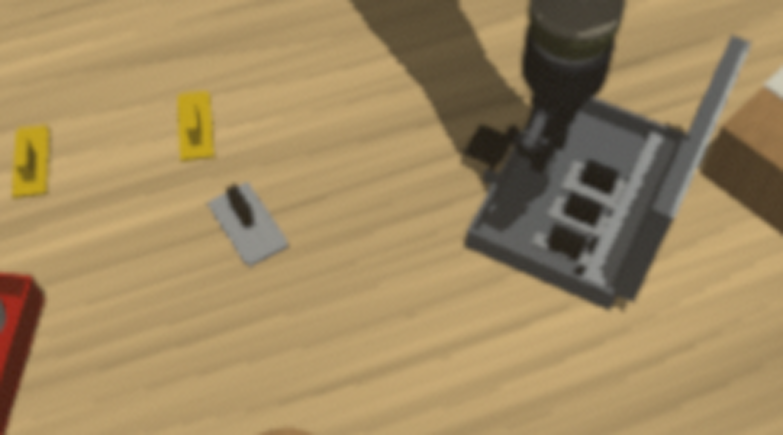

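Emit:
step_arm:
  targets:
    - [[2.8,0,0],[0,-1.4,-2.4],4]
    - [[2.8,0,0],[0,-1.5,-2.4],4]
    - [[2.8,0,0],[0,-1.7,-2.4],4]
    - [[2.8,0,0],[0,-1.8,-2.4],4]
    - [[2.8,0,0],[0,-2.0,-2.3],4]
    - [[2.8,0,0],[0,-2.0,-2.2],4]
    - [[2.8,0,0],[0,-2.1,-2.1],4]
    - [[2.8,0,0],[0,-2.3,-2.0],4]
    - [[2.8,0,0],[0,-2.3,-1.9],4]
    - [[2.5,0,0],[0,-2.3,-1.5],4]

```text
clock: 48.95
tcp_pos: [0.4442, -0.1253, 0.1177]
orientation: [0.704, -0.072, 0.703, 0.072]
wrist_force: [-0.3, -0.5, -0.9]
finger_gap: 0.0402
```

```bash
python3 - <<'E'
from look import *
st(); goal([.441,-.1355,.06],101.5)
E
```

```text
t 48.95 tcp [ 0.4442 -0.1253  0.1177] yawY 101.6 down [ 0.001 -0.001 -1.   ] F [-0.3 -0.5 -0.9] gap 0.0402 j [-0.45  0.16 -0.44  0.97  0.   -0.65]
turn [0.15 0.07 0.05] shift(cur axes) [ 5.77 -0.93 -0.52] shift(goal axes) [ 5.77 -0.93 -0.52] world [-0.32 -1.02 -5.77]
```

Emit:
step_arm:
  targets:
    - [[0,0,0],[2,-0.5,-0.2],4]
    - [[0,0,0],[2,-0.3,-0.1],4]
    - [[0,0,0],[1.8,0,0],4]
    - [[0,0,0],[0,0,0],4]
    - [[0,0,0],[0,0,0],4]
    - [[0,0,0],[0,0,0],4]
    - [[0,0,0],[0,0,0],4]
    - [[0,0,0],[0,0,0],4]
    - [[0,0,0],[0,0,0],4]
    - [[0,0,0],[0,0,0],4]

```text
clock: 49.95
tcp_pos: [0.4431, -0.1326, 0.0595]
orientation: [0.704, -0.073, 0.703, 0.072]
wrist_force: [0.6, 0.8, -0.6]
finger_gap: 0.0402
```

```bash
python3 - <<'E'
from look import *
st();goal([.4415,-.1355,.0105],101.5)
im=read_camera('scene'); crop(im,210,150,100,100,6,'g50.png')
E
```

```text
t 49.95 tcp [ 0.4431 -0.1326  0.0595] yawY 101.8 down [ 0. -0. -1.] F [ 0.6  0.8 -0.6] gap 0.0402 j [-0.46  0.23 -0.52  0.82 -0.   -0.67]
turn [0.26 0.02 0.02] shift(cur axes) [ 4.9  -0.25 -0.21] shift(goal axes) [ 4.9  -0.25 -0.21] world [-0.16 -0.29 -4.9 ]
```

View pics/g50.png

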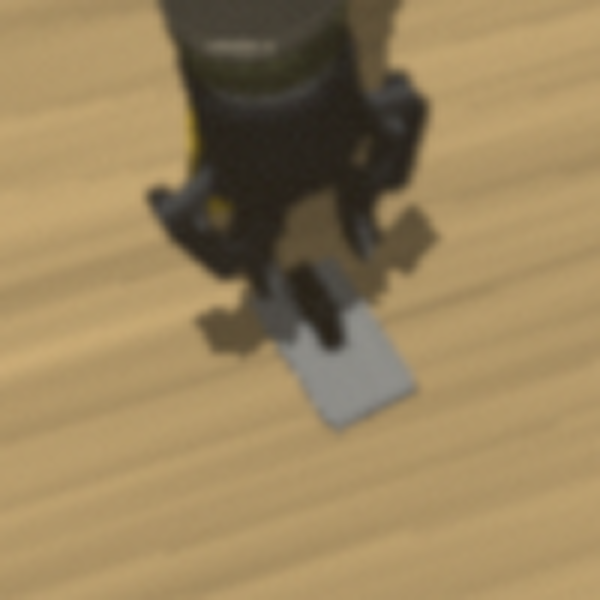

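Emit:
step_arm:
  targets:
    - [[0.2,0,0],[1,-0.2,-0.1],4]
    - [[0,0,0],[2,0,0],3.5]
    - [[0,0,0],[1.9,0,0],3.5]
    - [[0,0,0],[0,0,0],3]
    - [[0,0,0],[0,0,0],0.8]
    - [[0,0,0],[0,0,0],0.8]
    - [[0,0,0],[0,0,0],0.8]
    - [[0,0,0],[0,0,0],0.8]
    - [[0,0,0],[0,0,0],0.8]
    - [[0,0,0],[0,0,0],0.8]

```text
clock: 51.0
tcp_pos: [0.4424, -0.1348, 0.0105]
orientation: [0.704, -0.071, 0.703, 0.071]
wrist_force: [-0.2, 0.1, -2.2]
finger_gap: 0.0114
```

```bash
python3 - <<'E'
from look import *
st()
E
```

```text
t 51.0 tcp [ 0.4424 -0.1348  0.0105] yawY 101.6 down [ 0. -0. -1.] F [-0.2  0.1 -2.2] gap 0.0114 j [-0.47  0.29 -0.58  0.7  -0.   -0.67]
```

Emit:
step_arm:
  targets:
    - [[0,0,0],[-1,0,0],0.8]
    - [[0,0,0],[-2,0,0],0.8]
    - [[0,0,0],[-3,0,0],0.8]
    - [[0,0,0],[-3,0,0],0.8]
    - [[0,0,0],[0,0,0],0.8]
    - [[0,0,0],[0,0,0],0.8]
    - [[0,0,0],[0,0,0],0.8]
    - [[0,0,0],[0,0,0],0.8]
    - [[0,0,0],[0,0,0],0.8]
    - [[0,0,0],[0,0,0],0.8]

```text
clock: 52.0
tcp_pos: [0.4418, -0.1345, 0.0995]
orientation: [0.703, -0.071, 0.704, 0.071]
wrist_force: [0.3, -0.0, -1.8]
finger_gap: 0.0111
```

```bash
python3 - <<'E'
from look import *
st(); im=read_camera('scene'); crop(im,210,130,100,100,6,'g50b.png')
c=cp([-40,71,0])[0]; print(c); rows([c[0],c[1],.10],132.5,12,.8)
E
```

```text
t 52.0 tcp [ 0.4418 -0.1345  0.0995] yawY 101.6 down [-0.001  0.001 -1.   ] F [ 0.3 -0.  -1.8] gap 0.0111 j [-0.47  0.18 -0.46  0.92 -0.   -0.67]
[0.46886139 0.23438233 0.        ]
deg/row 2.5786181055954422 mm/row 30.830402401632877
[[[-2.6, 0.0, 0.0], [0.0, 3.0, 0.8], 0.8], [[-2.6, 0.0, 0.0], [0.0, 2.9, 1.0], 0.8], [[-2.6, 0.0, 0.0], [0.0, 2.9, 1.1], 0.8], [[-2.6, 0.0, 0.0], [0.0, 2.8, 1.2], 0.8], [[-2.6, 0.0, 0.0], [0.0, 2.8, 1.4], 0.8], [[-2.6, 0.0, 0.0], [0.0, 2.7, 1.5], 0.8], [[-2.6, 0.0, 0.0], [0.0, 2.6, 1.6], 0.8], [[-2.6, 0.0, 0.0], [0.0, 2.6, 1.7], 0.8], [[-2.6, 0.0, 0.0], [0.0, 2.5, 1.8], 0.8], [[-2.6, 0.0, 0.0], [0.0, 2.4, 1.9], 0.8], [[-2.6, 0.0, 0.0], [0.0, 2.3, 2.1], 0.8], [[-2.6, 0.0, 0.0], [0.0, 2.2, 2.1], 0.8]]
```

View pics/g50b.png

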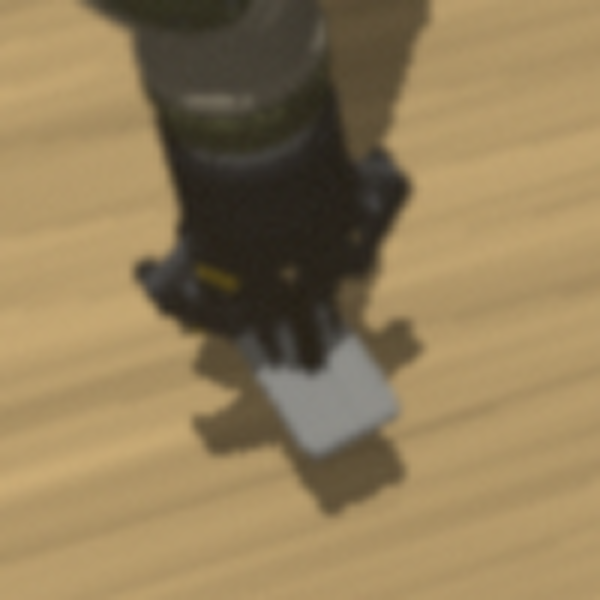

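Emit:
step_arm:
  targets:
    - [[-2.6,0,0],[0,3.0,0.8],0.8]
    - [[-2.6,0,0],[0,2.9,1.0],0.8]
    - [[-2.6,0,0],[0,2.9,1.1],0.8]
    - [[-2.6,0,0],[0,2.8,1.2],0.8]
    - [[-2.6,0,0],[0,2.8,1.4],0.8]
    - [[-2.6,0,0],[0,2.7,1.5],0.8]
    - [[-2.6,0,0],[0,2.6,1.6],0.8]
    - [[-2.6,0,0],[0,2.6,1.7],0.8]
    - [[-2.6,0,0],[0,2.5,1.8],0.8]
    - [[-2.6,0,0],[0,2.4,1.9],0.8]

```text
clock: 53.05
tcp_pos: [0.4636, 0.1742, 0.1001]
orientation: [0.669, -0.228, 0.669, 0.228]
wrist_force: [1.1, -0.1, -1.6]
finger_gap: 0.0106
```

Emit:
step_arm:
  targets:
    - [[-2.6,0,0],[0,2.3,2.1],0.8]
    - [[-2.4,0,0],[0,2.2,2.1],0.8]
    - [[0,0,0],[0,0,0],0.8]
    - [[0,0,0],[0,0,0],0.8]
    - [[0,0,0],[0,0,0],0.8]
    - [[0,0,0],[0,0,0],0.8]
    - [[0,0,0],[0,0,0],0.8]
    - [[0,0,0],[0,0,0],0.8]
    - [[0,0,0],[0,0,0],0.8]
    - [[0,0,0],[0,0,0],0.8]

```text
clock: 54.05
tcp_pos: [0.4683, 0.2341, 0.1003]
orientation: [0.659, -0.257, 0.659, 0.256]
wrist_force: [0.2, -0.0, -1.3]
finger_gap: 0.0112
```

```bash
python3 - <<'E'
from look import *
st(); c=cp([-40,71,0])[0]; goal([c[0],c[1],.026],132.5); incase()
E
```

```text
t 54.05 tcp [0.4683 0.2341 0.1003] yawY 132.5 down [ 0. -0. -1.] F [ 0.2 -0.  -1.3] gap 0.0112 j [ 0.31  0.29 -0.32  0.96 -0.   -0.43]
turn [0.04 0.   0.01] shift(cur axes) [ 7.43 -0.01  0.06] shift(goal axes) [ 7.43 -0.01  0.06] world [ 0.05  0.03 -7.43]
TCP in case [-40.6  71.1 100.3] yaw err deg 0.08
```

Emit:
step_arm:
  targets:
    - [[0,0,0],[2,0,0],0.8]
    - [[0,0,0],[2,0,0],0.8]
    - [[0,0,0],[2,0,0],0.8]
    - [[0,0,0],[1.4,0,0],0.8]
    - [[0,0,0],[0,0,0],0.8]
    - [[0,0,0],[0,0,0],0.8]
    - [[0,0,0],[0,0,0],0.8]
    - [[0,0,0],[0,0,0],0.8]
    - [[0,0,0],[0,0,0],0.8]
    - [[0,0,0],[0,0,0],0.8]

```text
clock: 55.05
tcp_pos: [0.4686, 0.2344, 0.0267]
orientation: [0.659, -0.257, 0.659, 0.257]
wrist_force: [-0.7, -0.3, -2.0]
finger_gap: 0.0116
```

```bash
python3 - <<'E'
from look import *
incase(); look('c50.png',.05,get_state()['tcp_pos'][2]-.0105,xoff=.0,o=(325,140),W=95,s=8)
E
```

```text
TCP in case [-40.2  71.2  26.7] yaw err deg 0.1
t 55.1 tcp [0.4685 0.2344 0.0266] yawY 132.6 down [ 0.001  0.    -1.   ] F [-0.7 -0.  -1.9] gap 0.0109 j [ 0.31  0.37 -0.41  0.79 -0.   -0.43]
```

View pics/c50.png

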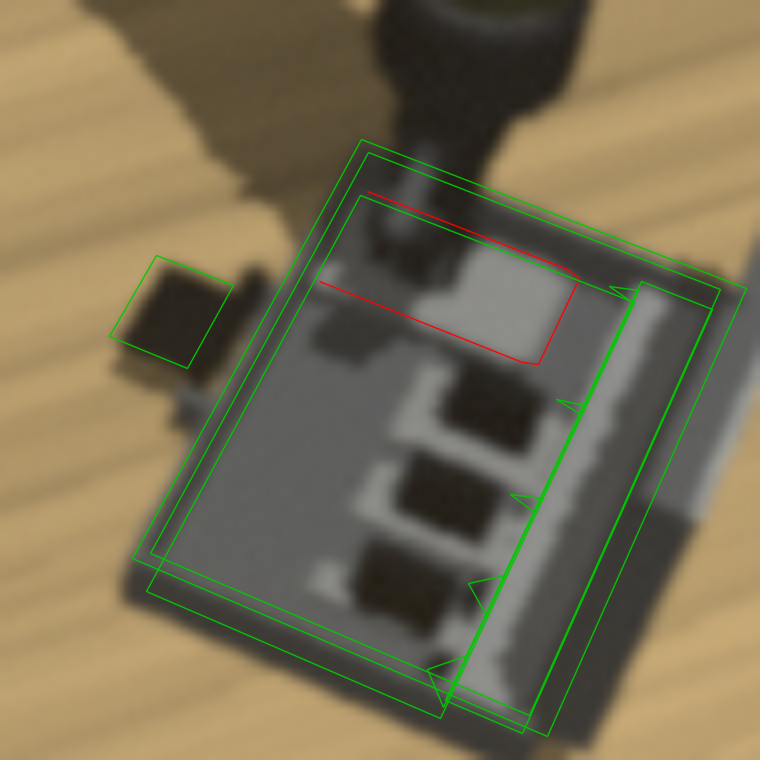

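Emit:
step_arm:
  targets:
    - [[0,0,0],[0,0,0.4],0.8]
    - [[0,0,0],[0.6,0,0.1],0.8]
    - [[0,0,0],[0.2,0,0],0.8]
    - [[0,0,0],[0,0,0.4],0.8]
    - [[0,0,0],[0,0,0.4],0.8]
    - [[0,0,0],[0,0,0.4],0.8]
    - [[0,0,0],[0,0,0.4],0.8]
    - [[0,0,0],[0,0,0.4],0.8]
    - [[0,0,0],[0,0,0.3],0.8]
    - [[0,0,0],[0,0,0],0.8]

```text
clock: 56.1
tcp_pos: [0.4894, 0.2536, 0.0183]
orientation: [0.659, -0.257, 0.659, 0.257]
wrist_force: [-0.3, 0.3, -2.4]
finger_gap: 0.0114
```

```bash
python3 - <<'E'
from look import *
incase(); look('c50b.png',.05,get_state()['tcp_pos'][2]-.0105,xoff=-.003,o=(325,140),W=95,s=8)
E
```

```text
TCP in case [-11.9  71.3  18.3] yaw err deg 0.12
t 56.15 tcp [0.489  0.2533 0.0182] yawY 132.6 down [ 0. -0. -1.] F [ 0.1 -1.  -2. ] gap 0.0115 j [ 0.33  0.42 -0.35  0.8  -0.   -0.41]
```

View pics/c50b.png

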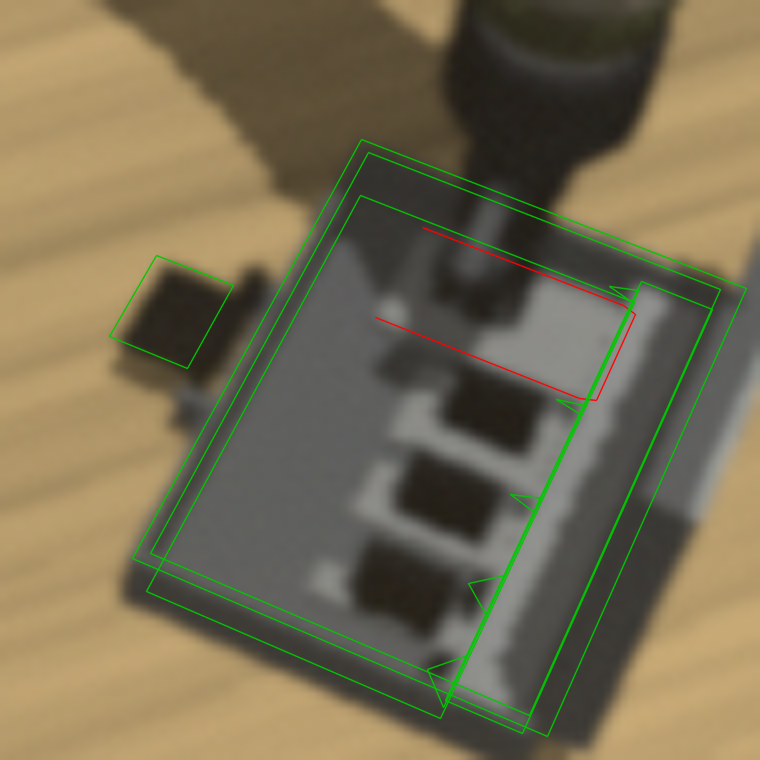

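Emit:
step_arm:
  targets:
    - [[0,0,0],[0,0,0.3],0.8]
    - [[0,0,0],[0,0,0.3],0.8]
    - [[0,0,0],[0,0,0.4],0.8]
    - [[0,0,0],[0,0,0.4],0.8]
    - [[0,0,0],[0,0,0.4],0.8]
    - [[0,0,0],[0,0,0.3],0.8]
    - [[0,0,0],[0,0,0.2],0.8]
    - [[0,0,0],[0,0,0.1],0.8]
    - [[0,0,0],[0,0,0],0.8]
    - [[0,0,0],[0,0,0],0.8]

```text
clock: 57.15
tcp_pos: [0.5064, 0.2694, 0.0182]
orientation: [0.659, -0.257, 0.659, 0.257]
wrist_force: [-0.0, 0.1, -2.0]
finger_gap: 0.011
```

```bash
python3 - <<'E'
from look import *
incase(); st()
E
```

```text
TCP in case [11.3 71.5 18.2] yaw err deg 0.1
t 57.15 tcp [0.5064 0.2694 0.0182] yawY 132.6 down [-0. -0. -1.] F [-0.   0.1 -2. ] gap 0.011 j [ 0.35  0.46 -0.29  0.82 -0.   -0.39]
```

Emit:
step_arm:
  targets:
    - [[0,0,0],[0,0,0.1],0.8]
    - [[0,0,0],[0,0,0.1],0.8]
    - [[0,0,0],[0,0,0.1],0.8]
    - [[0,0,0],[0,0,0.1],0.8]
    - [[0,0,0],[0,0,0.1],0.8]
    - [[0,0,0],[0,0,0.1],0.8]
    - [[0,0,0],[0,0,0],0.8]
    - [[0,0,0],[0,0,0],0.8]
    - [[0,0,0],[0,0,0],0.8]
    - [[0,0,0],[0,0,0],0.8]

```text
clock: 58.15
tcp_pos: [0.5081, 0.2715, 0.0173]
orientation: [0.657, -0.257, 0.661, 0.256]
wrist_force: [-5.7, -6.8, 0.7]
finger_gap: 0.0113
```

```bash
python3 - <<'E'
from look import *
incase(); st()
E
```

```text
TCP in case [14.  71.9 17.3] yaw err deg 0.05
t 58.15 tcp [0.5081 0.2715 0.0173] yawY 132.5 down [-0.005 -0.004 -1.   ] F [-5.7 -6.8  0.7] gap 0.0113 j [ 0.35  0.47 -0.28  0.83 -0.   -0.39]
```

Emit:
step_arm:
  targets:
    - [[0,0,0],[0,0,-0.3],0.8]
    - [[0,0,0],[0,0,0],0.8]
    - [[0,0,0],[0,0,0],2.6]
    - [[0,0,0],[0,0,0],2.6]
    - [[0,0,0],[0,0,0],2.6]
    - [[0,0,0],[-2,0,0],2.6]
    - [[0,0,0],[-4,0,0],2.6]
    - [[0,0,0],[-4,0,0],2.6]
    - [[0,0,0],[-2,-3,-2],2.6]
    - [[0,0,0],[-2,-3,-3],2.6]

```text
clock: 59.15
tcp_pos: [0.5144, 0.1942, 0.1605]
orientation: [0.66, -0.258, 0.657, 0.257]
wrist_force: [0.8, -0.5, 0.3]
finger_gap: 0.026
```

Emit:
step_arm:
  targets:
    - [[0,0,0],[0,-4,-2],0]
    - [[0,0,0],[0,-4,-2],0]
    - [[0,0,0],[0,-4,-2],0]
    - [[0,0,0],[0,-4,-2],0]
    - [[0,0,0],[0,-4,0],0]
    - [[0,0,0],[0,-4,0],0]
    - [[0,0,0],[0,0,0],0]
    - [[0,0,0],[0,0,0],0]
    - [[0,0,0],[0,0,0],0]
    - [[0,0,0],[0,0,0],0]

```text
clock: 60.15
tcp_pos: [0.6153, -0.0362, 0.1585]
orientation: [0.659, -0.257, 0.659, 0.257]
wrist_force: [0.1, -0.1, -0.3]
finger_gap: -0.0001
```

```bash
python3 - <<'E'
from look import *
look('d_s.png',0,0,o=(325,120),W=110,s=7)
im=read_camera('scene'); cv2.imwrite('pics/s8.png',im[:,:,::-1])
im=read_camera('top'); cv2.imwrite('pics/t8.png',im[:,:,::-1]); np.save('top8.npy',im)
crop(im,195,130,110,110,7,'d_t.png')
E
```

```text
t 60.2 tcp [ 0.6154 -0.0362  0.1586] yawY 132.7 down [ 0.  0. -1.] F [ 0.4  0.2 -0.6] gap -0.0001 j [-0.19  0.42  0.02  1.17  0.   -0.93]
```

View pics/d_s.png

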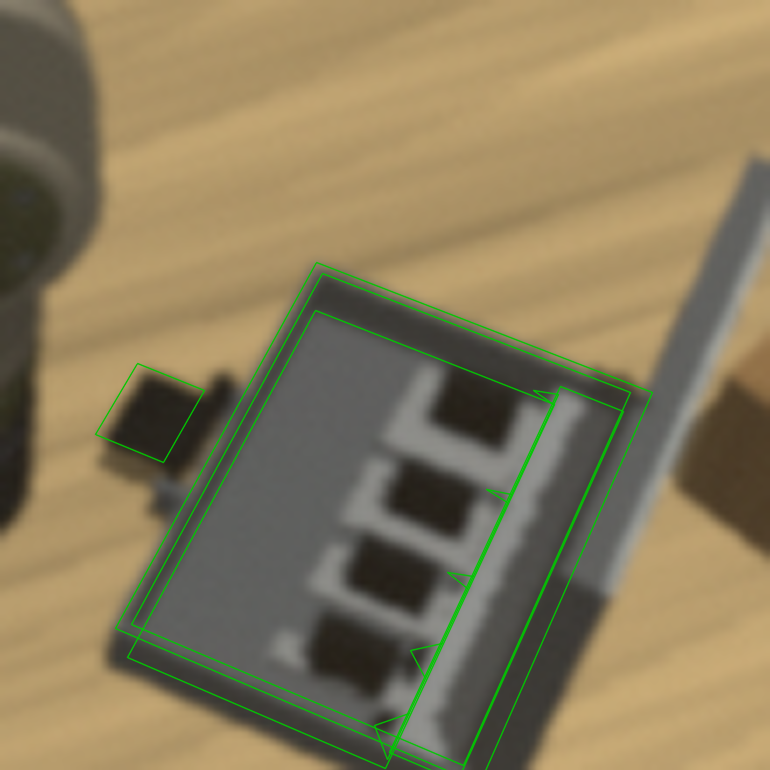

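View pics/d_t.png

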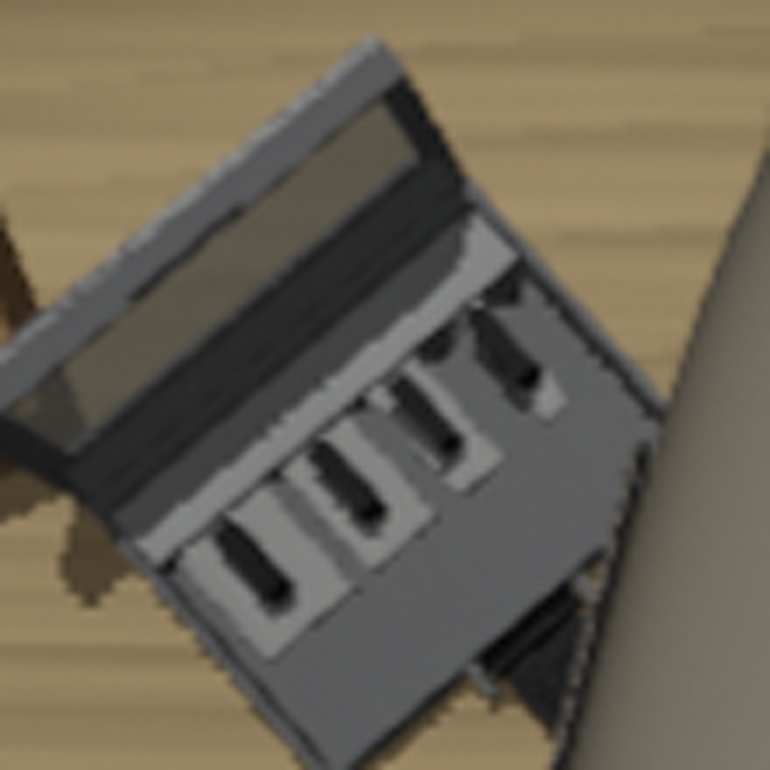

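View pics/s8.png

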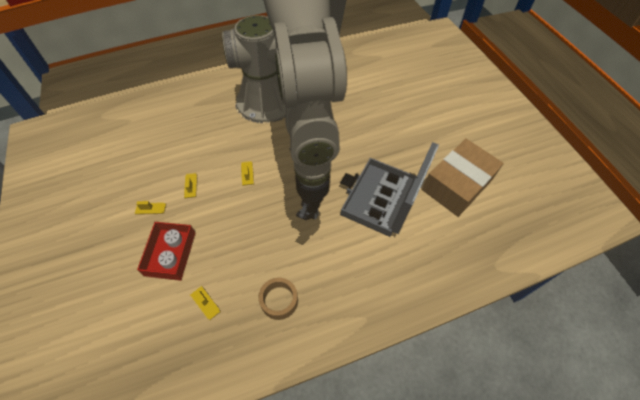

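```bash
python3 - <<'E'
from look import *
c=cp([132,0,0])[0]; print(c, np.hypot(c[0],c[1]))
rows([c[0],c[1],.28],132.5,14,0)
th=np.radians(np.array([91.7,80,70,60,50,40,30,20,10,5,0]))
for t in th: print(np.degrees(t).round(), (79-155*np.cos(t)+18*np.sin(t)).round(1), (36+155*np.sin(t)+18*np.cos(t)).round(1))
E
```

```text
[0.6436888  0.29810344 0.        ] 0.7093665655972535
deg/row 0.00991417850724523 mm/row 25.498301741217873
[[[0.0, 0.0, 0.0], [-0.9, 1.6, 1.8], 0], [[0.0, 0.0, 0.0], [-0.8, 1.6, 1.7], 0], [[0.0, 0.0, 0.0], [-0.9, 1.7, 1.8], 0], [[0.0, 0.0, 0.0], [-0.9, 1.6, 1.8], 0], [[0.0, 0.0, 0.0], [-0.8, 1.6, 1.7], 0], [[0.0, 0.0, 0.0], [-0.9, 1.6, 1.8], 0], [[0.0, 0.0, 0.0], [-0.9, 1.7, 1.8], 0], [[0.0, 0.0, 0.0], [-0.8, 1.6, 1.7], 0], [[0.0, 0.0, 0.0], [-0.9, 1.6, 1.8], 0], [[0.0, 0.0, 0.0], [-0.9, 1.6, 1.8], 0], [[0.0, 0.0, 0.0], [-0.8, 1.7, 1.7], 0], [[0.0, 0.0, 0.0], [-0.9, 1.6, 1.8], 0], [[0.0, 0.0, 0.0], [-0.9, 1.6, 1.7], 0], [[0.0, 0.0, 0.0], [-0.8, 1.6, 1.8], 0]]
92.0 101.6 190.4
80.0 69.8 191.8
70.0 42.9 187.8
60.0 17.1 179.2
50.0 -6.8 166.3
40.0 -28.2 149.4
30.0 -46.2 129.1
20.0 -60.5 105.9
10.0 -70.5 80.6
5.0 -73.8 67.4
0.0 -76.0 54.0
```

Emit:
step_arm:
  targets:
    - [[0,0,0],[-3,0,1],0]
    - [[0,0,0],[-3,0,2],0]
    - [[0,0,0],[-3,0,3],0]
    - [[0,0,0],[-3,0,3.5],0]
    - [[0,0,0],[0,1,3.5],0]
    - [[0,0,0],[0,2,3.5],0]
    - [[0,0,0],[0,2.5,3.5],0]
    - [[0,0,0],[0,3,2.5],0]
    - [[0,0,0],[0,3.5,2],0]
    - [[0,0,0],[0,3.5,0],0]

```text
clock: 61.3
tcp_pos: [0.6916, 0.2457, 0.2761]
orientation: [0.658, -0.257, 0.659, 0.258]
wrist_force: [-0.6, -0.3, 0.6]
finger_gap: 0.0
```

Emit:
step_arm:
  targets:
    - [[0,0,0],[0,3,0],0]
    - [[0,0,0],[0,2.5,0],0]
    - [[0,0,0],[0,1.5,0],0]
    - [[0,0,0],[0,0,0],0]
    - [[0,0,0],[0,0,0],0]
    - [[0,0,0],[0,0,0],0]
    - [[0,0,0],[0,0,0],0]
    - [[0,0,0],[0,0,0],0]
    - [[0,0,0],[0,0,0],0]
    - [[0,0,0],[0,0,0],0]

```text
clock: 62.3
tcp_pos: [0.6444, 0.2937, 0.2781]
orientation: [0.659, -0.256, 0.659, 0.256]
wrist_force: [-0.3, -0.0, -0.2]
finger_gap: -0.0001
```

```bash
python3 - <<'E'
from look import *
st(); incase(); c=cp([132,0,0])[0]; goal([c[0],c[1],.18],132.5)
im=read_camera('scene'); crop(im,300,80,200,170,3.8,'lid1.png')
E
```

```text
t 62.3 tcp [0.6444 0.2937 0.2781] yawY 132.5 down [-0. -0. -1.] F [-0.3 -0.  -0.2] gap -0.0001 j [ 0.31  0.6   0.61  1.58 -0.   -0.43]
TCP in case [129.6  -3.8 278.1] yaw err deg 0.07
turn [ 0.03 -0.01  0.  ] shift(cur axes) [9.81 0.38 0.25] shift(goal axes) [9.81 0.38 0.24] world [-0.08  0.44 -9.81]
```

View pics/lid1.png

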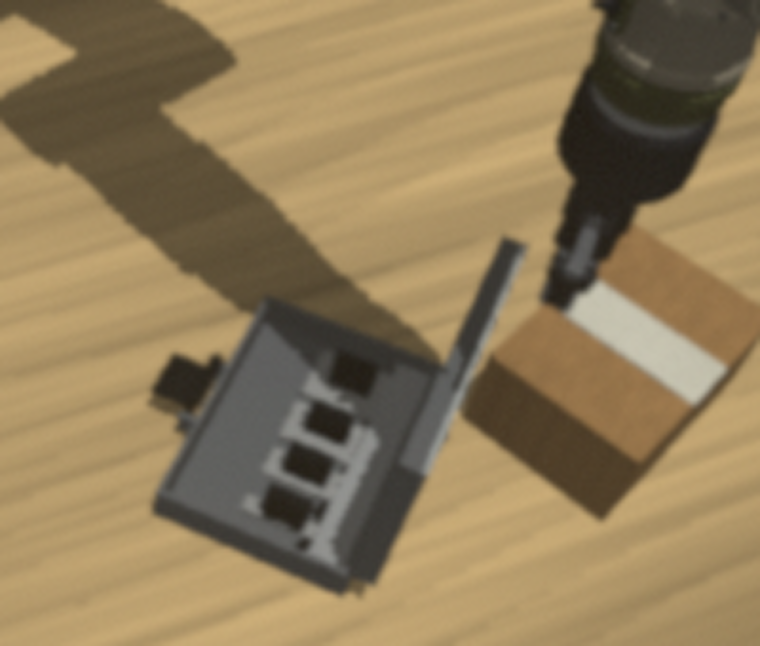

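Emit:
step_arm:
  targets:
    - [[0,0,0],[2,0.4,0],0]
    - [[0,0,0],[3,0,0],0]
    - [[0,0,0],[3,0,0],0]
    - [[0,0,0],[1.7,0,0],0]
    - [[0,0,0],[0,0,0],0]
    - [[0,0,0],[0,0,0],0]
    - [[0,0,0],[0,0,-0.5],0]
    - [[0,0,0],[0,0,-0.5],0]
    - [[0,0,0],[0,0,-0.5],0]
    - [[0,0,0],[0,0,-0.5],0]

```text
clock: 63.35
tcp_pos: [0.6267, 0.2832, 0.1821]
orientation: [0.659, -0.257, 0.658, 0.257]
wrist_force: [0.7, 0.0, -0.1]
finger_gap: -0.0002
```

```bash
python3 - <<'E'
from look import *
st(); q=incase()
im=read_camera('scene'); crop(im,300,80,200,170,3.8,'lid2.png')
def P(t,r=147,o=11):
    t=np.radians(t); return np.array([79-r*np.cos(t)+18*np.sin(t)+o, 36+r*np.sin(t)+18*np.cos(t)])
prev=np.array([q[0],q[2]])
for t in [85,78,71,64,57,50,43,36,29,22,17,12,8]:
    c=P(t); d=c-prev; print(t,c.round(1),'tool x',(-d[1]/10).round(2),'tool z',(d[0]/10).round(2)); prev=c
E
```

```text
t 63.35 tcp [0.6267 0.2832 0.1821] yawY 132.6 down [ 0.001  0.    -1.   ] F [ 0.7  0.  -0.1] gap -0.0002 j [ 0.31  0.55  0.29  1.31 -0.   -0.43]
TCP in case [109.4   0.5 182.1] yaw err deg 0.1
85 [ 95.1 184. ] tool x -0.19 tool z -1.43
78 [ 77.  183.5] tool x 0.05 tool z -1.81
71 [ 59.2 180.9] tool x 0.27 tool z -1.79
64 [ 41.7 176. ] tool x 0.48 tool z -1.74
57 [ 25.  169.1] tool x 0.69 tool z -1.67
50 [  9.3 160.2] tool x 0.89 tool z -1.57
43 [ -5.2 149.4] tool x 1.08 tool z -1.45
36 [-18.3 137. ] tool x 1.25 tool z -1.31
29 [-29.8 123. ] tool x 1.4 tool z -1.15
22 [-39.6 107.8] tool x 1.53 tool z -0.97
17 [-45.3  96.2] tool x 1.16 tool z -0.58
12 [-50.   84.2] tool x 1.2 tool z -0.47
8 [-53.1  74.3] tool x 0.99 tool z -0.3
```

View pics/lid2.png

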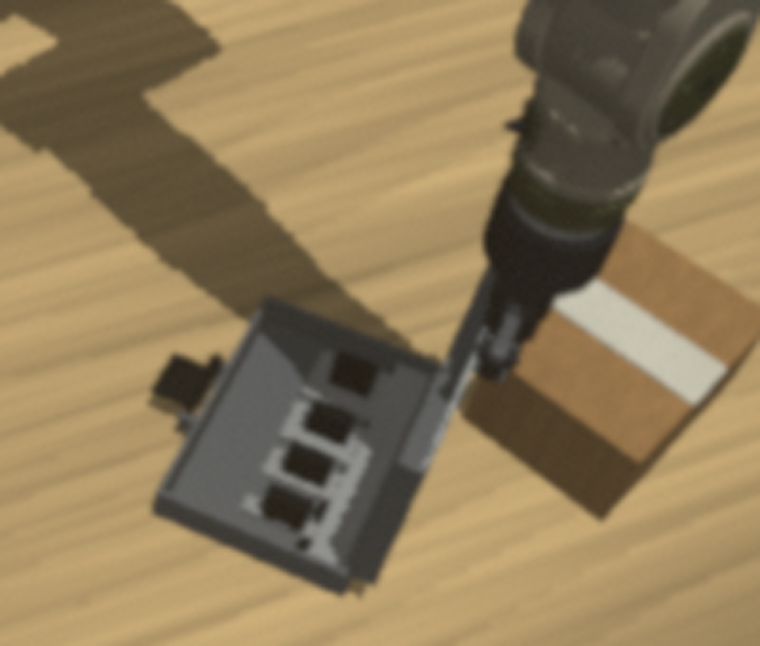

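Emit:
step_arm:
  targets:
    - [[0,0,0],[-0.1,0,-0.7],0]
    - [[0,0,0],[-0.1,0,-0.7],0]
    - [[0,0,0],[0,0,-0.9],0]
    - [[0,0,0],[0.1,0,-0.9],0]
    - [[0,0,0],[0.1,0,-0.9],0]
    - [[0,0,0],[0.2,0,-0.9],0]
    - [[0,0,0],[0.2,0,-0.9],0]
    - [[0,0,0],[0.3,0,-0.9],0]
    - [[0,0,0],[0,0,0],0]
    - [[0,0,0],[0,0,0],0]

```text
clock: 64.4
tcp_pos: [0.5765, 0.2373, 0.1744]
orientation: [0.659, -0.257, 0.659, 0.257]
wrist_force: [0.6, 1.4, 1.1]
finger_gap: 0.0001
```

```bash
python3 - <<'E'
from look import *
st(); q=incase()
im=read_camera('scene'); crop(im,300,80,200,170,3.8,'lid3.png')
E
```

```text
t 64.4 tcp [0.5765 0.2373 0.1744] yawY 132.5 down [ 0.  0. -1.] F [0.6 1.4 1.1] gap 0.0001 j [ 0.26  0.43  0.07  1.22  0.   -0.48]
TCP in case [ 41.4   0.5 174.4] yaw err deg 0.09
```

View pics/lid3.png

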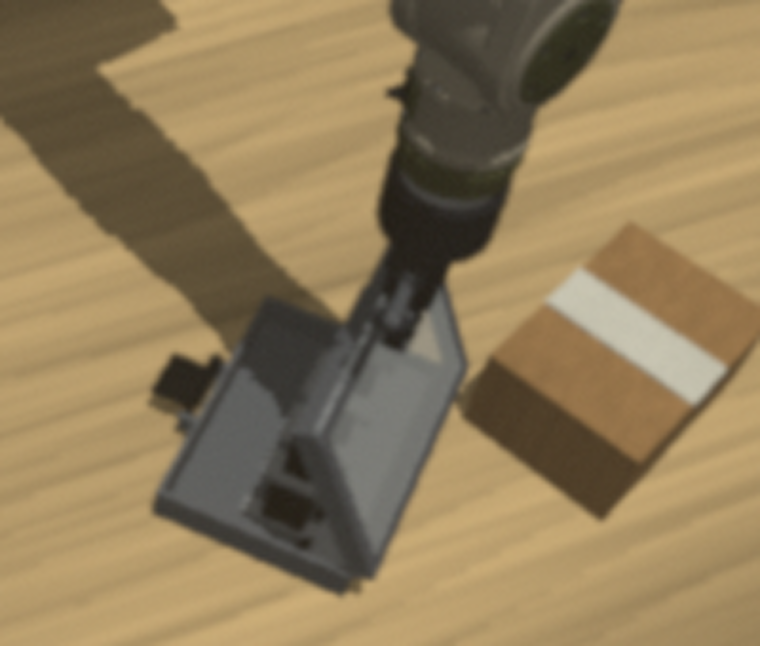

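Emit:
step_arm:
  targets:
    - [[0,0,0],[0.7,0,-1.7],0]
    - [[0,0,0],[0.9,0,-1.6],0]
    - [[0,0,0],[1.0,0,-1.5],0]
    - [[0,0,0],[1.2,0,-1.4],0]
    - [[0,0,0],[1.4,0,-1.3],0]
    - [[0,0,0],[1.5,0,-1.1],0]
    - [[0,0,0],[1.1,0,-0.8],0]
    - [[0,0,0],[1.1,0,-0.7],0]
    - [[0,0,0],[0,0,0],0]
    - [[0,0,0],[0,0,0],0]

```text
clock: 65.45
tcp_pos: [0.5023, 0.1692, 0.0855]
orientation: [0.659, -0.257, 0.659, 0.257]
wrist_force: [-1.3, 0.2, 1.9]
finger_gap: -0.0001
```

```bash
python3 - <<'E'
from look import *
st(); q=incase()
im=read_camera('scene'); crop(im,300,80,200,170,3.8,'lid4.png')
E
```

```text
t 65.45 tcp [0.5023 0.1692 0.0855] yawY 132.6 down [-0.001 -0.    -1.   ] F [-1.3  0.2  1.9] gap -0.0001 j [ 0.17  0.32 -0.32  0.93 -0.   -0.57]
TCP in case [-59.4   0.3  85.5] yaw err deg 0.1
```

View pics/lid4.png

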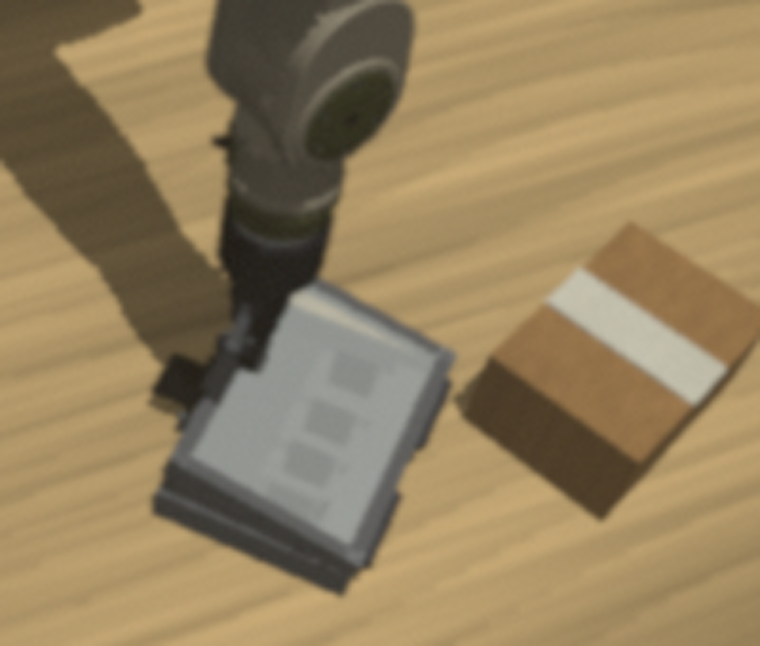

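Emit:
step_arm:
  targets:
    - [[0,0,0],[0.5,0,-0.4],0]
    - [[0,0,0],[0.6,0,-0.3],0]
    - [[0,0,0],[0.6,0,-0.2],0]
    - [[0,0,0],[0.6,0,0],0]
    - [[0,0,0],[0.4,0,0],0]
    - [[0,0,0],[0.3,0,0],0]
    - [[0,0,0],[0.2,0,0],0]
    - [[0,0,0],[0.1,0,0],0]
    - [[0,0,0],[0.1,0,0],0]
    - [[0,0,0],[0,0,0],0]

```text
clock: 66.5
tcp_pos: [0.4953, 0.163, 0.0513]
orientation: [0.659, -0.257, 0.659, 0.257]
wrist_force: [-1.4, -0.7, 2.3]
finger_gap: -0.0001
```

```bash
python3 - <<'E'
from look import *
st(); q=incase()
im=read_camera('scene'); crop(im,300,80,200,170,3.8,'lid5.png')
E
```

```text
t 66.5 tcp [0.4953 0.163  0.0513] yawY 132.6 down [-0.001 -0.    -1.   ] F [-1.4 -0.7  2.3] gap -0.0001 j [ 0.16  0.34 -0.39  0.85 -0.   -0.58]
TCP in case [-68.6   0.5  51.3] yaw err deg 0.11
```

View pics/lid5.png

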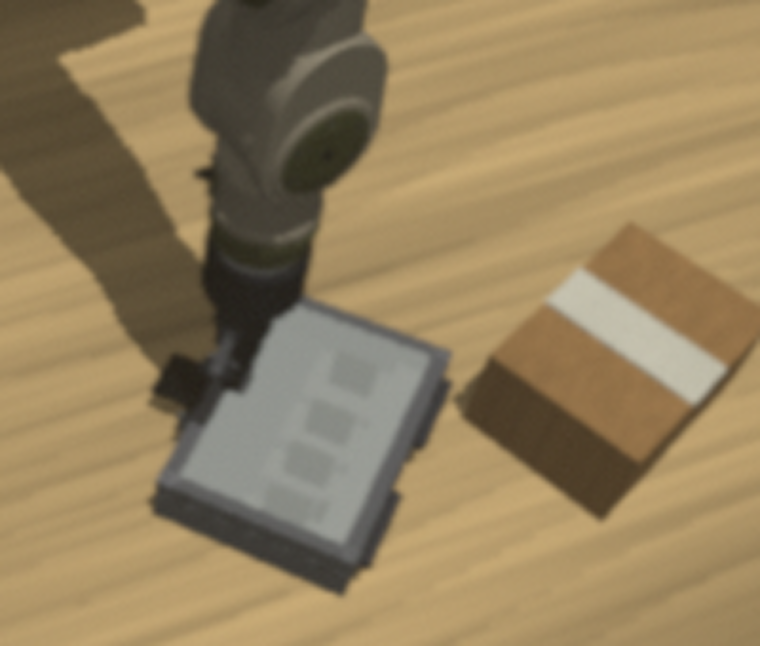

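Emit:
step_arm:
  targets:
    - [[0,0,0],[0.1,0,0],0]
    - [[0,0,0],[0,0,0],0]
    - [[0,0,0],[0.1,0,0],0]
    - [[0,0,0],[0,0,0],0]
    - [[0,0,0],[0.1,0,0],0]
    - [[0,0,0],[0,0,0],0]
    - [[0,0,0],[0,0,0],0]
    - [[0,0,0],[0,0,0],0]
    - [[0,0,0],[0,0,0],0]
    - [[0,0,0],[0,0,0],0]

```text
clock: 67.55
tcp_pos: [0.4955, 0.1631, 0.0509]
orientation: [0.659, -0.257, 0.658, 0.257]
wrist_force: [-9.2, -3.5, 23.9]
finger_gap: -0.0001
```

```bash
python3 - <<'E'
from look import *
st(); q=incase()
E
```

```text
t 67.55 tcp [0.4955 0.1631 0.0509] yawY 132.6 down [ 0.001 -0.    -1.   ] F [-9.2 -3.5 23.9] gap -0.0001 j [ 0.16  0.34 -0.39  0.84 -0.   -0.58]
TCP in case [-68.4   0.4  50.9] yaw err deg 0.12
```

Emit:
step_arm:
  targets:
    - [[0,0,0],[-0.3,0,0],0]
    - [[0,0,0],[-1,0,0],0]
    - [[0,0,0],[-2,0,0],0]
    - [[0,0,0],[-3,0,0],0]
    - [[0,0,0],[-3,-1,0],0]
    - [[0,0,0],[-3,-3,0],0]
    - [[0,0,0],[-2,-4,0],0]
    - [[0,0,0],[0,-4,0],0]
    - [[0,0,0],[0,-4,0],0]
    - [[0,0,0],[0,-4,0],0]

```text
clock: 68.55
tcp_pos: [0.6323, 0.0147, 0.1918]
orientation: [0.659, -0.257, 0.658, 0.257]
wrist_force: [0.9, 1.1, -0.4]
finger_gap: -0.0
```

Emit:
step_arm:
  targets:
    - [[0,0,0],[0,-3,0],0]
    - [[0,0,0],[0,-2,0],0]
    - [[0,0,0],[0,0,0],0]
    - [[0,0,0],[0,0,0],0]
    - [[0,0,0],[0,0,0],0]
    - [[0,0,0],[0,0,0],0]
    - [[0,0,0],[0,0,0],0]
    - [[0,0,0],[0,0,0],0]
    - [[0,0,0],[0,0,0],0]
    - [[0,0,0],[0,0,0],0]

```text
clock: 69.55
tcp_pos: [0.6647, -0.0209, 0.1914]
orientation: [0.659, -0.257, 0.659, 0.257]
wrist_force: [0.3, -0.2, -0.1]
finger_gap: -0.0
```

```bash
python3 - <<'E'
from look import *
st()
im=read_camera('scene'); cv2.imwrite('pics/s9.png',im[:,:,::-1]); a=im[130:250,320:440]
im=read_camera('top'); b=im[140:260,190:310]
cv2.imwrite('pics/fin.png',cv2.resize(np.hstack([a,b]),None,fx=3.3,fy=3.3,interpolation=cv2.INTER_CUBIC)[:,:,::-1])
old=np.load('scene0.npy').astype(int); print(np.abs(old[150:240,335:425]-read_camera('scene')[150:240,335:425]).mean())
E
```

```text
t 69.55 tcp [ 0.6647 -0.0209  0.1914] yawY 132.6 down [ 0. -0. -1.] F [ 0.3 -0.2 -0.1] gap -0.0 j [-0.15  0.5   0.24  1.3  -0.   -0.9 ]
11.951728395061728
```

View pics/fin.png

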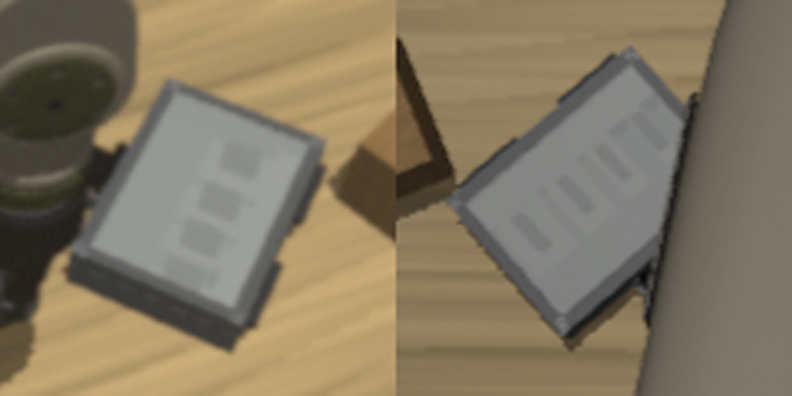

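View pics/s9.png

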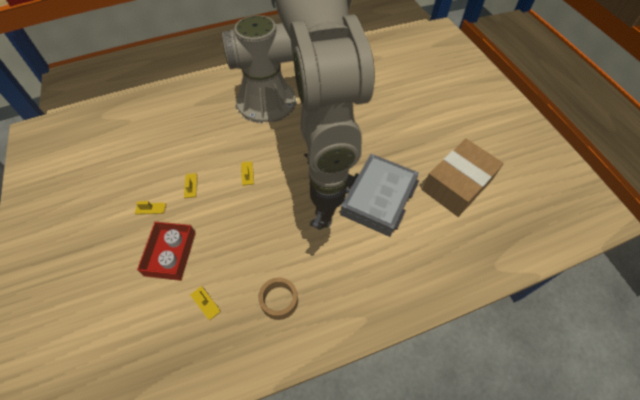

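```bash
python3 -c "
from workcell import *
print(hand_in())"
```

```text
the job is handed in; nothing more can be done
None
```

I finished the job and handed it in at about 70 s of the 210 s allowed. The hand-in reported no verdict.

- **Case and tubs:** I pressed the catch, the lid popped fully open, and both tubs went into the red bin.
- **Gauges:** All four gauges on the bench (38, 14, 26 and 50 mm) went under the keeper bar into the bays of their widths. Each met a firm stop at 5 to 15 N. With the lid still open, the top picture showed all four tails in one line to about 1 mm.
- **Lid:** I swung the lid down and pressed it to a hard stop. The press reached about 24 N, more than the 4 to 10 N the catch needs but below the 40 N limit. The lid stayed shut after I lifted off, and the last pictures match the closed lid at the start.
- **Rest of the scene:** The last scene picture shows both tubs in the bin, with the yellow look-alikes, tape and carton where they were.

**One disagreement:** the two cameras differed by about 4 to 5 mm in world x. The scene camera agreed better with the robot, so I set the case's x position from it. The felt stop positions then matched the predictions for three of the gauges.

The catch's rest angle and exact lid angle were judged only from the pictures.

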